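# Load the condiment rack, tall bottles at the back

### The job

Load the aluminium condiment rack: stand the two loose white sauce bottles (not the pair beside the utensil pot at the far left) upright in the two back lanes under the ledge, one in each, each trapped between its sprung pusher and the lip in front of it. Only when both are in, stand the salt shaker upright in the front bay, its handle towards the front of the rack. Do not knock over anything you load, and leave the pepper mill, timer and measuring cup where they are.

Things in the scene. Friction and masses are not known exactly. Their poses are not given: they have to be found in the camera images.
- squeeze_0_mid (a point): White squeeze bottle, upright, round: body 58 mm diameter up to 154 mm, cap 38 mm diameter from 154 to 178 mm, thin nozzle (20 mm) to 215 mm; about 0.32 kg. The point is on its axis, 107.5 mm above its base; z is its axis. The two bottles are alike and either may go in either lane.
- squeeze_1_mid (a point): The other white squeeze bottle, same sizes; point on its axis 107.5 mm above its base.
- shaker_mid (a point): Salt shaker (pale dredger with a perforated domed top), round body 66 mm diameter, 93 mm tall, about 0.2 kg, with a side handle that reaches 24 mm beyond the body; hold it round the body, not by the handle. The point is on the body's axis, 46.5 mm above its base; z is up, the handle points along -y.
- shaker_handle (a point): A point inside the shaker's handle, 47.5 mm from the body's axis at the same height as shaker_mid.
- lane_left (a point): Left back lane of the fixed aluminium rack (195 mm deep, 280 wide): where the centre of a home bottle lies, 107.5 mm above the deck, whose top is 10 mm above the worktop. +x to the rack's back, +y to its left. To get behind the lip a bottle must be lowered with its axis 2 to 13 mm behind (+x) this point, its pusher pressed back; released, it stays trapped there.
- lane_right (a point): The same point of the right back lane, 116 mm to the right (-y) of lane_left. Each lane has a low wire guide on both sides, 36.5 mm from its middle, 23 mm above the deck.
- lane_lip (a point): Middle of the top of the lip in front of both lanes, 7 mm thick, 25 mm above the deck; its back face is 29 mm in front (-x) of the lane points. Axes as the lanes.
- bay (a point): Middle of the front bay, in front of the lanes, open above: height of the standing shaker's centre, 46.5 mm above the deck; 80 mm in front of the lane points' line. Axes as the lanes. The bay is 88 mm deep (x), from the front lip (10 mm above the deck) to the lanes' lip, and 270 mm wide (y); anywhere along its width will do.
- ledge_edge (a point): Middle of the front lower edge of the ledge above the back half of both lanes, 285 mm above the worktop, 9.5 mm behind (+x) the lane points; the rack's back sheet is 56.5 mm behind them. No room there for a vertical tool, nor to lift a bottle over a loaded shaker.
- pusher_left (a joint): Travel of the left lane's sprung pusher, m: 0 free (forward), 0.0165 with a bottle home, 0.032 fully back. Black plate 34 mm wide, 30 to 64 mm above the deck, facing front; free, its face is 12.5 mm behind (+x) the lane point. It pushes with about 0.6 N free, 0.8 N at home, 1 N fully back.
- pusher_right (a joint): The same for the right lane.
- pepper_mill: Bystander: brown wooden pepper mill, 58 mm diameter, 170 mm tall; origin under its centre.
- timer: Bystander: white kitchen timer, 32x66x62 mm; origin under its centre.
- measure_cup: Bystander: steel measuring cup, 86x114x76 mm with handle; origin under its centre.

How it is judged:
By the outcome, as a careful person would: the job done as asked, in the order asked, and still so for the second after the job is handed in, with the robot touching nothing.
It also fails if it takes over 72 s, if anything falls off the work surface, if the arm or the gripper's body presses on something with over 40 N, if the wrist force passes 120 N, or if a joint passes its speed limit or range.

### The arm

A 7-joint arm with a two-finger parallel gripper is mounted at the origin on a cart in front of the work surface, level with it; the furniture and walls round the work are solid. World frame = base frame: x ahead of the robot, y to its left, z up, the work surface at z = 0. Lengths are in mm, angles in rad, forces in N, time in s.
With the tool pointing down it reaches from about 400 to 875 mm from the base axis. Payload 6.5 kg.
Tool frame: the origin (TCP) lies between the finger pads; the fingertips stand 8 mm ahead of it and the grasp point (between the pads) lies 11 mm behind it; x points along the fingers, y is the direction in which the jaws open and shut, and the axes are right-handed (so a half turn about x gives the same grasp; the last joint's range is limited). The gripper opens to 85 mm and grips with 20 to 120 N. Pads are 22 mm wide; open, the fingers measure 114 mm over their backs; the gripper's body (76 mm by 85 mm) begins 54 mm behind the grasp point. The pads swing forward as they close: fully open they stand 13 mm farther back than shut.
Start: joints at [1.183, 0.536, -0.004, 1.538, 0.003, 1.067, -0.071], TCP at [205.574, -616.627, 239.29] pointing down, gripper open.
Joint ranges: [-2.7, 2.7], [-0.37, 2.16], [-1.27, 1.26], [0.24, 2.4], [-1.31, 4.45], [0.19, 1.91], [-2.76, 2.76]. Speed limits (rad/s): [2.39, 2.39, 3.14, 3.14, 3.14, 3.14, 3.14].

### API

Orientations are given as a 3x3 rotation matrix whose columns are the frame's x, y, z axes.
In Python, from plant import r, read_camera, camera_model, order gives the robot as it stands. The module is installed in compiled form; this text tells all that it offers.
- The arm moves only by the tool drive_tool, never from a script. Its argument "steps" is a list of rows, each an object with "angular": the turn, a rotation vector about the tool's x, y, z in degrees, a list of three; "xyz": the shift along the tool's x, y, z in cm, a list of three; "grip": the opening in per cent of the stroke, from 0 (shut) to 100 (fully open). A call has 1 to 8 rows; each row is the pose to reach, as a shift and turn from the pose commanded when the call began, along the tool's axes at that moment; what a row does not reach only later rows make up. A row lasts 1/12 s, in which the tool goes at most 41.7 mm and 7.16 degrees, less where a joint would pass 70% of its speed; a pose out of reach is approached as far as the arm can. A call with a gripper value outside its range is refused whole. The fingers move at their own pace and stop on an object; "force" is the grip in N (left out, the last holds). Time passes only in rows, so rows that repeat a pose let the fingers close. It gives the time, the measured TCP pose, the force and the opening at its end, in the units of the state.
- r.observe(): the state, without advancing time (a new reading comes with each control period).
- read_camera(name): name is "scene" or "top" or "wrist"; returns (picture, depth): 420x560x3 uint8, red, green, blue; 420x560 float32, mm along the optical axis (not along the pixel's ray), 0 where there is no reading.
- camera_model(name): a dict with "vertical_fov" (degrees; the focal length in pixels is half the picture's height over the tangent of half this angle, whatever the lens; pixels are square), "cx", "cy" (the principal point, pixels), "cam_to_world" (4x4, takes a point from camera to world coordinates). Camera axes: x right, y down, z forward; pixel columns grow to the right and rows downward; lengths in mm; the calibration is good to about 2 mm. A picture is of the moment at which its call begins: read the wrist's pose just before it. camera_model takes no time and is no camera call; for the wrist camera it gives the pose at the moment of the call.
- order.job_done(): hands the job in, once; it reports no verdict.
The state is a dict: "clock": time; "joint_positions": joint angles; "qvel": joint speeds; "joint_torque": joint torques, N m; "eef_pos": TCP position; "ee_rot": TCP orientation; "ft_force": force on the tool from outside, world axes, zero at the start; "torque": the same for the moment, N m; "grip_width": finger opening in mm.
Only numpy, scipy, OpenCV 4.12 (cv2) and the standard library are available. Lean on these libraries where they do the work, as an engineer would, in place of code of your own. Each camera call takes 0.05 s, during which the arm holds its last target.

## Working session

There is one attempt and no reset: what is moved stays moved. The work goes in short steps, Python scripts to look and compute and a tool call to move; the robot and the scene stay as the last step left them, time stands still between calls to the robot, and variables do not carry over. Pictures are saved under pics/ and viewed, and the job is handed in when it is done.

Besides the shell and the picture viewer there is one more tool, called after ">>>" as name(argument=value, ...) on one line, values as JSON. drive_tool: Moves the arm, as the interface text tells. Its arguments: {"type":"object","properties":{"steps":{"type":"array","items":{"type":"object","properties":{"angular":{"type":"array","items":{"type":"number"}},"xyz":{"type":"array","items":{"type":"number"}},"grip":{"type":"number"}}}},"force":{"type":"number"}},"required":["steps"]}

```bash
mkdir -p pics; cat > h.py <<'E'
import numpy as np, cv2
from plant import r, read_camera, camera_model, order
def snap(n,tag):
    m=camera_model(n); p,d=read_camera(n)
    cv2.imwrite(f'pics/{tag}.png',cv2.cvtColor(p,cv2.COLOR_RGB2BGR)); np.savez(f'{tag}.npz',p=p,d=d,T=m['cam_to_world'],f=210/np.tan(np.radians(m['vertical_fov'])/2),c=[m['cx'],m['cy']])
def world(tag):
    z=np.load(f'{tag}.npz'); d=z['d']; v,u=np.mgrid[:420,:560]
    P=np.stack([(u-z['c'][0])/z['f']*d,(v-z['c'][1])/z['f']*d,d,np.ones_like(d)],-1)
    W=(P@np.array(z['T']).T)[...,:3]; W[d==0]=np.nan
    return W,z['p']
def crop(tag,u0,v0,u1,v1,s,out):
    cv2.imwrite(f'pics/{out}.png',cv2.resize(cv2.imread(f'pics/{tag}.png')[v0:v1,u0:u1],None,fx=s,fy=s,interpolation=cv2.INTER_CUBIC))
E
python3 - <<'E'
from h import *
for n in ['scene','top','wrist']: snap(n,n+'0'); m=camera_model(n); print(n,m['vertical_fov'],m['cx'],m['cy'],np.round(m['cam_to_world'],2).tolist())
o=r.observe(); print({k:np.round(v,3).tolist() for k,v in o.items()})
E
```

```text
scene 43.06991569392786 287.7320644889146 213.64308755312356 [[-0.42, -0.61, 0.67, -439.59], [-0.91, 0.28, -0.31, 463.16], [0.0, -0.74, -0.68, 1177.68], [0.0, 0.0, 0.0, 1.0]]
top 46.94396168871688 282.77857177879207 208.7420541269992 [[-0.02, -0.98, 0.18, 298.49], [-1.0, 0.03, 0.04, -49.97], [-0.04, -0.18, -0.98, 1559.9], [0.0, 0.0, 0.0, 1.0]]
wrist 62.96165231403868 277.56778389071985 211.18721797503918 [[0.32, -0.91, -0.27, 272.02], [-0.95, -0.3, -0.09, -593.1], [0.0, 0.28, -0.96, 372.91], [0.0, 0.0, 0.0, 1.0]]
{'clock': 0.15, 'joint_positions': [1.183, 0.537, -0.004, 1.539, 0.003, 1.067, -0.071], 'qvel': [0.001, -0.001, 0.001, -0.004, -0.002, -0.0, -0.001], 'joint_torque': [0.001, -58.378, 1.049, -25.935, 0.012, 0.007, 0.0], 'eef_pos': [205.422, -616.214, 238.623], 'ee_rot': [[-0.001, 0.316, -0.949], [0.001, -0.949, -0.316], [-1.0, -0.001, 0.0]], 'ft_force': [0.389, -0.395, -0.581], 'torque': [-0.016, -0.032, -0.026], 'grip_width': 85.249}
```

View pics/scene0.png

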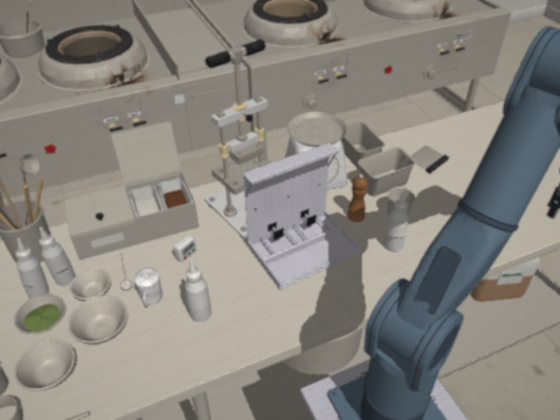

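View pics/top0.png

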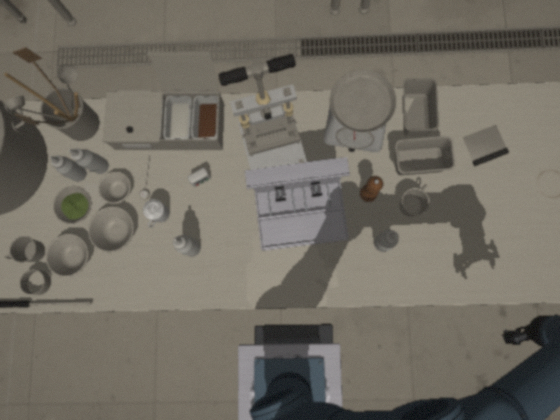

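View pics/wrist0.png

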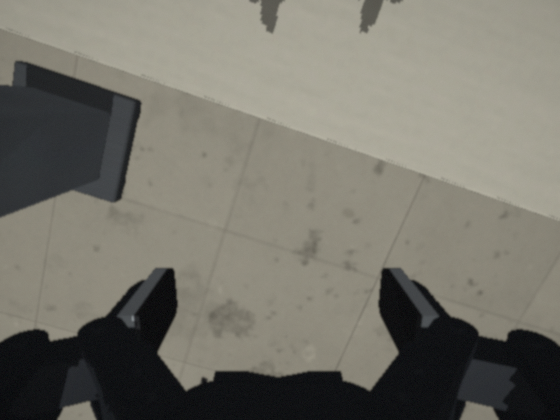

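```bash
python3 - <<'E'
from h import *
crop('top0',120,140,270,280,5,'c1'); crop('top0',230,140,460,270,3.4,'c2'); crop('scene0',100,230,260,340,5,'c3'); crop('scene0',230,140,430,290,4,'c4')
W,p=world('scene0')
for n,(u,v) in dict(tableL=(160,330),tbl=(380,290),b1cap=(196,280),b1=(200,300),b2=(397,230),sh=(148,285)).items(): print(n,W[v,u].round(1))
W,p=world('top0')
for n,(u,v) in dict(tbl=(220,240),b1=(185,241),b2=(386,240),sh=(153,208),deck=(300,230)).items(): print(n,W[v,u].round(1))
E
```

```text
tableL [457.7 421.3  -5. ]
tbl [ 326.3 -179.3   -0.6]
b1cap [440.6 307.4 160.5]
b1 [428.3 308.4  95.9]
b2 [ 434.9 -292.3   94.4]
sh [544.8 416.4  82.6]
tbl [4.832e+02 2.175e+02 4.000e-01]
b1 [462.5 290.6 171.5]
b2 [ 451.2 -289.3  173. ]
sh [578.  412.9  91.6]
deck [507.5 -44.   15.2]
```

View pics/c1.png

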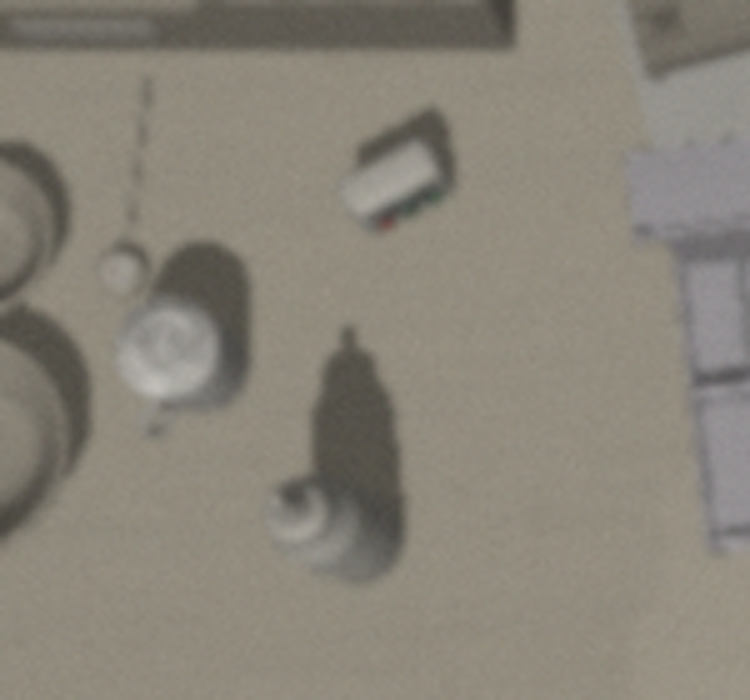

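View pics/c2.png

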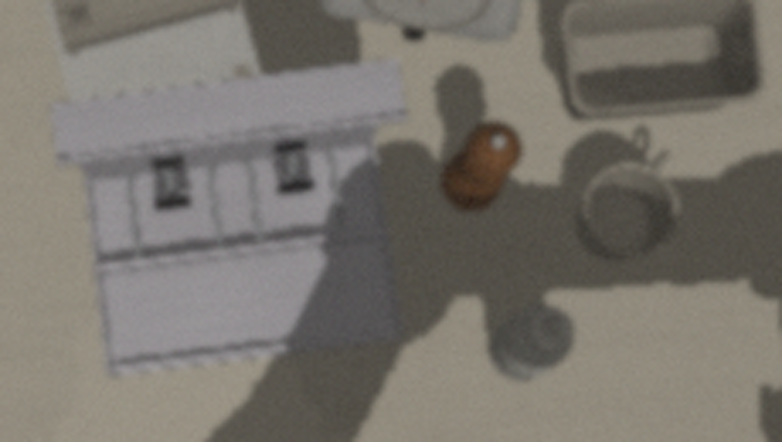

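View pics/c3.png

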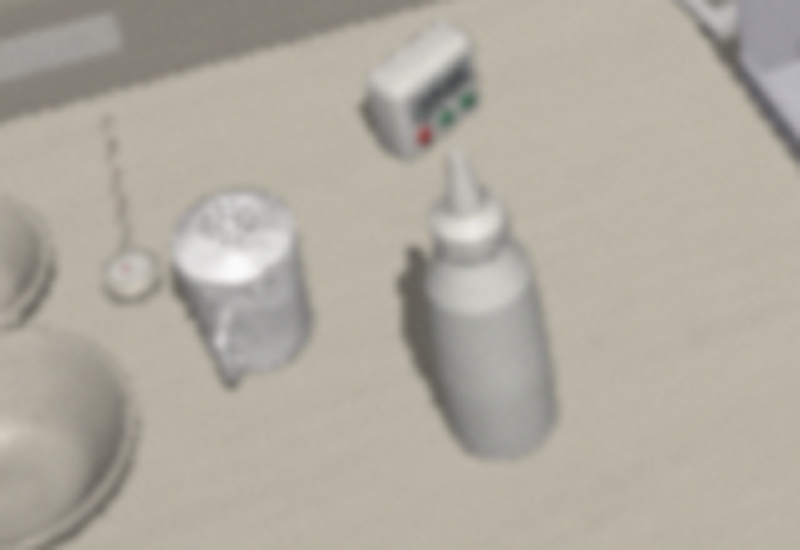

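View pics/c4.png

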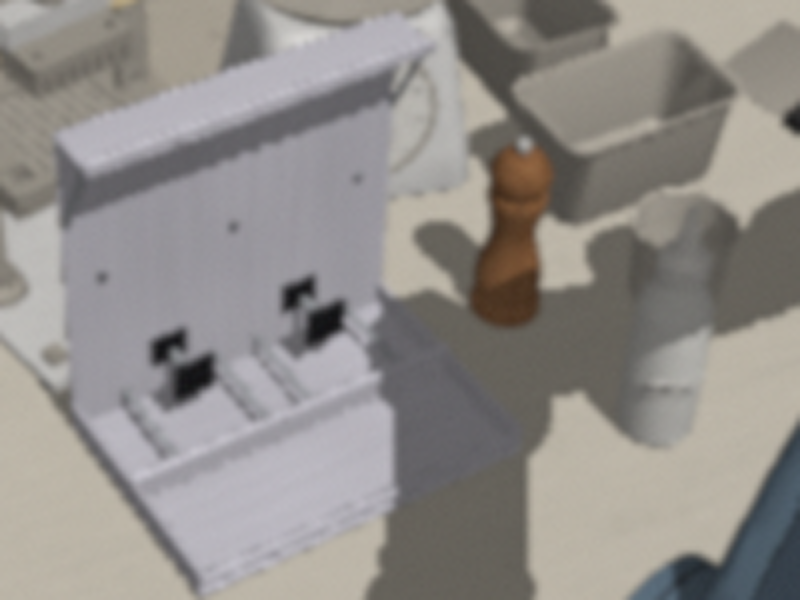

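```bash
cat >> h.py <<'E'
from scipy.optimize import least_squares
def cyl(tags,g,R,z0,z1,rad=50,Rfree=False):
    Q=[]
    for t in tags:
        W,_=world(t); X=W.reshape(-1,3); k=(np.hypot(X[:,0]-g[0],X[:,1]-g[1])<rad)&(X[:,2]>z0)&(X[:,2]<z1); Q.append(X[k])
    Q=np.vstack(Q)
    if Rfree: s=least_squares(lambda a:np.hypot(Q[:,0]-a[0],Q[:,1]-a[1])-a[2],[*g,R],loss='soft_l1',f_scale=2)
    else: s=least_squares(lambda a:np.hypot(Q[:,0]-a[0],Q[:,1]-a[1])-R,g,loss='soft_l1',f_scale=2)
    return s.x.round(1),len(Q),np.median(np.abs(s.fun))
E
python3 - <<'E'
from h import *
for n,g,R,z1 in [('b1',(455,305),29,145),('b2',(455,-290),29,145),('sh',(575,413),33,80)]:
    for t in (['scene0'],['top0'],['scene0','top0']):
        print(n,t,cyl(t,g,R,20,z1), cyl(t,g,R,20,z1,50,True))
# rack: back sheet plane points, lips
W,p=world('scene0'); 
for n,(u,v) in dict(bs1=(255,200),bs2=(320,190),bs3=(260,230),pl=(279,235),pr=(310,220),deckf=(300,262)).items(): print(n,W[v-1:v+2,u-1:u+2].reshape(-1,3).mean(0).round(1))
W,p=world('top0')
for v in range(155,250,4): print(v,[W[v,u].round(0).tolist() for u in (265,290,330)])
E
```

```text
b1 ['scene0'] (array([459.5, 308.3]), 769, np.float64(1.5336076247663328)) (array([456.9, 308.8,  26.8]), 769, np.float64(1.657000016778131))
b1 ['top0'] (array([462.6, 312. ]), 282, np.float64(1.9294520092001175)) (array([460.8, 308.7,  25.9]), 282, np.float64(1.836932984552245))
b1 ['scene0', 'top0'] (array([460.2, 309.8]), 1051, np.float64(1.9335952765154083)) (array([458. , 309.4,  27. ]), 1051, np.float64(1.944308570047518))
b2 ['scene0'] (array([ 459.8, -308.6]), 651, np.float64(1.8045822910506004)) (array([ 458.1, -307.1,   27.1]), 651, np.float64(1.8881923710107102))
b2 ['top0'] (array([ 463.3, -307.3]), 251, np.float64(2.1012396692276774)) (array([ 461.3, -304. ,   25.6]), 251, np.float64(1.8916283630086959))
b2 ['scene0', 'top0'] (array([ 460.6, -308.3]), 902, np.float64(2.0570552550086383)) (array([ 459.2, -306.8,   27.3]), 902, np.float64(2.1497157436438687))
sh ['scene0'] (array([576.3, 414.7]), 313, np.float64(1.4078287334018)) (array([573.5, 414.8,  30.7]), 313, np.float64(1.1725694271990044))
sh ['top0'] (array([577.5, 418.8]), 122, np.float64(1.0781714234567321)) (ar
[... 1356 characters left out ...]
31.0]]
211 [[573.0, 68.0, 11.0], [571.0, -13.0, 12.0], [567.0, -142.0, 15.0]]
215 [[561.0, 69.0, 8.0], [553.0, -13.0, 38.0], [555.0, -142.0, 11.0]]
219 [[546.0, 68.0, 17.0], [545.0, -12.0, 7.0], [541.0, -141.0, 17.0]]
223 [[534.0, 69.0, 9.0], [531.0, -12.0, 17.0], [528.0, -141.0, 14.0]]
227 [[520.0, 69.0, 14.0], [519.0, -12.0, 9.0], [515.0, -141.0, 14.0]]
231 [[508.0, 70.0, 7.0], [505.0, -12.0, 13.0], [502.0, -140.0, 11.0]]
235 [[496.0, 70.0, 4.0], [493.0, -11.0, 9.0], [490.0, -140.0, 6.0]]
239 [[482.0, 70.0, 8.0], [480.0, -11.0, 10.0], [475.0, -139.0, 23.0]]
243 [[468.0, 69.0, 17.0], [nan, nan, nan], [465.0, -139.0, 3.0]]
247 [[455.0, 70.0, 16.0], [455.0, -10.0, -2.0], [452.0, -139.0, 1.0]]
```

```bash
python3 - <<'E'
from h import *
W,p=world('scene0')
# back sheet plane
X=W.reshape(-1,3)
k=(X[:,0]>600)&(X[:,0]<690)&(X[:,1]>-165)&(X[:,1]<80)&(X[:,2]>85)&(X[:,2]<250)
Q=X[k]
for it in range(6):
    A=np.c_[Q[:,1:2],Q[:,2:3],np.ones(len(Q))]; a=np.linalg.lstsq(A,Q[:,0],rcond=None)[0]; e=Q[:,0]-A@a
    Q=Q[np.abs(e)<max(3,2*np.median(abs(e))*1.5)]
print('sheet x=a y+b z+c',a,len(Q),np.abs(e).mean(),'yaw',np.degrees(np.arctan(-a[0])))
# pushers
g=p.sum(2); 
import cv2
m=((g<110)&(W[...,0]>560)&(W[...,0]<660)&(W[...,2]>30)&(W[...,2]<85)&(W[...,1]>-170)&(W[...,1]<90)).astype(np.uint8)
n,l,s,c=cv2.connectedComponentsWithStats(m)
for i in range(1,n):
    if s[i,4]>15: print('push',s[i],c[i],np.nanmedian(W[l==i],0).round(1), np.nanmin(W[l==i],0).round(1),np.nanmax(W[l==i],0).round(1))
# deck edges from top: colour (bluish)
W,p=world('top0'); P=p.astype(float)
def raw(u,v,z,t='top0'):
    q=np.load(t+'.npz');T=q['T'];d=T[:3,:3]@np.array([(u-q['c'][0])/q['f'],(v-q['c'][1])/q['f'],1]);o=T[:3,3];return (o+d*(z-o[2])/d[2]).round(1)
for v in (212,222,232,240):
    row=P[v,:,2]-P[v,:,0]; print(v,[int(x) for x in row[252:266]],[int(x) for x in row[338:352]])
print('FL',raw(262.5,249,10),'FR',raw(346,240,10))
E
python3 - <<'E'
from h import *
crop('top0',240,150,360,260,6.5,'c5')
E
```

```text
sheet x=a y+b z+c [-1.01910787e-01 -1.78606020e-03  6.43045910e+02] 2737 1.5993122164440654 yaw 5.818968555056849
push [308 217   7   8  38] [310.84210526 220.28947368] [608.  -99.   61.9] [ 602.9 -113.3   44.7] [614.2 -87.3  74.7]
push [275 230   7   9  39] [277.94871795 233.97435897] [597.3  15.4  60.9] [591.6   4.8  45.7] [600.7  27.8  73.2]
212 [-20, -17, -19, -17, -14, -7, -1, -4, -1, 0, -2, 0, -2, 1] [-1, 0, -1, -2, -2, -2, -3, -7, -9, -11, -11, -10, -11, -12]
222 [-20, -21, -21, -18, -18, -15, -7, -2, -1, -1, -1, -2, 0, -1] [0, -1, 0, -2, -2, -1, -2, -1, -6, -11, -10, -13, -11, -12]
232 [-20, -20, -20, -20, -19, -18, -15, -9, -3, 0, 0, -2, -2, 0] [-1, -1, 0, 0, 2, -1, 0, -2, -1, -5, -8, -9, -11, -11]
240 [-20, -18, -22, -18, -21, -19, -19, -15, -9, -2, 0, -3, -1, 0] [-5, -4, -6, -6, -6, -5, -6, -8, -8, -6, -11, -12, -14, -15]
FL [449.6  78.2  10. ] FR [ 472.2 -190.4   10. ]
```

View pics/c5.png

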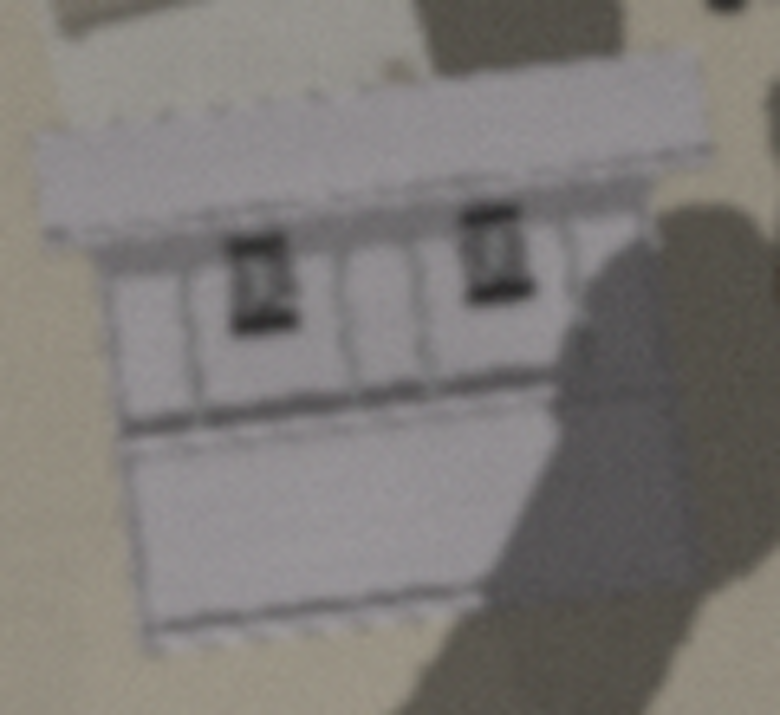

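```bash
cat >> h.py <<'E'
def raw(u,v,z,t='top0'):
    q=np.load(t+'.npz');T=q['T'];d=T[:3,:3]@np.array([(u-q['c'][0])/q['f'],(v-q['c'][1])/q['f'],1]);o=T[:3,3];return (o+d*(z-o[2])/d[2])
E
python3 - <<'E'
from h import *
def c(x,y): return (x+.5)/6.5-.5+240,(y+.5)/6.5-.5+150
for n,q,z in [('pl',c(262,324),74),('pr',c(498,294),74),('L1',(256.8,212),10),('L2',(260.3,240),10),('R1',(344.7,212),10),('R2',(346.8,232),10),('FL',c(150,655),10),('ledgeL',c(45,240),285),('ledgeR',c(712,155),285),
 ('gl1',c(190,340),33),('gl2',c(347,330),33),('gr1',c(427,320),33),('gr2',c(573,290),33),('lipfrontL',c(130,440),35),('lipR',c(550,395),35)]:
    print(n,raw(*q,z).round(1))
W,p=world('scene0')
g=[( -0.1019,643.05)]
a=np.arctan(.1019); ex=np.array([np.cos(a),np.sin(a)]); ey=np.array([-np.sin(a),np.cos(a)])
X=W.reshape(-1,3)
# ledge front? lips: scan in rack frame
s=X[:,:2]@ex; t=X[:,:2]@ey
print('sheet s',(np.array([643.05-.002*150,0])@ex))
# pusher face median s ; deck extents in t
k=(X[:,2]>5)&(X[:,2]<16)&(s>480)&(s<540)
import numpy as np
print('deck t',np.nanpercentile(t[k],[0,1,5,50,95,99,100]).round(1))
for tag in('scene0','top0'):
    W,p=world(tag);X=W.reshape(-1,3);s=X[:,:2]@ex; t=X[:,:2]@ey
    k=(X[:,2]>40)&(X[:,2]<70)&(s>570)&(s<612)&(t>-200)&(t<90)
    kk=(t>-100)
    for m in (k&(t>-100),k&(t<-100)): print(tag,'pusher s,t',np.median(s[m]).round(1),np.median(t[m]).round(1),m.sum())
E
```

```text
pl [597.8  16.4  74. ]
pr [609.3 -97.7  74. ]
L1 [570.9  95.4  10. ]
L2 [478.9  84.9  10. ]
R1 [ 563.3 -190.    10. ]
R2 [ 497.9 -194.    10. ]
FL [445.3  77.7  10. ]
ledgeL [593.5  96.9 285. ]
ledgeR [ 621.6 -181.5  285. ]
gl1 [598.9  54.1  33. ]
gl2 [601.8 -23.9  33. ]
gr1 [605.8 -63.6  33. ]
gr2 [ 618.9 -136.1   33. ]
lipfrontL [549.2  84.3  35. ]
lipR [ 566.1 -122.8   35. ]
sheet s 639.4387323218118
deck t [-1206.6  -703.8  -547.9   -59.3   685.6   753.4   765.6]
scene0 pusher s,t 596.0 -45.1 70
scene0 pusher s,t 596.2 -159.6 65
top0 pusher s,t 599.0 -43.9 25
top0 pusher s,t 599.3 -159.0 31
```

>>> drive_tool(steps=[{"xyz": [-6, -5, -7]}, {"xyz": [-6, -10, -13]}, {"xyz": [-6, -15, -20]}, {"xyz": [-6, -19, -26]}, {"xyz": [-6, -19, -26]}, {"xyz": [-6, -19, -26]}, {"xyz": [-6, -19, -26]}, {"xyz": [-6, -19, -26]}])

```text
schema error: expected keys angular, xyz, grip
```

```bash
cat >> h.py <<'E'
import json,os
def log():
    o=r.observe(); o={k:np.array(v).tolist() for k,v in o.items()}
    open('log.jsonl','a').write(json.dumps(o)+'\n')
    print({k:np.round(o[k],3).tolist() for k in ['clock','joint_positions','eef_pos','ee_rot','ft_force','grip_width']})
E
python3 -c "
from h import *
log()"
```

```text
{'clock': 0.15, 'joint_positions': [1.183, 0.537, -0.004, 1.539, 0.003, 1.067, -0.071], 'eef_pos': [205.422, -616.214, 238.623], 'ee_rot': [[-0.001, 0.316, -0.949], [0.001, -0.949, -0.316], [-1.0, -0.001, 0.0]], 'ft_force': [0.389, -0.395, -0.581], 'grip_width': 85.249}
```

>>> drive_tool(steps=[{"xyz": [-6, -5, -7], "angular": [0, 0, 0], "grip": 100}, {"xyz": [-6, -10, -13], "angular": [0, 0, 0], "grip": 100}, {"xyz": [-6, -15, -20], "angular": [0, 0, 0], "grip": 100}, {"xyz": [-6, -19, -26], "angular": [0, 0, 0], "grip": 100}, {"xyz": [-6, -19, -26], "angular": [0, 0, 0], "grip": 100}, {"xyz": [-6, -19, -26], "angular": [0, 0, 0], "grip": 100}, {"xyz": [-6, -19, -26], "angular": [0, 0, 0], "grip": 100}, {"xyz": [-6, -19, -26], "angular": [0, 0, 0], "grip": 100}])

```text
clock: 0.82
eef_pos: [392.9, -352.1, 299.4]
ee_rot: [[-0.0, 0.316, -0.949], [0.0, -0.949, -0.316], [-1.0, -0.0, 0.0]]
ft_force: [1.0, -0.4, -0.8]
grip_width: 85.5
```

```bash
python3 -c "
from h import *
log()"
```

```text
{'clock': 0.817, 'joint_positions': [0.755, 0.269, -0.133, 1.787, 0.04, 1.088, -0.64], 'eef_pos': [392.869, -352.114, 299.447], 'ee_rot': [[-0.0, 0.316, -0.949], [0.0, -0.949, -0.316], [-1.0, -0.0, 0.0]], 'ft_force': [0.979, -0.405, -0.775], 'grip_width': 85.49}
```

```bash
cat > fk.py <<'E'
import numpy as np, json, itertools
from scipy.spatial.transform import Rotation as Ro
L=[json.loads(l) for l in open('log.jsonl')]
def Rq(q,s):
    R=Ro.identity()
    for ax,qi,si in zip('zyzyzyz',q,s): R=R*Ro.from_euler(ax,si*qi)
    return R.as_matrix()
if __name__=='__main__':
  res=[]
  for s in itertools.product([1,-1],repeat=7):
    if s[1]!=1: continue
    # tool const frame C: Rmeas = Rq*C  ; base offset B: assume azimuth offset too -> use relative
    M=[Rq(l['joint_positions'],s) for l in L]; E=[np.array(l['ee_rot']) for l in L]
    # solve B*M_i*C=E_i, B=Rz(b): grid b, C averaged
    for b in np.radians([0,90,180,270]):
        B=Ro.from_euler('z',b).as_matrix(); Cs=[(B@m).T@e for m,e in zip(M,E)]
        err=max(np.linalg.norm(Cs[0]-c) for c in Cs)
        res.append((err,s,b,Cs[0].round(2).tolist()))
  res.sort(key=lambda t:t[0])
  for x in res[:12]: print(x)
E
python3 fk.py
```

```text
(np.float64(4.0635651398888103e-16), (-1, 1, -1, 1, -1, 1, -1), np.float64(0.0), [[-0.0, -1.0, -0.0], [-0.0, 0.0, -1.0], [1.0, -0.0, -0.0]])
(np.float64(0.0010687309026391639), (1, 1, 1, 1, 1, 1, 1), np.float64(3.141592653589793), [[-0.0, -0.8, -0.6], [-0.0, 0.6, -0.8], [1.0, 0.0, -0.0]])
(np.float64(0.0016368209976790117), (1, 1, 1, 1, 1, 1, 1), np.float64(4.71238898038469), [[-0.0, -0.6, 0.8], [0.0, -0.8, -0.6], [1.0, 0.0, 0.0]])
(np.float64(0.002473518441888108), (-1, 1, -1, 1, -1, 1, -1), np.float64(4.71238898038469), [[-0.0, -0.0, -1.0], [-0.0, 1.0, -0.0], [1.0, 0.0, -0.0]])
(np.float64(0.0024735184418883233), (-1, 1, -1, 1, -1, 1, -1), np.float64(1.5707963267948966), [[-0.0, -0.0, 1.0], [0.0, -1.0, -0.0], [1.0, 0.0, 0.0]])
(np.float64(0.0031075958413823586), (1, 1, 1, 1, 1, 1, 1), np.float64(1.5707963267948966), [[-0.0, 0.6, -0.8], [-0.0, 0.8, 0.6], [1.0, 0.0, -0.0]])
(np.float64(0.0033457657317266074), (1, 1, 1, 1, 1, 1, 1), np.float64(0.0), [[-0.0, 0.8, 0.6], [0.0, -0.6, 0.8], [1.0, 0.0, 0.0]])
(np.float64(0.003498082992887192), (-1, 1, -1, 1, -1, 1, -1), np.float64(3.141592653589793), [[-0.0, 1.0, 0.0], [0.0, 0.0, 1.0], [1.0, 0.0, -0.0]])
(np.float64(0.10377528642638056), (1, 1, 1, 1, -1, 1, 1), np.float64(0.0), [[-0.0, 0.8, 0.6], [0.01, -0.6, 0.8], [1.0, 0.01, -0.0]])
(np.float64(0.10416777964168937), (-1, 1, -1, 1, 1, 1, -1), np.float64(4.71238898038469), [[-0.0, 0.0, -1.0], [-0.01, 1.0, 0.0], [1.0, 0.01, -0.0]])
(np.float64(0.10439807657621955), (-1, 1, -1, 1, 1, 1, -1), np.float64(3.141592653589793), [[-0.0, 1.0, 0.0], [-0.0, -0.0, 1.0], [1.0, 0.0, 0.0]])
(np.float64(0.10484177632821172), (1, 1, 1, 1, -1, 1, 1), np.float64(4.71238898038469), [[-0.0, -0.6, 0.8], [0.01, -0.8, -0.6], [1.0, 0.0, 0.0]])
```

```bash
cat >> fk.py <<'E'
S=(-1,1,-1,1,-1,1,-1)
def f5(q):
    R=Ro.identity()
    for ax,qi,si in list(zip('zyzyzyz',q,S))[:4]: R=R*Ro.from_euler(ax,si*qi)
    return R.as_matrix()[:,2]
E
python3 - <<'E'
from fk import *
l=L[-1]; f=f5(l['joint_positions']); E=np.array(l['ee_rot']); print(f, E.T@-f)
E
```

```text
[ 0.7266568  -0.50632956 -0.46432776] [-0.46421747 -0.71026359  0.52917651]
```

>>> drive_tool(steps=[{"xyz": [0, 0, 0], "angular": [-3.2, -4.9, 3.6], "grip": 100}, {"xyz": [0, 0, 0], "angular": [-6.4, -9.8, 7.2], "grip": 100}, {"xyz": [0, 0, 0], "angular": [-9.6, -14.7, 10.8], "grip": 100}, {"xyz": [0, 0, 0], "angular": [-12.8, -19.6, 14.4], "grip": 100}, {"xyz": [0, 0, 0], "angular": [-16, -24.5, 18], "grip": 100}, {"xyz": [0, 0, 0], "angular": [-19.2, -29.4, 21.6], "grip": 100}, {"xyz": [0, 0, 0], "angular": [-22.4, -34.3, 25.2], "grip": 100}, {"xyz": [0, 0, 0], "angular": [-22.4, -34.3, 25.2], "grip": 100}])

```text
clock: 1.48
eef_pos: [393.2, -350.4, 296.8]
ee_rot: [[-0.267, 0.719, -0.642], [-0.619, -0.638, -0.458], [-0.739, 0.275, 0.616]]
ft_force: [0.0, 0.8, -0.6]
grip_width: 85.4
```

```bash
python3 -c "
from h import *
log()"
cat >> fk.py <<'E'
def basis(q):
    # columns blocks: p = sum_k R_k a_k
    R=np.eye(3); bl=[R]
    for ax,qi,si in zip('zyzyzyz',q,S):
        R=R@Ro.from_euler(ax,si*qi).as_matrix(); bl.append(R)
    return np.hstack(bl)
E
python3 - <<'E'
from fk import *
from scipy.optimize import linprog
A=np.vstack([basis(l['joint_positions']) for l in L]); p=np.hstack([l['eef_pos'] for l in L])
n=A.shape[1]
s=linprog(np.ones(2*n),A_eq=np.hstack([A,-A]),b_eq=p,bounds=(0,None))
x=s.x[:n]-s.x[n:]; print(x.reshape(8,3).round(1), abs(x).sum())
E
```

```text
{'clock': 1.483, 'joint_positions': [0.328, 0.329, -0.144, 1.943, 0.829, 1.219, -1.08], 'eef_pos': [393.246, -350.374, 296.769], 'ee_rot': [[-0.267, 0.719, -0.642], [-0.619, -0.638, -0.458], [-0.739, 0.275, 0.616]], 'ft_force': [0.047, 0.767, -0.585], 'grip_width': 85.352}
[[-1.900e+00 -1.500e+00  3.404e+02]
 [ 0.000e+00  0.000e+00  0.000e+00]
 [ 0.000e+00  0.000e+00  5.119e+02]
 [ 2.000e-01 -4.270e+01  0.000e+00]
 [ 0.000e+00  0.000e+00  4.418e+02]
 [ 0.000e+00  0.000e+00  0.000e+00]
 [ 0.000e+00  0.000e+00  3.277e+02]
 [ 9.000e-01  0.000e+00  0.000e+00]] 1668.9518250688025
```

```bash
cat >> fk.py <<'E'
from scipy.optimize import least_squares
from scipy.optimize import linprog
A=np.vstack([basis(l['joint_positions']) for l in L]); P=np.hstack([l['eef_pos'] for l in L])
if len(L)<3: X=None
else:
  n=A.shape[1]; _s=linprog(np.ones(2*n+2*len(P))*np.r_[np.ones(2*n),30*np.ones(2*len(P))],A_eq=np.hstack([A,-A,np.eye(len(P)),-np.eye(len(P))]),b_eq=P,bounds=(0,None))
  X=_s.x[:n]-_s.x[n:2*n]
C=np.array([[0,-1,0],[0,0,-1],[1,0,0.]])
LO=np.array([-2.7,-.37,-1.27,.24,-1.31,.19,-2.76]);HI=np.array([2.7,2.16,1.26,2.4,4.45,1.91,2.76])
def fk(q): return basis(q)@X, Rq(q,S)@C
def ik(p,R,q0,w=0.02):
    def f(q):
        a,b=fk(q); e=Ro.from_matrix(b.T@R).as_rotvec()
        return np.r_[(a-p)/10,e*20,w*(q-q0)]
    s=least_squares(f,np.clip(q0,LO+.01,HI-.01),bounds=(LO,HI))
    a,b=fk(s.x); return s.x,np.linalg.norm(a-p),np.degrees(np.linalg.norm(Ro.from_matrix(b.T@R).as_rotvec()))
def toolR(az,tilt,flip=1):
    # tool x along azimuth az, tilt below horizontal; y horizontal
    a=np.radians(az);t=np.radians(tilt)
    x=np.array([np.cos(a)*np.cos(t),np.sin(a)*np.cos(t),-np.sin(t)]); y=np.array([-np.sin(a),np.cos(a),0])*flip
    return np.c_[x,y,np.cross(x,y)]
E
cat > feas.py <<'E'
from fk import *
print(X.reshape(8,3).round(2))
q=np.array(L[-1]['joint_positions'])
def go(name,pt,az,tilt):
    best=None
    for fl in (1,-1):
        R=toolR(az,tilt,fl); p=np.array(pt)+11*R[:,0]
        for q5 in (0,1.57,2.2,3.1,4):
          for q1 in (-np.radians(az),-np.arctan2(pt[1],pt[0])):
           for q3 in (-.6,0,.6):
            for q7 in (-1.6,0,1.6):
             s=ik(p,R,np.array([q1,.2,q3,2,q5,1,q7]),.001)
             if s[1]<1 and s[2]<.5:
                m=min((s[0]-LO).min(),(HI-s[0]).min())
                if best is None or m>best[0]: best=(m,fl,s[0].round(2))
    print(name,az,tilt,best,flush=True)
for t in (10,25,40):
    go('b2',(460,-308,105),-34,t); go('b2',(460,-308,105),5.8,t)
    go('lR',(599.5,-100,160),5.8,t); go('lL',(588,14,160),5.8,t); 
    go('b1',(460,309,105),34,t);
E
time timeout 560 python3 feas.py
```

```text
[[-1.9200e+00 -1.4800e+00  3.4041e+02]
 [ 0.0000e+00  0.0000e+00  0.0000e+00]
 [ 0.0000e+00  0.0000e+00  5.1185e+02]
 [ 1.7000e-01 -4.2660e+01  0.0000e+00]
 [ 0.0000e+00  0.0000e+00  4.4178e+02]
 [ 0.0000e+00  0.0000e+00  0.0000e+00]
 [ 0.0000e+00  0.0000e+00  3.2775e+02]
 [ 9.3000e-01  0.0000e+00  0.0000e+00]]
b2 -34 10 None
b2 5.8 10 (np.float64(0.13697766549109014), -1, array([0.99, 1.06, 0.05, 2.26, 4.24, 1.52, 1.71]))
lR 5.8 10 None
real	9m20.023s
user	9m3.977s
sys	0m0.177s
```

```bash
python3 - <<'E'
s=open('fk.py').read()
s=s.replace("def ik(p,R,q0,w=0.02):","""from math import cos,sin
def fast(q):
    R=np.eye(3); p=X[:3].copy()
    for i in range(7):
        a=S[i]*q[i]; c,d=cos(a),sin(a)
        M=np.array([[c,-d,0],[d,c,0],[0,0,1]]) if i%2==0 else np.array([[c,0,d],[0,1,0],[-d,0,c]])
        R=R@M; p+=R@X[3*i+3:3*i+6]
    return p,R@C
fk=fast
def ik(p,R,q0,w=0.02):""").replace("def fk(q): return basis(q)@X, Rq(q,S)@C\n","")
s=s.replace("a,b=fk(q); e=Ro.from_matrix(b.T@R).as_rotvec()\n","a,b=fk(q); e=.5*(np.cross(b[:,0],R[:,0])+np.cross(b[:,1],R[:,1])+np.cross(b[:,2],R[:,2]))\n").replace("bounds=(LO,HI))","bounds=(LO,HI),max_nfev=60)")
open('fk.py','w').write(s)
f=open('feas.py').read()
f=f.replace("for q5 in (0,1.57,2.2,3.1,4)","for q5 in (-.8,1.0,2.2,3.1,4)").replace("for q7 in (-1.6,0,1.6)","for q7 in (-1.5,1.5)").replace("for q3 in (-.6,0,.6)","for q3 in (0,)").replace("for t in (10,25,40):","import sys\nfor t in [float(sys.argv[1])]:")
open('feas.py','w').write(f)
E
nproc; for t in 5 15 25 35 45 55; do timeout 500 python3 feas.py $t > o$t & done; wait; cat o5 o15 o25 o35 o45 o55 | grep -v '\['; grep -h array o*
```

```text
4
b2 -34 5.0 None
lR 5.8 5.0 None
lL 5.8 5.0 None
b1 34 5.0 None
b2 -34 15.0 None
lR 5.8 15.0 None
lL 5.8 15.0 None
b1 34 15.0 None
b2 -34 25.0 None
lR 5.8 25.0 None
lL 5.8 25.0 None
b1 34 25.0 None
b2 -34 35.0 None
lL 5.8 35.0 None
b1 34 35.0 None
b2 -34 45.0 None
b1 34 45.0 None
b2 5.8 15.0 (np.float64(0.11502435835383329), -1, array([ 1.15,  0.97, -0.14,  2.28,  4.26,  1.25,  1.73]))
b2 5.8 25.0 (np.float64(0.0906559928452837), -1, array([ 1.  ,  0.84, -0.03,  2.31,  4.22,  1.12,  1.59]))
b2 5.8 35.0 (np.float64(0.09408912786831491), -1, array([0.83, 0.73, 0.1 , 2.31, 4.23, 0.96, 1.41]))
lR 5.8 35.0 (np.float64(0.026140155076841864), -1, array([0.08, 0.58, 0.18, 2.37, 3.6 , 0.82, 1.35]))
b2 5.8 45.0 (np.float64(0.12497408038189883), -1, array([ 1.05,  0.62, -0.25,  2.28,  4.31,  0.53,  1.31]))
lR 5.8 45.0 (np.float64(0.1071788308846271), -1, array([-0.03,  0.51,  0.29,  2.29,  3.82,  0.53,  1.09]))
lL 5.8 45.0 (np.float64(0.03591667100477114), -1, array([ 0.2 ,  0.45, -0.34,  2.36,  2.88,  0.46,  1.9 ]))
b2 5.8 5.0 (np.float64(0.16482107516625621), -1, array([1.04, 1.12, 0.01, 2.24, 4.28, 1.58, 1.76]))
b2 -34 55.0 (np.float64(0.044397181706796296), 1, array([ 0.87,  0.52, -0.48,  2.36,  2.41,  0.42, -0.87]))
b2 5.8 55.0 (np.float64(2.2123134442164627e-06), 1, array([ 1.58,  0.79, -1.06,  2.22,  1.38,  0.19,  1.17]))
lR 5.8 55.0 (np.float64(0.096280942316393), 1, array([ 0.93,  0.58, -0.95,  2.19,  1.72,  0.29,  0.25]))
lL 5.8 55.0 (np.float64(0.14644478828665175), -1, array([-0.72,  0.58,  0.79,  2.25,  4.23,  0.42,  0.34]))
b1 34 55.0 (np.float64(0.04948019921652991), -1, array([-0.45,  0.51, -0.3 ,  2.35,  2.59,  0.37,  2.08]))
```

```bash
cat > aik.py <<'E'
import numpy as np
from fk import toolR,fk,LO,HI,S,C
def rz(a): c,s,o,l=np.cos(a),np.sin(a),0*a,0*a+1; return np.stack([np.stack([c,-s,o],-1),np.stack([s,c,o],-1),np.stack([o,o,l],-1)],-2)
def ry(a): c,s,o,l=np.cos(a),np.sin(a),0*a,0*a+1; return np.stack([np.stack([c,o,s],-1),np.stack([o,l,o],-1),np.stack([-s,o,c],-1)],-2)
H,U,OY,F,T=340.4,511.9,-42.7,441.8,327.75
def solve(p,R,n=61):
    w=np.array(p)-T*R[:,0]-np.array([0,0,H]); d=np.linalg.norm(w)
    # |(F sin q4, OY, U+F cos q4)|=d
    c=(d*d-F*F-U*U-OY*OY)/(2*U*F)
    if abs(c)>1: return np.zeros((0,7))
    q4=np.arccos(c)
    if not LO[3]<q4<HI[3]: return np.zeros((0,7))
    out=[]
    q3=np.linspace(LO[2],HI[2],n)
    v=np.array([F*np.sin(q4),OY,U+F*np.cos(q4)])
    a=rz(-q3)@v   # n,3 in R2 frame
    # Ry(q2) a -> z = -sin q2 ax + cos q2 az = wz
    A=np.hypot(a[:,0],a[:,2]); ph=np.arctan2(a[:,0],a[:,2]); k=w[2]/A
    ok=abs(k)<=1
    for sg in (1,-1):
        q2=sg*np.arccos(np.clip(k,-1,1))-ph
        b=(ry(q2)@a[...,None])[...,0]
        g=np.arctan2(w[1],w[0])-np.arctan2(b[:,1],b[:,0]) # Rz(g)
        q1=-g; q1=(q1+np.pi)%(2*np.pi)-np.pi
        R4=rz(-q1)@ry(q2)@rz(-q3)@ry(q4+0*q3)
        M=np.swapaxes(R4,1,2)@(R@C.T)  # = rz(-q5) ry(q6) rz(-q7)
        q6=np.arccos(np.clip(M[:,2,2],-1,1)); q5=-np.arctan2(M[:,1,2],M[:,0,2]); q7=-np.arctan2(M[:,2,1],-M[:,2,0])
        q5=np.where(q5<LO[4],q5+2*np.pi,q5)
        Q=np.stack([q1,q2,q3,q4+0*q3,q5,q6,q7],1)
        out.append(Q[ok&(Q>LO).all(1)&(Q<HI).all(1)])
    return np.vstack(out)
def best(pt,az,tilt,g=11):
    r=None
    for fl in (1,-1):
        R=toolR(az,tilt,fl); Q=solve(np.array(pt)+g*R[:,0],R)
        if len(Q):
            m=np.minimum(Q-LO,HI-Q).min(1); i=m.argmax()
            if r is None or m[i]>r[0]: r=(m[i],fl,Q[i])
    return r
if __name__=='__main__':
    import sys
    h=float(sys.argv[1])
    for n,pt,L in [('b2',(460,-308,h),0),('lR',(599.5,-100,h+45),1),('lR dn',(599.5,-100,h+10),1),('b1',(460,309,h),0),('lL',(588,16,h+45),1),('lLdn',(588,16,h+10),1)]:
        print(n)
        for t in (0,10,20,30,40,50):
            print(t,[ (az,round(b[0],2)) for az in range(-120,121,15) if (b:=best(pt,az,t))])
E
python3 - <<'E'
from aik import *
R=toolR(20,50); Q=solve([500,-200,200],R)
for q in Q[:2]: p,r=fk(q); print(p,abs(r-R).max())
E
python3 aik.py 120
```

```text
[ 498.56292318 -202.34619531  199.97465586] 3.3306690738754696e-16
[ 498.56199148 -202.34882446  199.97073554] 4.440892098500626e-16
b2
0 [(-120, np.float64(0.59)), (-105, np.float64(0.57)), (-90, np.float64(0.37)), (-75, np.float64(0.2)), (-60, np.float64(0.05)), (0, np.float64(0.12)), (15, np.float64(0.21)), (30, np.float64(0.39)), (45, np.float64(0.53)), (60, np.float64(0.52)), (75, np.float64(0.33)), (90, np.float64(0.07))]
10 [(-120, np.float64(0.67)), (-105, np.float64(0.52)), (-90, np.float64(0.32)), (-75, np.float64(0.14)), (0, np.float64(0.06)), (15, np.float64(0.11)), (30, np.float64(0.39)), (45, np.float64(0.55)), (60, np.float64(0.6)), (75, np.float64(0.41)), (90, np.float64(0.16))]
20 [(-120, np.float64(0.67)), (-105, np.float64(0.47)), (-90, np.float64(0.28)), (-75, np.float64(0.11)), (0, np.float64(0.03)), (15, np.float64(0.15)), (30, np.float64(0.38)), (45, np.float64(0.57)), (60, np.float64(0.68)), (75, np.float64(0.5)), (90, np.float64(0.27)), (105, np.float64(0.05))]
30 [(-120, np.float64(0.62)), (-105, np.float64(0.44)), (-90, np.float64(0.26)), (-75, np.float64(0
[... 11252 characters left out ...]
at64(0.4)), (-45, np.float64(0.24)), (-30, np.float64(0.11)), (-15, np.float64(0.02)), (15, np.float64(0.01)), (30, np.float64(0.09)), (45, np.float64(0.19)), (60, np.float64(0.3)), (75, np.float64(0.52)), (90, np.float64(0.69)), (105, np.float64(0.72)), (120, np.float64(0.53))]
50 [(-120, np.float64(0.61)), (-105, np.float64(0.76)), (-90, np.float64(0.69)), (-75, np.float64(0.55)), (-60, np.float64(0.41)), (-45, np.float64(0.28)), (-30, np.float64(0.18)), (-15, np.float64(0.1)), (0, np.float64(0.07)), (15, np.float64(0.09)), (30, np.float64(0.16)), (45, np.float64(0.07)), (60, np.float64(0.33)), (75, np.float64(0.52)), (90, np.float64(0.66)), (105, np.float64(0.8)), (120, np.float64(0.65))]
```

```bash
python3 - <<'E'
from aik import *
h=120
for n,pt,az in [('b2',(460,-308,h),55),('lR',(599.5,-100,h+45),55),('lRdn',(599.5,-100,h+10),55),('b1',(460,309,h),-45),('lL',(588,16,h+45),-45),('lLdn',(588,16,h+10),-45)]:
    for fl in (1,-1):
        R=toolR(az,30,fl); Q=solve(np.array(pt)+11*R[:,0],R,61)
        if len(Q):
            m=np.minimum(Q-LO,HI-Q).min(1); i=m.argmax()
            print(n,fl,len(Q),round(m[i],2),Q[i].round(2),'q5',Q[:,4].min().round(2),Q[:,4].max().round(2),'q3',Q[:,2].min().round(2),Q[:,2].max().round(2))
E
```

```text
b2 1 38 0.52 [ 1.23  0.9  -0.34  1.75 -0.79  1.12 -2.22] q5 -1.31 -0.18 q3 -0.97 0.59
b2 -1 44 0.65 [ 1.4   0.95 -0.6   1.75 -0.59  1.03  0.76] q5 -1.31 0.16 q3 -1.23 0.59
lR 1 23 0.36 [ 1.09  0.85 -0.72  1.93 -0.92  0.69 -2.4 ] q5 -1.3 4.44 q3 -1.02 1.05
lR -1 28 0.45 [ 1.15  0.88 -0.81  1.93 -0.83  0.64  0.67] q5 -1.3 4.44 q3 -1.23 1.05
lRdn 1 22 0.4 [ 1.09  0.92 -0.72  1.92 -0.91  0.64 -2.35] q5 -1.29 4.44 q3 -1.02 1.01
lRdn -1 27 0.43 [ 1.12  0.94 -0.76  1.92 -0.86  0.62  0.75] q5 -1.29 4.44 q3 -1.23 1.01
b1 1 52 0.53 [-1.    0.85 -0.22  1.87  1.12  1.37 -1.21] q5 -0.37 1.44 q3 -0.93 1.22
b1 -1 46 0.53 [-1.    0.85 -0.22  1.87  1.12  1.37  1.94] q5 0.12 1.44 q3 -0.93 0.96
lL 1 54 0.22 [ 0.2   0.9  -1.02  2.18  1.81  1.69 -1.06] q5 1.21 1.91 q3 -1.23 1.01
lL -1 54 0.22 [ 0.2   0.9  -1.02  2.18  1.81  1.69  2.08] q5 1.21 1.91 q3 -1.23 1.01
lLdn 1 51 0.22 [ 0.15  0.95 -0.93  2.18  1.84  1.67 -1.13] q5 1.36 1.94 q3 -1.14 0.96
lLdn -1 51 0.22 [ 0.15  0.95 -0.93  2.18  1.84  1.67  2.01] q5 1.36 1.94 q3 -1.14 0.96
```

```bash
cat > plan.py <<'E'
import sys; from h import *; from fk import toolR; from scipy.spatial.transform import Rotation as Ro
def plan(pt,az,tilt,fl,back=0,show=True):
    """grasp point pt, stand-off back mm"""
    o=r.observe(); p=np.array(o['eef_pos']); R=np.array(o['ee_rot'])
    Rt=toolR(az,tilt,fl); t=np.array(pt)+(11-back)*Rt[:,0]
    d=R.T@(t-p)/10; w=np.degrees(Ro.from_matrix(R.T@Rt).as_rotvec())
    print('q',np.round(o['joint_positions'],2),'p',p.round(1),'F',np.round(o['ft_force'],1),'g',round(o['grip_width'],1))
    print('xyz cm',d.round(2),'rows',np.ceil(np.linalg.norm(d)/4.17),'ang',w.round(1),'rows',np.ceil(np.linalg.norm(w)/7.16))
E
python3 - <<'E'
from plan import *
plan((460.5,-308.5,200),55,30,-1,110)
E
```

```text
q [ 0.33  0.33 -0.14  1.94  0.83  1.22 -1.08] p [ 393.2 -350.4  296.8] F [ 0.   0.8 -0.6] g 85.4
xyz cm [ 4.76  1.81 -2.77] rows 2.0 ang [ -4.2  99.9 -19.2] rows 15.0
```

>>> drive_tool(steps=[{"xyz": [0, 0, 0], "angular": [-0.3, 7, -1.3], "grip": 100}, {"xyz": [0, 0, 0], "angular": [-0.6, 14, -2.6], "grip": 100}, {"xyz": [0, 0, 0], "angular": [-0.9, 21, -4], "grip": 100}, {"xyz": [0, 0, 0], "angular": [-1.2, 28, -5.3], "grip": 100}, {"xyz": [0, 0, 0], "angular": [-1.5, 35, -6.6], "grip": 100}, {"xyz": [0, 0, 0], "angular": [-1.8, 42, -8], "grip": 100}, {"xyz": [0, 0, 0], "angular": [-2.1, 49, -9.3], "grip": 100}, {"xyz": [0, 0, 0], "angular": [-2.4, 56, -10.6], "grip": 100}])

```text
clock: 2.15
eef_pos: [392.9, -356.6, 302.3]
ee_rot: [[0.266, 0.736, -0.623], [0.134, -0.668, -0.732], [-0.955, 0.112, -0.276]]
ft_force: [0.3, 0.5, -1.5]
grip_width: 85.6
```

```bash
python3 - <<'E'
from plan import *
log()
plan((460.5,-308.5,200),55,30,-1,110)
E
```

```text
{'clock': 2.15, 'joint_positions': [0.991, 0.241, -0.19, 1.856, -0.295, 0.978, 0.243], 'eef_pos': [392.893, -356.579, 302.337], 'ee_rot': [[0.266, 0.736, -0.623], [0.134, -0.668, -0.732], [-0.955, 0.112, -0.276]], 'ft_force': [0.299, 0.497, -1.502], 'grip_width': 85.563}
q [ 0.99  0.24 -0.19  1.86 -0.29  0.98  0.24] p [ 392.9 -356.6  302.3] F [ 0.3  0.5 -1.5] g 85.6
xyz cm [5.24 2.25 1.93] rows 2.0 ang [-1.8 44.2 -9.7] rows 7.0
```

>>> drive_tool(steps=[{"xyz": [0, 0, 0], "angular": [-0.3, 6.4, -1.4], "grip": 100}, {"xyz": [0, 0, 0], "angular": [-0.5, 12.8, -2.8], "grip": 100}, {"xyz": [0, 0, 0], "angular": [-0.8, 19.2, -4.2], "grip": 100}, {"xyz": [0.5, 0.5, 0.5], "angular": [-1, 25.6, -5.6], "grip": 100}, {"xyz": [2, 1, 1], "angular": [-1.3, 32, -7], "grip": 100}, {"xyz": [4, 1.8, 1.5], "angular": [-1.6, 38.4, -8.4], "grip": 100}, {"xyz": [5.2, 2.2, 1.9], "angular": [-1.8, 44.2, -9.7], "grip": 100}, {"xyz": [5.2, 2.2, 1.9], "angular": [-1.8, 44.2, -9.7], "grip": 100}])

```text
clock: 2.82
eef_pos: [406.6, -378.6, 238.1]
ee_rot: [[0.495, 0.815, -0.301], [0.713, -0.579, -0.396], [-0.497, -0.019, -0.867]]
ft_force: [-2.5, 0.9, -1.4]
grip_width: 85.1
```

```bash
python3 - <<'E'
from plan import *
log()
plan((460.5,-308.5,120),55,30,-1,90)
snap('scene','scene1'); snap('wrist','wrist1')
E
```

```text
{'clock': 2.817, 'joint_positions': [1.306, 0.767, -0.273, 1.598, -0.723, 1.426, 0.778], 'eef_pos': [406.645, -378.628, 238.126], 'ee_rot': [[0.495, 0.815, -0.301], [0.713, -0.579, -0.396], [-0.497, -0.019, -0.867]], 'ft_force': [-2.545, 0.865, -1.399], 'grip_width': 85.07}
q [ 1.31  0.77 -0.27  1.6  -0.72  1.43  0.78] p [ 406.6 -378.6  238.1] F [-2.5  0.9 -1.4] g 85.1
xyz cm [5.64 0.52 5.82] rows 2.0 ang [-1.1 -0.2  0.2] rows 1.0
```

View pics/scene1.png

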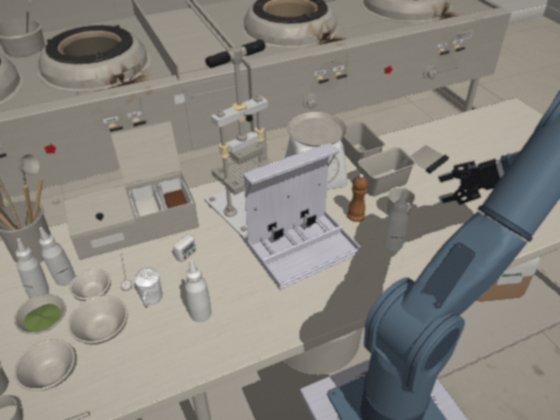

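View pics/wrist1.png

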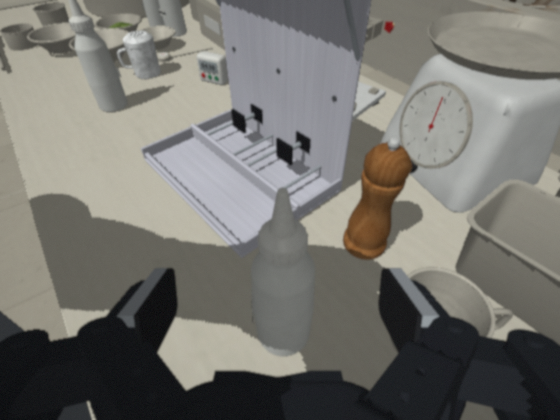

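```bash
python3 - <<'E'
from h import *
print('b2 wrist',cyl(['wrist1'],(460,-308),29,20,145),cyl(['wrist1'],(460,-308),29,20,145,50,True))
print('b1 wrist',cyl(['wrist1'],(460,309),29,20,145))
W,p=world('wrist1'); X=W.reshape(-1,3)
k=(X[:,0]>480)&(X[:,0]<680)&(X[:,1]>-480)&(X[:,1]<-300)&(X[:,2]>55)&(X[:,2]<85); print('cup',np.percentile(X[k],[2,50,98],axis=0).round(0))
W2,p=world('top0'); Y=W2.reshape(-1,3)
k=(Y[:,0]>480)&(Y[:,0]<680)&(Y[:,1]>-480)&(Y[:,1]<-310)&(Y[:,2]>60)&(Y[:,2]<85); print('cup',np.percentile(Y[k],[2,50,98],axis=0).round(0))
k=(X[:,0]>600)&(X[:,0]<690)&(X[:,1]>-165)&(X[:,1]<80)&(X[:,2]>85)&(X[:,2]<250)
Q=X[k]
for it in range(6):
    A=np.c_[Q[:,1:2],Q[:,2:3],np.ones(len(Q))]; a=np.linalg.lstsq(A,Q[:,0],rcond=None)[0]; e=Q[:,0]-A@a
    Q=Q[np.abs(e)<max(3,3*np.median(abs(e)))]
print('sheet',a,len(Q),'yaw',np.degrees(np.arctan(-a[0])))
crop('wrist1',130,90,380,260,3.2,'c6')
E
```

```text
b2 wrist (array([ 459.9, -307.3]), 4858, np.float64(1.6482604991710783)) (array([ 457.4, -310.6,   25.5]), 4858, np.float64(1.6298350358291351))
b1 wrist (array([458.3, 308.9]), 2150, np.float64(1.2164079707986648))
cup [[ 585. -461.   56.]
 [ 671. -414.   69.]
 [ 677. -365.   84.]]
cup [[ 540. -442.   62.]
 [ 595. -417.   73.]
 [ 630. -359.   82.]]
sheet [-1.03299200e-01  2.91116575e-04  6.41943048e+02] 13184 yaw 5.897690027405499
```

View pics/c6.png

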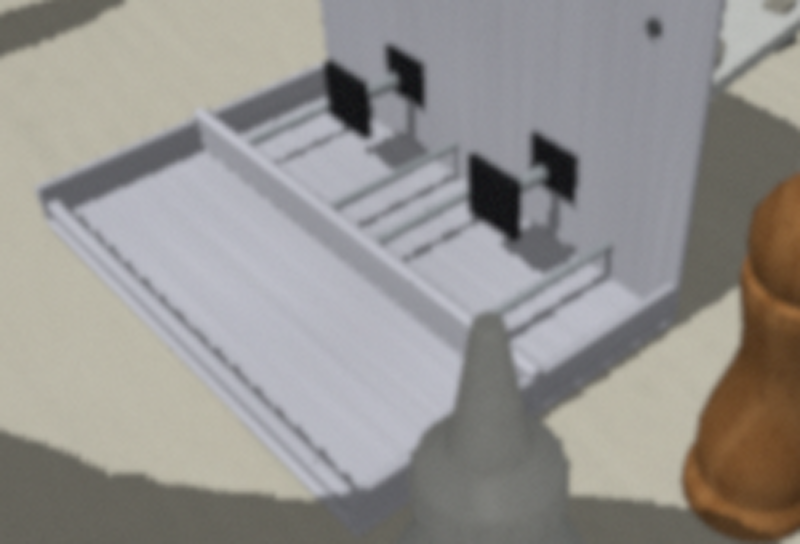

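```bash
python3 - <<'E'
from h import *
W,p=world('wrist1'); a=np.radians(5.85); ex=np.array([np.cos(a),np.sin(a)]); ey=np.array([-np.sin(a),np.cos(a)])
g=p.astype(int).sum(2)
m=((g<90)).astype(np.uint8); n,l,s,c=cv2.connectedComponentsWithStats(m)
for i in range(1,n):
    if 60<s[i,4]<2000 and s[i,1]<260: 
        q=W[l==i]; q=q[~np.isnan(q[:,0])]; print(s[i],c[i].round(1),'s',np.percentile(q[:,:2]@ex,[10,50,90]).round(1),'t',np.percentile(q[:,:2]@ey,[3,50,97]).round(1),'z',np.percentile(q[:,2],[3,50,97]).round(1))
print('sheet s',np.array([641.94+.1033*60,-60])@ex)
def c6(x,y): return (x+.5)/3.2-.5+130,(y+.5)/3.2-.5+90
for nm,q,z in [('lip top left end back',c6(205,112),35),('lip right end',c6(537,372),35),('front lip L',c6(45,205),20),('gR inner near',c6(385,240),33),('gR inner far end',c6(470,192),33),('gR outer far',c6(608,250),33),('gR outer near',c6(510,303),33),('gL inner far',c6(455,150),33),('gL inner near',c6(338,208),33),('gL outer near',c6(250,140),33)]:
    w=raw(*q,z,'wrist1')[:2]; print(nm,'s',(w@ex).round(1),'t',(w@ey).round(1))
E
```

```text
[253 107   8  14  64] [257.1 113.2] s [634.  634.7 635.4] t [-60.5 -52.2 -40.9] z [48.3 58.7 66.5]
[233 111  12  20 134] [238.4 120.5] s [594.1 594.8 595.4] t [-63.9 -52.5 -38.9] z [46.9 60.9 71.4]
[298 134  11  16  97] [303.7 141.8] s [634.  634.9 635.5] t [-176.9 -168.1 -154.6] z [47.8 59.6 66.1]
[278 141  14  23 196] [284.1 151.2] s [594.2 594.8 595.6] t [-179.5 -166.8 -152.3] z [46.6 60.3 72.1]
sheet s 638.6471218294589
lip top left end back s 550.0 t 25.3
lip right end s 548.2 t -246.1
front lip L s 450.0 t 27.6
gR inner near s 556.4 t -129.6
gR inner far end s 612.8 t -128.0
gR outer far s 631.6 t -207.7
gR outer near s 570.8 t -204.2
gL inner far s 631.4 t -94.4
gL inner near s 554.5 t -93.5
gL outer near s 554.9 t -12.3
```

```bash
python3 - <<'E'
from h import *
for t in ('scene0','scene1','top0','wrist1'):
    print(t,'mill',cyl([t],(600,-195),29,10,45,60,True),'b2',cyl([t],(460,-308),29,20,145),'b1',cyl([t],(460,309),29,20,145))
    W,p=world(t)
    a=np.radians(5.85); ex=np.array([np.cos(a),np.sin(a)]); ey=np.array([-np.sin(a),np.cos(a)])
    s=W[...,:2]@ex; tt=W[...,:2]@ey
    # black pixels by darkness & box
    g=p.astype(int).sum(2)
    for lo,hi in ((-80,-20),(-200,-130)):
        b=(s>585)&(s<605)&(tt>lo)&(tt<hi)&(W[...,2]>35)&(W[...,2]<80)&(g<170)
        print('  pusher',b.sum(),np.nanmean(s[b]).round(1),np.nanmean(tt[b]).round(1),np.nanmean(W[...,2][b]).round(1), np.argwhere(b).mean(0).round(1))
print(np.load('wrist1.npz')['T'].round(3))
E
```

```text
scene0 mill (array([ 598.2, -202.2,   48.9]), 408, np.float64(8.07072113680324)) b2 (array([ 459.8, -308.6]), 651, np.float64(1.8045826873638902)) b1 (array([459.5, 308.3]), 769, np.float64(1.5336072048486535))
  pusher 58 595.7 -44.9 59.4 [234.1 277.8]
  pusher 51 595.0 -159.8 60.5 [220.5 310.5]
scene1 mill (array([ 598.9, -201.9,   48.8]), 403, np.float64(8.072912079570116)) b2 (array([ 459.8, -308.4]), 654, np.float64(1.7925846389852627)) b1 (array([459.7, 308.5]), 783, np.float64(1.6165362403189292))
  pusher 60 595.2 -44.5 60.3 [234.  277.8]
  pusher 52 595.2 -159.8 60.9 [220.4 310.4]
top0 mill (array([ 600.3, -201.8,   48.1]), 301, np.float64(8.302255268816673)) b2 (array([ 463.3, -307.3]), 251, np.float64(2.101249132499639)) b1 (array([462.6, 312. ]), 282, np.float64(1.9294550036551854))
  pusher 12 598.8 -45.1 69.8 [198.9 280. ]
  pusher 13 599.0 -160.0 67.8 [194.3 316.2]
wrist1 mill (array([ 610.3, -214.2,   42.8]), 736, np.float64(9.095375277521185)) b2 (array([ 459.9, -307.3]), 4858, np.float64(1.6482604991710783)) b1 (array([458.3, 308.9]), 2150, np.float64(1.2164079707986648))
  pusher 185 595.0 -51.4 59.6 [120.5 238.3]
  pusher 262 595.1 -166.3 59.8 [151.1 284.1]
[[ 8.16000e-01 -4.26000e-01  3.90000e-01  3.61756e+02]
 [-5.77000e-01 -5.87000e-01  5.68000e-01 -4.44106e+02]
 [-1.30000e-02 -6.89000e-01 -7.25000e-01  3.70799e+02]
 [ 0.00000e+00  0.00000e+00  0.00000e+00  1.00000e+00]]
```

```bash
python3 - <<'E'
from h import *
crop('wrist1',340,120,440,270,5,'d1'); crop('scene0',330,160,390,230,8,'d2'); crop('scene0',240,150,370,290,5,'d3')
for n,q,t in [('mill w',(395,145),'wrist1'),('s',(360.5,176),'scene0'),('t',(376.5,181.8),'top0')]: print(n,raw(*q,168,t).round(1))
for n,q,t in [('noz w',(281,190),'wrist1'),('s',(403.5,193),'scene0'),('noz1 w',(73,3),'wrist1'),('s',(191.5,261.5),'scene0')]: print(n,raw(*q,213,t).round(1))
E
```

```text
mill w [ 617.6 -279.7  168. ]
s [ 620.5 -271.   168. ]
t [ 623.6 -272.3  168. ]
noz w [ 460.  -305.8  213. ]
s [ 456.8 -308.7  213. ]
noz1 w [447.2 225.4 213. ]
s [456.3 307.5 213. ]
```

View pics/d1.png

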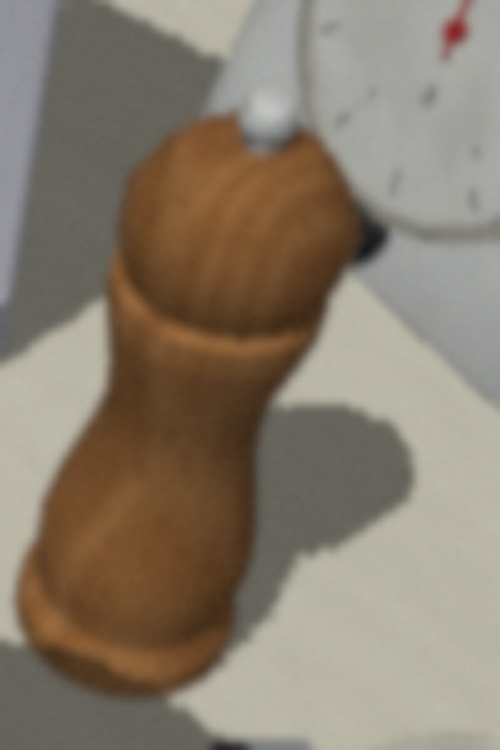

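View pics/d2.png

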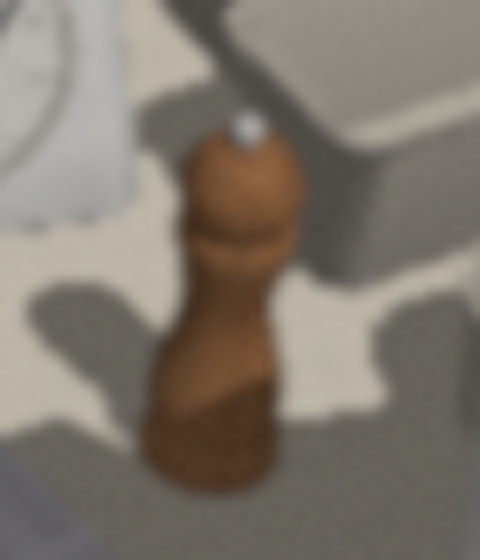

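View pics/d3.png

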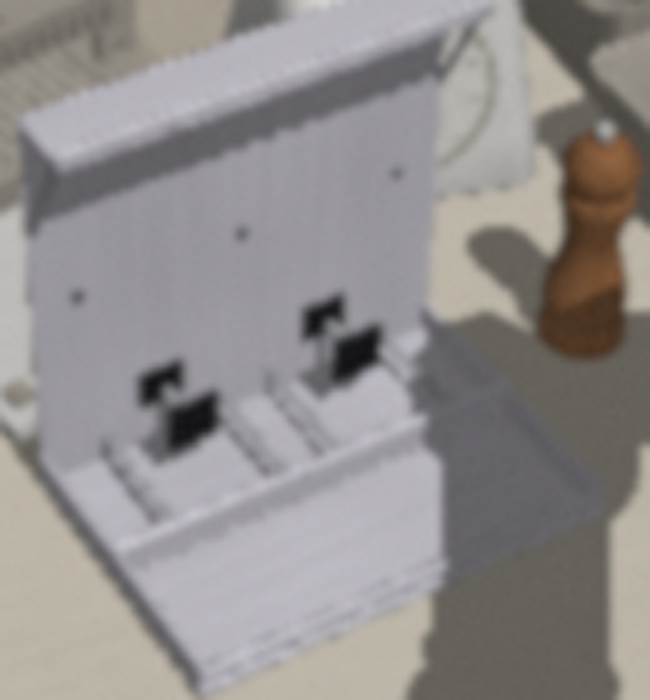

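```bash
python3 - <<'E'
from plan import *
plan((460,-308,120),55,30,-1,90)
E
```

```text
q [ 1.3   0.75 -0.28  1.6  -0.72  1.43  0.78] p [ 409.1 -377.4  245.7] F [ 0.1 -0.   1.5] g 85.3
xyz cm [5.87 0.26 6.55] rows 3.0 ang [-0.5  0.3  0.1] rows 1.0
```

>>> drive_tool(steps=[{"xyz": [0, 0, 3], "angular": [0, 0, 0], "grip": 100}, {"xyz": [2, 0.2, 6], "angular": [-0.5, 0.3, 0.1], "grip": 100}, {"xyz": [5.9, 0.3, 6.5], "angular": [-0.5, 0.3, 0.1], "grip": 100}, {"xyz": [5.9, 0.3, 6.5], "angular": [-0.5, 0.3, 0.1], "grip": 100}, {"xyz": [5.9, 0.3, 6.5], "angular": [-0.5, 0.3, 0.1], "grip": 100}, {"xyz": [5.9, 0.3, 6.5], "angular": [-0.5, 0.3, 0.1], "grip": 100}])

```text
clock: 3.42
eef_pos: [423.1, -363.3, 164.2]
ee_rot: [[0.494, 0.822, -0.283], [0.709, -0.569, -0.417], [-0.504, 0.006, -0.864]]
ft_force: [-0.3, -0.4, -0.0]
grip_width: 85.7
```

```bash
python3 - <<'E'
from plan import *
log()
snap('wrist','wrist2')
print('b2 wrist',cyl(['wrist2'],(460,-308),29,20,145))
plan((460,-308,120),55,30,-1,0)
E
```

```text
{'clock': 3.417, 'joint_positions': [1.281, 0.865, -0.283, 1.629, -0.725, 1.304, 0.871], 'eef_pos': [423.114, -363.315, 164.21], 'ee_rot': [[0.494, 0.822, -0.283], [0.709, -0.569, -0.417], [-0.504, 0.006, -0.864]], 'ft_force': [-0.3, -0.42, -0.035], 'grip_width': 85.673}
b2 wrist (array([ 459.9, -307. ]), 8704, np.float64(1.648367941453543))
q [ 1.28  0.87 -0.28  1.63 -0.72  1.3   0.87] p [ 422.7 -363.9  163.9] F [ 0.2 -0.7  0. ] g 85.2
xyz cm [ 9.11 -0.15  0.39] rows 3.0 ang [0.4 0.3 0.1] rows 1.0
```

View pics/wrist2.png

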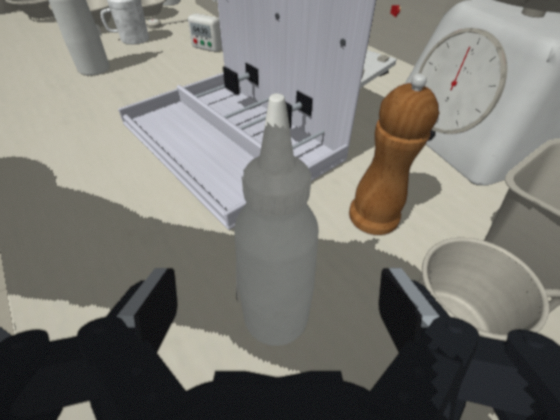

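>>> drive_tool(force=40, steps=[{"xyz": [1.8, -0.1, 0.4], "angular": [0.4, 0.3, 0.1], "grip": 100}, {"xyz": [3.6, -0.1, 0.4], "angular": [0.4, 0.3, 0.1], "grip": 100}, {"xyz": [5.4, -0.1, 0.4], "angular": [0.4, 0.3, 0.1], "grip": 100}, {"xyz": [7.2, -0.1, 0.4], "angular": [0.4, 0.3, 0.1], "grip": 100}, {"xyz": [9.1, -0.1, 0.4], "angular": [0.4, 0.3, 0.1], "grip": 100}, {"xyz": [9.1, -0.1, 0.4], "angular": [0.4, 0.3, 0.1], "grip": 100}, {"xyz": [9.1, -0.1, 0.4], "angular": [0.4, 0.3, 0.1], "grip": 100}])

```text
clock: 4.05
eef_pos: [465.3, -299.3, 113.2]
ee_rot: [[0.496, 0.819, -0.287], [0.712, -0.573, -0.406], [-0.497, -0.003, -0.868]]
ft_force: [-0.5, 0.1, 0.1]
grip_width: 85.4
```

```bash
python3 - <<'E'
from plan import *
log()
plan((460,-308,120),55,30,-1,0)
E
```

```text
{'clock': 4.05, 'joint_positions': [1.215, 0.92, -0.328, 1.722, -0.79, 1.136, 0.917], 'eef_pos': [465.276, -299.292, 113.151], 'ee_rot': [[0.496, 0.819, -0.287], [0.712, -0.573, -0.406], [-0.497, -0.003, -0.868]], 'ft_force': [-0.473, 0.068, 0.12], 'grip_width': 85.36}
q [ 1.21  0.92 -0.33  1.72 -0.79  1.14  0.92] p [ 465.3 -299.3  113.2] F [-0.5  0.1  0.1] g 85.4
xyz cm [-0.12  0.07 -0.09] rows 1.0 ang [-0.1 -0.2  0.1] rows 1.0
```

Within 1–2 mm. Close.

>>> drive_tool(force=40, steps=[{"xyz": [0, 0, 0], "angular": [0, 0, 0], "grip": 30}, {"xyz": [0, 0, 0], "angular": [0, 0, 0], "grip": 30}, {"xyz": [0, 0, 0], "angular": [0, 0, 0], "grip": 30}, {"xyz": [0, 0, 0], "angular": [0, 0, 0], "grip": 30}, {"xyz": [0, 0, 0], "angular": [0, 0, 0], "grip": 30}, {"xyz": [0, 0, 0], "angular": [0, 0, 0], "grip": 30}])

```text
clock: 4.55
eef_pos: [465.2, -299.6, 112.7]
ee_rot: [[0.497, 0.819, -0.287], [0.712, -0.574, -0.404], [-0.496, -0.004, -0.868]]
ft_force: [-1.6, -2.6, 6.1]
grip_width: 53.8
```

```bash
python3 - <<'E'
from plan import *
log()
snap('scene','scene2')
print(cyl(['scene2'],(460,-308),29,20,90))
crop('scene2',340,130,500,280,4,'e2')
plan((460,-308,165),55,30,-1,0)
E
```

```text
{'clock': 4.55, 'joint_positions': [1.216, 0.921, -0.328, 1.722, -0.791, 1.136, 0.918], 'eef_pos': [465.23, -299.573, 112.671], 'ee_rot': [[0.497, 0.819, -0.287], [0.712, -0.574, -0.404], [-0.496, -0.004, -0.868]], 'ft_force': [-1.593, -2.643, 6.094], 'grip_width': 53.753}
(array([ 458.6, -306.7]), 340, np.float64(1.4696580992567831))
q [ 1.22  0.92 -0.33  1.72 -0.79  1.14  0.92] p [ 465.2 -299.6  112.7] F [-0.8 -2.4  5.7] g 53.8
xyz cm [-2.36  0.04 -4.05] rows 2.0 ang [-0.2 -0.3  0.1] rows 1.0
```

View pics/e2.png

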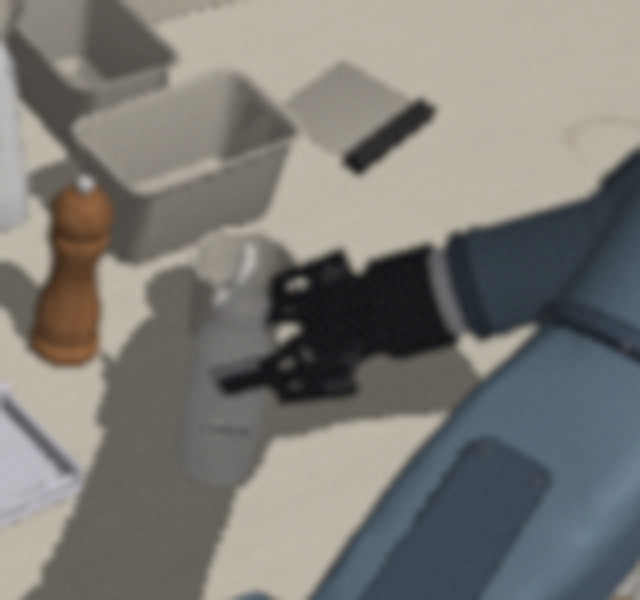

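>>> drive_tool(steps=[{"xyz": [-0.6, 0, -1.1], "angular": [0, 0, 0], "grip": 30}, {"xyz": [-1.2, 0, -2.2], "angular": [0, 0, 0], "grip": 30}, {"xyz": [-1.8, 0, -3.2], "angular": [-0.1, -0.2, 0.1], "grip": 30}, {"xyz": [-2.4, 0, -4.3], "angular": [-0.2, -0.3, 0.1], "grip": 30}, {"xyz": [-2.5, 0, -4.4], "angular": [-0.2, -0.3, 0.1], "grip": 30}, {"xyz": [-2.5, 0, -4.4], "angular": [-0.2, -0.3, 0.1], "grip": 30}])

```text
clock: 5.1
eef_pos: [465.4, -299.1, 163.4]
ee_rot: [[0.496, 0.819, -0.287], [0.708, -0.573, -0.412], [-0.502, 0.001, -0.865]]
ft_force: [-0.6, -0.3, -4.1]
grip_width: 53.9
```

```bash
cat >> plan.py <<'E'
_a=np.radians(5.85); EX=np.array([np.cos(_a),np.sin(_a)]); EY=np.array([-np.sin(_a),np.cos(_a)])
def rk(s,t,z): return np.r_[s*EX+t*EY,z]
def where():
    o=r.observe(); g=np.array(o['eef_pos'])-11*np.array(o['ee_rot'])[:,0]; print('grasp pt',g.round(1),'s',(g[:2]@EX).round(1),'t',(g[:2]@EY).round(1),'tilt',np.degrees(np.arcsin(-np.array(o['ee_rot'])[2,0])).round(2),'y_z',round(o['ee_rot'][2][1],4))
E
python3 - <<'E'
from plan import *
log();where()
plan(rk(525,-160,168),55,30,-1)
E
```

```text
{'clock': 5.1, 'joint_positions': [1.218, 0.83, -0.334, 1.736, -0.793, 1.181, 0.863], 'eef_pos': [465.435, -299.065, 163.399], 'ee_rot': [[0.496, 0.819, -0.287], [0.708, -0.573, -0.412], [-0.502, 0.001, -0.865]], 'ft_force': [-0.645, -0.32, -4.055], 'grip_width': 53.921}
grasp pt [ 460.  -306.9  168.9] s 426.3 t -352.1 tilt 30.14 y_z 0.0009
q [ 1.22  0.83 -0.33  1.74 -0.79  1.18  0.86] p [ 465.4 -299.1  163.4] F [-0.6 -0.3 -4.1] g 53.9
xyz cm [ 18.2   -5.09 -10.47] rows 6.0 ang [ 0.1  0.1 -0. ] rows 1.0
```

>>> drive_tool(steps=[{"xyz": [1.5, -0.4, -0.9], "angular": [0, 0, 0], "grip": 30}, {"xyz": [4.5, -1.3, -2.6], "angular": [0, 0, 0], "grip": 30}, {"xyz": [8, -2.2, -4.6], "angular": [0, 0, 0], "grip": 30}, {"xyz": [11.5, -3.2, -6.6], "angular": [0, 0, 0], "grip": 30}, {"xyz": [14.8, -4.1, -8.5], "angular": [0, 0, 0], "grip": 30}, {"xyz": [17.2, -4.8, -9.9], "angular": [0, 0, 0], "grip": 30}, {"xyz": [18.2, -5.1, -10.5], "angular": [0.1, 0.1, 0], "grip": 30}, {"xyz": [18.2, -5.1, -10.5], "angular": [0.1, 0.1, 0], "grip": 30}])

```text
clock: 5.77
eef_pos: [543.6, -92.7, 162.6]
ee_rot: [[0.492, 0.822, -0.286], [0.715, -0.569, -0.406], [-0.497, -0.005, -0.868]]
ft_force: [-0.5, 0.7, -2.8]
grip_width: 53.9
```

```bash
python3 - <<'E'
from plan import *
log();where()
snap('scene','scene3'); snap('wrist','wrist3')
crop('scene3',230,120,430,290,4,'e3')
plan(rk(590,-160,168),55,30,-1)
E
```

```text
{'clock': 5.767, 'joint_positions': [1.039, 0.77, -0.535, 2.01, -1.063, 0.812, 0.926], 'eef_pos': [543.557, -92.668, 162.568], 'ee_rot': [[0.492, 0.822, -0.286], [0.715, -0.569, -0.406], [-0.497, -0.005, -0.868]], 'ft_force': [-0.538, 0.691, -2.759], 'grip_width': 53.94}
grasp pt [ 538.1 -100.5  168. ] s 525.1 t -154.9 tilt 29.81 y_z -0.0047
q [ 1.04  0.77 -0.53  2.01 -1.06  0.81  0.93] p [543.6 -97.9 161.5] F [ 0.8 -1.3 -2.4] g 54.1
xyz cm [ 3.65  4.94 -2.24] rows 2.0 ang [-0.2  0.   0. ] rows 1.0
```

View pics/e3.png

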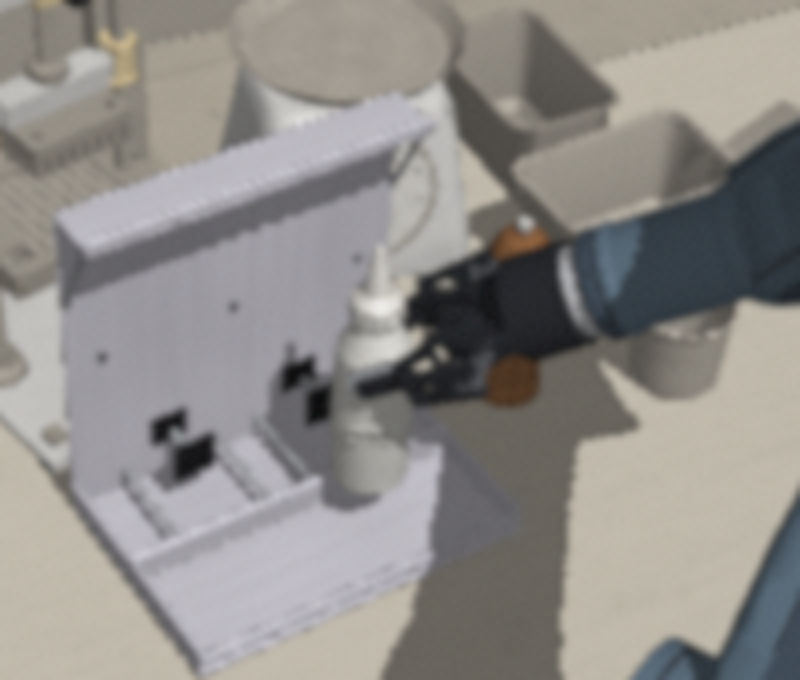

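View pics/wrist3.png

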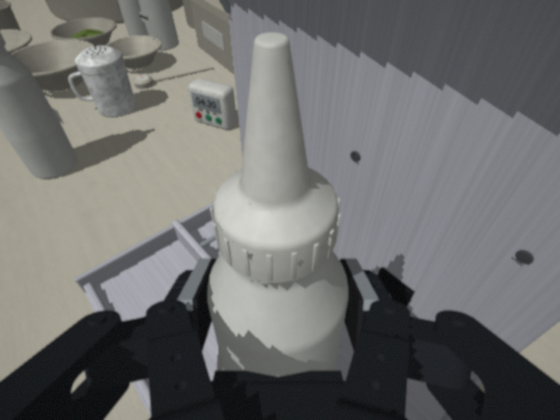

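```bash
cat > sim.py <<'E'
from fk import *
def sim(q,waypts,n=10):
    q=np.array(q,float)
    off=None
    for (p,R) in waypts:
        p0,R0=fk(q); w=Ro.from_matrix(R0.T@R).as_rotvec()
        for k in range(1,n+1):
            pt=p0+(p-p0)*k/n; Rt=R0@Ro.from_rotvec(w*k/n).as_matrix()
            for _ in range(3):
                a,b=fk(q); J=np.zeros((6,7))
                for i in range(7):
                    d=q.copy(); d[i]+=1e-5; a2,b2=fk(d); J[:3,i]=(a2-a)/1e-5/1000; J[3:,i]=Ro.from_matrix(b2@b.T).as_rotvec()/1e-5
                e=np.r_[(pt-a)/1000,Ro.from_matrix(Rt@b.T).as_rotvec()]; q=q+J.T@np.linalg.solve(J@J.T+1e-8*np.eye(6),e)
        print(q.round(2),'margin',np.minimum(q-LO,HI-q).min().round(2))
    return q
E
python3 - <<'E'
import json
L_=[json.loads(l) for l in open('log.jsonl')]
from sim import *
from plan import rk
print(X.reshape(8,3).round(1))
for l in L_: print(np.abs(fk(l['joint_positions'])[0]-l['eef_pos']).max().round(1),end=' ')
# check sim vs driver for last move
q0=L_[-2]['joint_positions']; print('pred last'); sim(q0,[(np.array(L_[-1]['eef_pos']),np.array(L_[-1]['ee_rot']))])
q0=L_[-1]['joint_positions']
for az in (45,50,55,60,65):
    R=toolR(az,30,-1); print(az); sim(q0,[(rk(525,-160,168)+11*R[:,0],R),(rk(590,-160,168)+11*R[:,0],R),(rk(590,-160,130)+11*R[:,0],R)])
E
```

```text
[[ 0.000e+00 -0.000e+00  3.485e+02]
 [-0.000e+00 -2.440e+01  0.000e+00]
 [ 0.000e+00  0.000e+00  5.044e+02]
 [ 0.000e+00 -2.020e+01  0.000e+00]
 [-0.000e+00  0.000e+00  4.461e+02]
 [ 0.000e+00 -4.000e-01  0.000e+00]
 [-0.000e+00  0.000e+00  3.275e+02]
 [ 0.000e+00  0.000e+00  0.000e+00]]
0.0 0.0 0.0 0.0 0.0 0.0 0.0 0.0 0.0 0.0 pred last
[ 1.04  0.77 -0.53  2.01 -1.06  0.81  0.93] margin 0.25
45
[ 1.12  0.75 -0.62  2.12 -1.29  0.66  1.05] margin 0.02
[ 1.01  0.79 -0.61  2.01 -1.29  0.63  0.97] margin 0.02
[ 1.02  0.88 -0.62  2.   -1.32  0.59  1.06] margin -0.01
50
[ 1.08  0.76 -0.57  2.06 -1.17  0.74  0.98] margin 0.14
[ 0.98  0.8  -0.57  1.95 -1.16  0.71  0.89] margin 0.15
[ 0.98  0.88 -0.57  1.94 -1.18  0.67  0.97] margin 0.13
55
[ 1.04  0.77 -0.53  2.01 -1.06  0.81  0.93] margin 0.25
[ 0.94  0.81 -0.53  1.89 -1.06  0.79  0.84] margin 0.25
[ 0.95  0.89 -0.53  1.88 -1.07  0.76  0.9 ] margin 0.24
60
[ 1.01  0.78 -0.5   1.95 -0.97  0.89  0.89] margin 0.34
[ 0.92  0.83 -0.5   1.83 -0.97  0.87  0.8 ] margin 0.34
[ 0.91  0.9  -0.5   1.82 -0.97  0.84  0.86] margin 0.34
65
[ 0.98  0.8  -0.48  1.89 -0.89  0.96  0.86] margin 0.42
[ 0.89  0.85 -0.48  1.76 -0.89  0.95  0.77] margin 0.42
[ 0.89  0.92 -0.47  1.76 -0.89  0.92  0.82] margin 0.42
```

>>> drive_tool(steps=[{"xyz": [0, 0, 0], "angular": [0, 0, 0], "grip": 30}, {"xyz": [0, 0, 0], "angular": [0, 0, 0], "grip": 30}])

```text
clock: 6.03
eef_pos: [543.8, -99.4, 161.5]
ee_rot: [[0.498, 0.817, -0.29], [0.708, -0.577, -0.408], [-0.5, -0.003, -0.866]]
ft_force: [-0.2, -0.9, -2.9]
grip_width: 54.1
```

```bash
python3 - <<'E'
from plan import *
where()
snap('scene','scene4'); snap('top','top4'); where()
for t in ('scene4','top4'):
    for z0,z1 in ((60,110),(100,190)):
        c=cyl([t],(538,-105),29,z0,z1); print(t,z0,c,'s,t',(c[0]@EX).round(1),(c[0]@EY).round(1))
plan(rk(590,-160,168),55,30,-1)
E
```

```text
grasp pt [ 538.3 -107.2  167. ] s 524.6 t -161.5 tilt 30.03 y_z -0.0026
grasp pt [ 538.3 -106.6  167.3] s 524.7 t -160.9 tilt 30.0 y_z -0.0026
scene4 60 (array([ 538.1, -106.5]), 236, np.float64(1.0590461879787743)) s,t 524.4 -160.8
scene4 100 (array([ 537.2, -107. ]), 510, np.float64(2.699184468801006)) s,t 523.5 -161.2
top4 60 (array([ 541.2, -104.7]), 5, np.float64(0.1782828355836017)) s,t 527.7 -159.3
top4 100 (array([ 542.4, -104.3]), 266, np.float64(4.356213183113301)) s,t 528.9 -159.0
q [ 1.04  0.77 -0.53  2.01 -1.06  0.81  0.93] p [543.8 -98.8 161.8] F [ 0.1  0.3 -3.3] g 54.3
xyz cm [ 3.73  4.87 -2.25] rows 2.0 ang [-0.2 -0.  -0.1] rows 1.0
```

>>> drive_tool(steps=[{"xyz": [0.6, 0.8, -0.4], "angular": [0, 0, 0], "grip": 30}, {"xyz": [1.3, 1.7, -0.8], "angular": [0, 0, 0], "grip": 30}, {"xyz": [2.0, 2.6, -1.2], "angular": [0, 0, 0], "grip": 30}, {"xyz": [2.7, 3.5, -1.6], "angular": [0, 0, 0], "grip": 30}, {"xyz": [3.3, 4.3, -2.0], "angular": [0, 0, 0], "grip": 30}, {"xyz": [3.7, 4.8, -2.2], "angular": [-0.2, 0, 0], "grip": 30}, {"xyz": [3.7, 4.9, -2.3], "angular": [-0.2, 0, 0], "grip": 30}, {"xyz": [3.7, 4.9, -2.3], "angular": [-0.2, 0, 0], "grip": 30}])

```text
clock: 6.8
eef_pos: [609.2, -89.2, 163.5]
ee_rot: [[0.496, 0.82, -0.285], [0.711, -0.572, -0.409], [-0.499, 0.0, -0.867]]
ft_force: [-1.2, 0.5, -2.7]
grip_width: 53.6
```

```bash
python3 - <<'E'
from plan import *
log();where()
snap('scene','scene5')
where()
for z0,z1 in ((60,110),(100,190)):
        c=cyl(['scene5'],(602,-99),29,z0,z1); print(z0,c,'s,t',(c[0]@EX).round(1),(c[0]@EY).round(1))
crop('scene5',230,120,430,290,4,'e5')
plan(rk(590,-160,129),55,30,-1)
E
```

```text
{'clock': 6.8, 'joint_positions': [0.943, 0.812, -0.531, 1.889, -1.061, 0.793, 0.839], 'eef_pos': [609.18, -89.159, 163.455], 'ee_rot': [[0.496, 0.82, -0.285], [0.711, -0.572, -0.409], [-0.499, 0.0, -0.867]], 'ft_force': [-1.224, 0.528, -2.746], 'grip_width': 53.626}
grasp pt [603.7 -97.  168.9] s 590.7 t -158.0 tilt 29.93 y_z 0.0001
grasp pt [603.3 -97.2 168.8] s 590.2 t -158.2 tilt 29.94 y_z -0.0003
60 (array([603.9, -96.8]), 232, np.float64(1.481121875184396)) s,t 590.9 -157.8
100 (array([603. , -96.7]), 504, np.float64(2.9327864543024873)) s,t 590.0 -157.7
q [ 0.94  0.81 -0.53  1.89 -1.06  0.79  0.84] p [608.7 -89.4 163.4] F [-1.   0.1 -2.6] g 53.8
xyz cm [1.85 0.11 3.53] rows 1.0 ang [ 0.  -0.1  0.1] rows 1.0
```

View pics/e5.png

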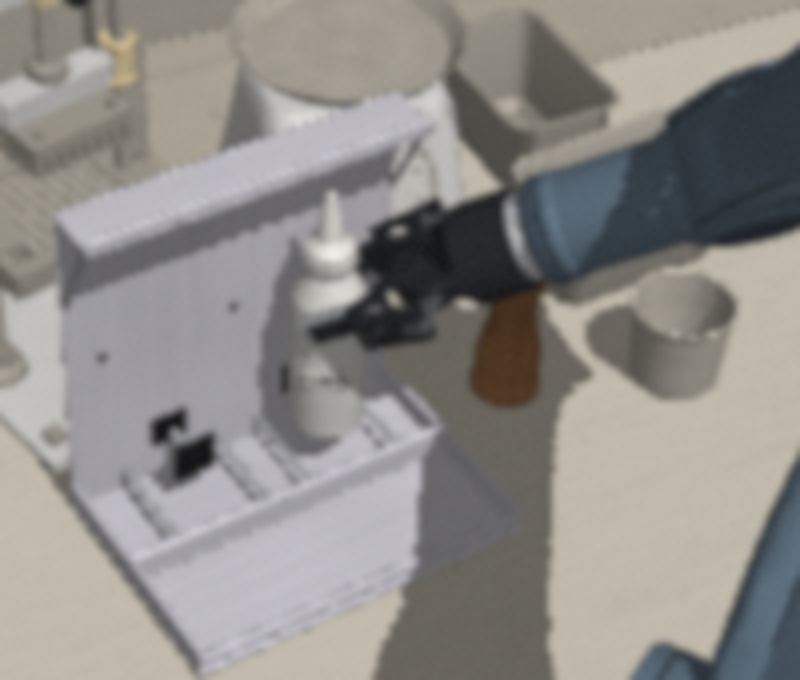

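>>> drive_tool(steps=[{"xyz": [0.3, 0, 0.6], "angular": [0, 0, 0], "grip": 30}, {"xyz": [0.6, 0.1, 1.2], "angular": [0, 0, 0], "grip": 30}, {"xyz": [0.9, 0.1, 1.8], "angular": [0, 0, 0], "grip": 30}, {"xyz": [1.2, 0.1, 2.4], "angular": [0, 0, 0], "grip": 30}, {"xyz": [1.5, 0.1, 2.9], "angular": [0, 0, 0], "grip": 30}, {"xyz": [1.7, 0.1, 3.3], "angular": [0, 0, 0], "grip": 30}, {"xyz": [1.8, 0.1, 3.4], "angular": [0, 0, 0], "grip": 30}, {"xyz": [1.8, 0.1, 3.4], "angular": [0, 0, 0], "grip": 30}])

```text
clock: 7.52
eef_pos: [608.8, -91.4, 124.3]
ee_rot: [[0.496, 0.82, -0.287], [0.71, -0.573, -0.409], [-0.499, -0.001, -0.866]]
ft_force: [-1.3, -0.6, -3.7]
grip_width: 54.1
```

```bash
python3 - <<'E'
from plan import *
log();where()
snap('scene','scene6')
where()
for z0,z1 in ((20,80),(100,150)):
        c=cyl(['scene6'],(602,-99),29,z0,z1); print(z0,c,'s,t',(c[0]@EX).round(1),(c[0]@EY).round(1))
crop('scene6',230,120,430,290,4,'e6')
plan(rk(584,-160,128.4),55,30,-1)
E
```

```text
{'clock': 7.517, 'joint_positions': [0.945, 0.889, -0.527, 1.879, -1.068, 0.758, 0.903], 'eef_pos': [608.822, -91.395, 124.342], 'ee_rot': [[0.496, 0.82, -0.287], [0.71, -0.573, -0.409], [-0.499, -0.001, -0.866]], 'ft_force': [-1.328, -0.601, -3.683], 'grip_width': 54.105}
grasp pt [603.4 -99.2 129.8] s 590.1 t -160.2 tilt 29.96 y_z -0.0007
grasp pt [603.5 -99.2 130.2] s 590.2 t -160.2 tilt 29.96 y_z -0.0002
20 (array([601.2, -98.9]), 397, np.float64(3.2429219501993174)) s,t 588.0 -159.7
100 (array([601.7, -99.9]), 288, np.float64(4.859103261127334)) s,t 588.4 -160.7
q [ 0.94  0.89 -0.53  1.88 -1.07  0.76  0.9 ] p [608.9 -91.4 124.7] F [-1.5  0.1 -3. ] g 53.7
xyz cm [-0.25 -0.48  0.35] rows 1.0 ang [ 0.  -0.   0.1] rows 1.0
```

View pics/e6.png

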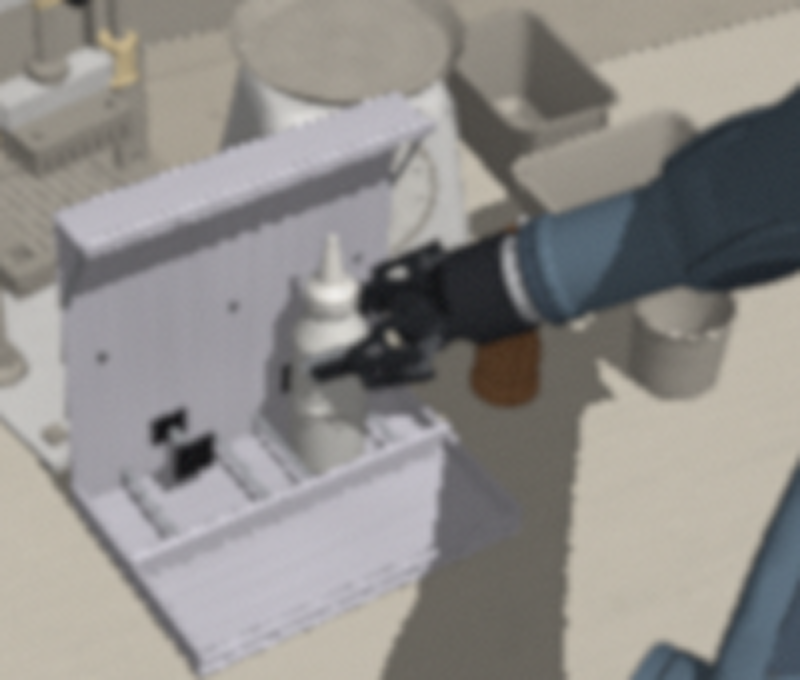

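>>> drive_tool(steps=[{"xyz": [0.08, 0, 0.13], "angular": [0, 0, 0], "grip": 30}, {"xyz": [0.08, 0, 0.13], "angular": [0, 0, 0], "grip": 30}, {"xyz": [-0.1, -0.25, 0.24], "angular": [0, 0, 0], "grip": 30}, {"xyz": [-0.22, -0.45, 0.35], "angular": [0, 0, 0], "grip": 30}, {"xyz": [-0.22, -0.45, 0.35], "angular": [0, 0, 0], "grip": 30}, {"xyz": [-0.22, -0.45, 0.35], "angular": [0, 0, 0], "grip": 30}])

```text
clock: 8.07
eef_pos: [603.0, -92.0, 123.1]
ee_rot: [[0.496, 0.82, -0.286], [0.71, -0.573, -0.409], [-0.499, 0.0, -0.866]]
ft_force: [-0.5, -0.1, -3.8]
grip_width: 54.1
```

```bash
python3 - <<'E'
from plan import *
log();where()
E
```

```text
{'clock': 8.067, 'joint_positions': [0.954, 0.888, -0.529, 1.891, -1.069, 0.757, 0.914], 'eef_pos': [602.97, -91.958, 123.056], 'ee_rot': [[0.496, 0.82, -0.286], [0.71, -0.573, -0.409], [-0.499, 0.0, -0.866]], 'ft_force': [-0.494, -0.077, -3.766], 'grip_width': 54.083}
grasp pt [597.5 -99.8 128.5] s 584.2 t -160.2 tilt 29.96 y_z 0.0
```

>>> drive_tool(steps=[{"xyz": [0.05, 0, 0.09], "angular": [0, 0, 0], "grip": 30}, {"xyz": [0.1, 0, 0.17], "angular": [0, 0, 0], "grip": 30}, {"xyz": [0.1, 0, 0.17], "angular": [0, 0, 0], "grip": 30}])

```text
clock: 8.32
eef_pos: [604.0, -91.1, 122.8]
ee_rot: [[0.497, 0.82, -0.283], [0.712, -0.572, -0.407], [-0.496, 0.001, -0.868]]
ft_force: [-3.8, -0.9, 6.2]
grip_width: 54.2
```

```bash
python3 - <<'E'
from plan import *
where(); plan(rk(584,-160,128),55,30,-1)
E
```

```text
grasp pt [598.5 -98.9 128.3] s 585.3 t -159.4 tilt 29.75 y_z 0.0006
q [ 0.95  0.89 -0.53  1.89 -1.07  0.76  0.92] p [604.  -91.1 122.8] F [-3.8 -0.9  6.2] g 54.2
xyz cm [-0.1  -0.06  0.09] rows 1.0 ang [ 0.1 -0.3  0.1] rows 1.0
```

>>> drive_tool(steps=[{"xyz": [-0.03, 0, -0.06], "angular": [0, 0, 0], "grip": 82}, {"xyz": [-0.03, 0, -0.06], "angular": [0, 0, 0], "grip": 82}, {"xyz": [-0.03, 0, -0.06], "angular": [0, 0, 0], "grip": 82}, {"xyz": [-0.03, 0, -0.06], "angular": [0, 0, 0], "grip": 82}])

```text
clock: 8.65
eef_pos: [603.5, -91.8, 121.8]
ee_rot: [[0.496, 0.82, -0.285], [0.71, -0.573, -0.409], [-0.499, 0.001, -0.867]]
ft_force: [0.4, 0.3, 0.4]
grip_width: 70.0
```

```bash
python3 - <<'E'
from plan import *
where(); 
snap('scene','scene7'); snap('wrist','wrist7'); log()
crop('scene7',230,120,430,290,4,'e7')
E
```

```text
grasp pt [598.  -99.6 127.3] s 584.7 t -160.0 tilt 29.94 y_z 0.0005
{'clock': 8.75, 'joint_positions': [0.953, 0.891, -0.529, 1.89, -1.07, 0.755, 0.917], 'eef_pos': [603.353, -91.756, 121.758], 'ee_rot': [[0.496, 0.82, -0.286], [0.71, -0.573, -0.409], [-0.499, 0.0, -0.866]], 'ft_force': [-0.538, 0.371, -0.634], 'grip_width': 70.009}
```

View pics/e7.png

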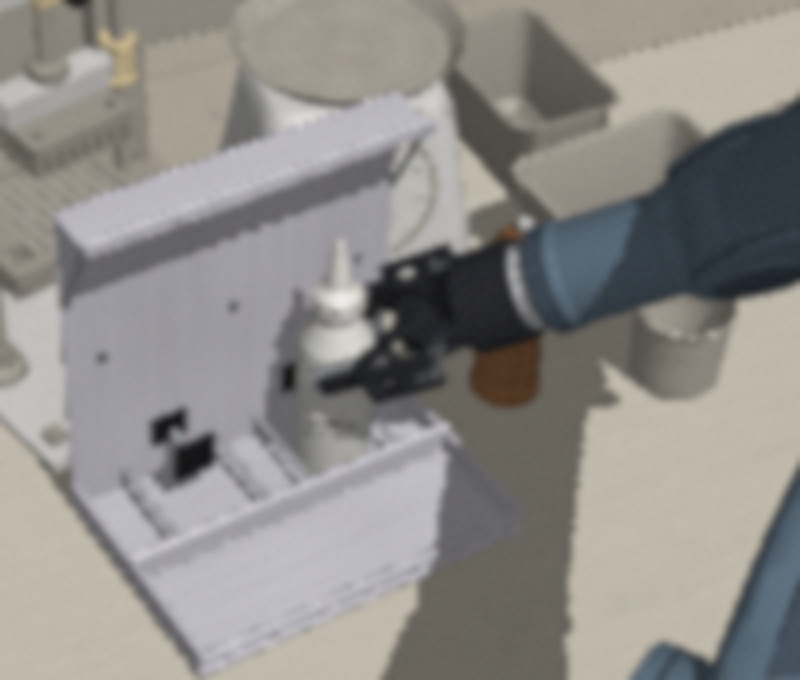

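View pics/wrist7.png

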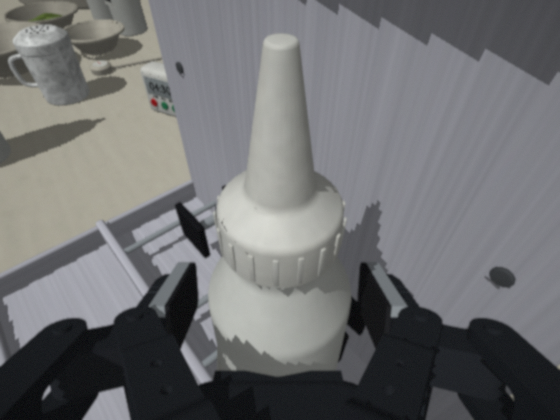

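>>> drive_tool(steps=[{"xyz": [-0.8, 0, 0], "angular": [0, 0, 0], "grip": 82}, {"xyz": [-2, 0, 0], "angular": [0, 0, 0], "grip": 82}, {"xyz": [-3.5, 0, 0], "angular": [0, 0, 0], "grip": 82}, {"xyz": [-5.5, 0, 0], "angular": [0, 0, 0], "grip": 82}, {"xyz": [-7.5, 0, 0], "angular": [0, 0, 0], "grip": 90}, {"xyz": [-9.5, 0, 0], "angular": [0, 0, 0], "grip": 100}, {"xyz": [-11, 0, 0], "angular": [0, 0, 0], "grip": 100}, {"xyz": [-11, 0, 0], "angular": [0, 0, 0], "grip": 100}])

```text
clock: 9.42
eef_pos: [547.8, -174.8, 177.5]
ee_rot: [[0.5, 0.817, -0.288], [0.705, -0.577, -0.412], [-0.502, 0.003, -0.865]]
ft_force: [-0.8, -1.7, -0.6]
grip_width: 85.5
```

```bash
python3 - <<'E'
from plan import *
log();where()
from sim import *
import json
q0=[json.loads(l) for l in open('log.jsonl')][-1]['joint_positions']; print(np.round(q0,2))
b1=np.array([459.5,308.5,120])
def down(az,fl):  return toolR(az,75,fl)
for fl in (1,-1):
    print('flip',fl); R=toolR(-45,30,fl)
    sim(q0,[(np.array([420,-60,330]),toolR(30 if fl<0 else -60,80,fl)),(np.array([400,150,330]),toolR(-20,60,fl)),(b1+(11-100)*R[:,0]+[0,0,30],R),(b1+11*R[:,0],R),(b1+11*R[:,0]+[0,0,50],R),(rk(525,-45,168)+11*R[:,0],R),(rk(590,-45,168)+11*R[:,0],R),(rk(590,-45,128)+11*R[:,0],R)],30)
E
```

```text
{'clock': 9.417, 'joint_positions': [1.07, 0.77, -0.449, 1.873, -0.952, 0.959, 0.836], 'eef_pos': [547.758, -174.8, 177.541], 'ee_rot': [[0.5, 0.817, -0.288], [0.705, -0.577, -0.412], [-0.502, 0.003, -0.865]], 'ft_force': [-0.805, -1.736, -0.639], 'grip_width': 85.464}
grasp pt [ 542.3 -182.6  183.1] s 520.8 t -236.9 tilt 30.15 y_z 0.0028
[ 1.07  0.77 -0.45  1.87 -0.95  0.96  0.84]
flip 1
[ 0.44  0.01 -0.52  2.03  0.19  1.04  0.35] margin 0.37
[ 0.17 -0.12 -0.9   2.21  0.51  0.82  0.16] margin 0.19
[-0.78  0.88 -0.74  1.75  1.19  1.81 -1.23] margin 0.1
[-0.68  0.97 -0.66  1.83  1.32  1.67 -1.28] margin 0.24
[-0.66  0.88 -0.69  1.84  1.29  1.7  -1.22] margin 0.21
[-0.19  0.68 -0.55  2.28  1.65  1.35 -1.26] margin 0.12
[-0.16  0.71 -0.51  2.14  1.68  1.31 -1.14] margin 0.26
[-0.18  0.8  -0.49  2.14  1.74  1.33 -1.22] margin 0.26
flip -1
[ 0.53 -0.02 -0.4   2.06 -0.14  0.97 -0.85] margin 0.34
[ 0.79 -0.33 -1.32  2.2   0.14  0.7  -2.58] margin -0.05
[ 1.2  -1.25 -1.92  1.74 -0.11  0.99 -3.28] margin -0.88
[ 1.33 -1.35 -2.    1.81 -0.16  0.76 -3.28] margin -0.98
[ 1.31 -1.28 -1.94  1.82 -0.12  0.8  -3.24] margin -0.91
[ 1.7  -1.2  -1.95  2.26 -0.04  0.05 -3.06] margin -0.83
[ 1.82 -1.21 -1.96  2.12 -0.02  0.09 -3.04] margin -0.84
[ 1.83 -1.29 -2.01  2.11 -0.06  0.05 -3.08] margin -0.92
```

```bash
cat >> plan.py <<'E'
def tgt(p,R):
    o=r.observe(); p0=np.array(o['eef_pos']); R0=np.array(o['ee_rot'])
    d=R0.T@(np.array(p)-p0)/10; w=np.degrees(Ro.from_matrix(R0.T@R).as_rotvec())
    n=max(np.linalg.norm(d)/4.17,np.linalg.norm(w)/7.16)
    print('xyz',d.round(2),'ang',w.round(1),'rows',n.round(1),'per row',(d/np.ceil(n)).round(2),(w/np.ceil(n)).round(2))
E
python3 - <<'E'
from plan import *
where(); tgt([420,-60,330],toolR(-60,80,1))
E
```

```text
grasp pt [ 542.3 -182.6  183.1] s 520.8 t -236.9 tilt 30.15 y_z 0.0028
xyz [ -5.95 -17.02 -14.23] ang [-62.6 -61.7 -29.2] rows 12.9 per row [-0.46 -1.31 -1.09] [-4.81 -4.74 -2.25]
```

>>> drive_tool(steps=[{"xyz": [-1, -1, -2], "angular": [-4.8, -4.7, -2.2], "grip": 100}, {"xyz": [-2, -3, -4], "angular": [-9.6, -9.4, -4.4], "grip": 100}, {"xyz": [-3, -5, -6], "angular": [-14.4, -14.1, -6.7], "grip": 100}, {"xyz": [-4, -8, -8], "angular": [-19.2, -18.9, -8.9], "grip": 100}, {"xyz": [-5, -11, -10], "angular": [-24, -23.6, -11.2], "grip": 100}, {"xyz": [-6, -14, -12], "angular": [-28.8, -28.4, -13.4], "grip": 100}, {"xyz": [-6, -16, -14], "angular": [-33.6, -33.1, -15.7], "grip": 100}, {"xyz": [-6, -17, -14.2], "angular": [-38.4, -37.8, -17.9], "grip": 100}])

```text
clock: 10.08
eef_pos: [420.0, -54.9, 332.8]
ee_rot: [[0.141, 0.979, 0.15], [0.297, 0.103, -0.949], [-0.945, 0.179, -0.276]]
ft_force: [0.4, -0.3, 0.1]
grip_width: 85.6
```

```bash
python3 - <<'E'
from plan import *
log();where()
snap('scene','scene8'); crop('scene8',190,110,430,290,3.3,'e8')
c=cyl(['scene8'],(598,-99),29,40,145); print(c,'s,t',(c[0]@EX).round(1),(c[0]@EY).round(1))
tgt([420,-60,330],toolR(-60,80,1))
tgt([400,150,330],toolR(-20,60,1))
E
```

```text
{'clock': 10.083, 'joint_positions': [0.772, 0.043, -0.505, 2.023, -0.358, 1.049, 0.573], 'eef_pos': [420.031, -54.928, 332.83], 'ee_rot': [[0.141, 0.979, 0.15], [0.297, 0.103, -0.949], [-0.945, 0.179, -0.276]], 'ft_force': [0.376, -0.321, 0.13], 'grip_width': 85.563}
grasp pt [418.5 -58.2 343.2] s 410.4 t -100.5 tilt 70.83 y_z 0.1786
(array([ 597.7, -100.1]), 532, np.float64(1.5611222231722532)) s,t 584.4 -160.5
xyz [ 0.05 -0.14  0.85] ang [-22.9 -23.4 -11.4] rows 4.8 per row [ 0.01 -0.03  0.17] [-4.57 -4.69 -2.28]
xyz [  5.92   0.31 -19.41] ang [-64.9 -35.4  -1.4] rows 10.3 per row [ 0.54  0.03 -1.76] [-5.9  -3.21 -0.13]
```

View pics/e8.png

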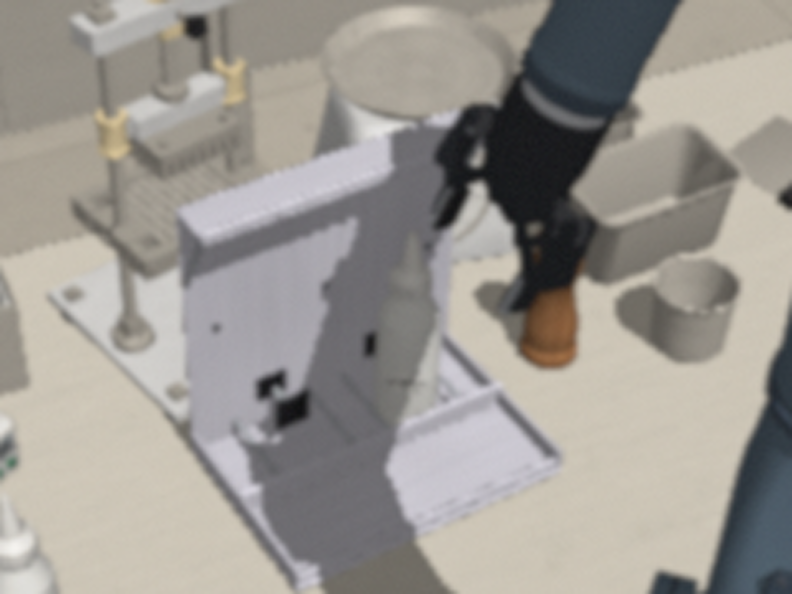

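```bash
python3 - <<'E'
from plan import *
from sim import *
import json
q0=[json.loads(l) for l in open('log.jsonl')][-1]['joint_positions']
b1=np.array([459.5,308.5,120])
for az2,t2,p2 in ((-20,60,[400,150,330]),(-45,60,[400,180,320]),(-60,50,[400,250,300])):
  R=toolR(-45,30,1); print(az2)
  sim(q0,[(np.array(p2),toolR(az2,t2,1)),(b1+(11-100)*R[:,0]+[0,0,80],R),(b1+(11-100)*R[:,0],R),(b1+11*R[:,0],R),(b1+11*R[:,0]+[0,0,50],R),(rk(525,-45,168)+11*R[:,0],R),(rk(590,-45,168)+11*R[:,0],R),(rk(590,-45,128)+11*R[:,0],R)],20)
E
```

```text
-20
[ 0.53 -0.18 -1.18  2.2   0.41  0.77  0.29] margin 0.09
[ 1.28 -0.98 -2.14  1.73  0.27  1.07 -0.39] margin -0.87
[ 1.31 -1.09 -2.21  1.74  0.22  0.98 -0.46] margin -0.94
[ 1.43 -1.17 -2.22  1.82  0.23  0.77 -0.47] margin -0.95
[ 1.41 -1.09 -2.17  1.83  0.26  0.82 -0.43] margin -0.9
[ 1.71 -1.18 -1.97  2.26  0.44  0.05 -0.39] margin -0.81
[ 1.83 -1.17 -2.    2.12  0.46  0.1  -0.36] margin -0.8
[ 1.84 -1.27 -2.03  2.11  0.42  0.06 -0.41] margin -0.9
-45
[ 0.11  0.21 -1.12  2.04  0.74  1.25 -0.56] margin 0.15
[-0.74  0.82 -0.8   1.74  1.17  1.87 -1.17] margin 0.04
[-0.77  0.94 -0.75  1.75  1.22  1.81 -1.27] margin 0.1
[-0.66  0.98 -0.69  1.83  1.34  1.7  -1.29] margin 0.21
[-0.64  0.9  -0.72  1.84  1.3   1.72 -1.22] margin 0.19
[-0.16  0.69 -0.59  2.28  1.66  1.38 -1.26] margin 0.12
[-0.13  0.73 -0.55  2.14  1.69  1.34 -1.14] margin 0.26
[-0.15  0.82 -0.53  2.13  1.75  1.36 -1.21] margin 0.27
-60
[-0.33  0.52 -0.96  1.85  0.87  1.63 -1.05] margin 0.28
[-0.74  0.82 -0.8   1.74  1.17  1.86 -1.17] margin 0.05
[-0.77  0.94 -0.75  1.75  1.22  1.81 -1.27] margin 0.1
[-0.66  0.98 -0.69  1.83  1.34  1.7  -1.29] margin 0.21
[-0.64  0.89 -0.72  1.84  1.3   1.72 -1.22] margin 0.19
[-0.16  0.69 -0.59  2.28  1.66  1.38 -1.26] margin 0.12
[-0.13  0.73 -0.55  2.14  1.69  1.34 -1.14] margin 0.26
[-0.15  0.81 -0.52  2.13  1.75  1.36 -1.21] margin 0.27
```

```bash
python3 - <<'E'
from plan import *
from sim import *
import json
q0=[json.loads(l) for l in open('log.jsonl')][-1]['joint_positions']
b1=np.array([459.5,308.5,120])
for az in (-50,-60,-70):
  R=toolR(az,30,1); print(az); R2=toolR(-48,30,1)
  sim(q0,[(np.array([400,180,320]),toolR(-70,60,1)),(b1+(11-100)*R[:,0]+[0,0,80],R),(b1+(11-100)*R[:,0],R),(b1+11*R[:,0],R),(b1+11*R[:,0]+[0,0,50],R),(rk(525,-45,168)+11*R2[:,0],R2),(rk(590,-45,168)+11*R2[:,0],R2),(rk(590,-45,128)+11*R2[:,0],R2)],20)
tgt([400,180,320],toolR(-70,60,1))
E
```

```text
-50
[-0.05  0.35 -0.98  1.89  0.68  1.47 -0.92] margin 0.29
[-0.76  0.84 -0.77  1.67  1.13  1.9  -1.17] margin 0.01
[-0.78  0.96 -0.73  1.68  1.17  1.83 -1.27] margin 0.08
[-0.67  0.99 -0.67  1.77  1.28  1.72 -1.29] margin 0.19
[-0.65  0.91 -0.7   1.78  1.24  1.75 -1.23] margin 0.16
[-0.18  0.7  -0.58  2.25  1.6   1.39 -1.26] margin 0.15
[-0.15  0.73 -0.54  2.11  1.64  1.35 -1.14] margin 0.29
[-0.17  0.82 -0.51  2.1   1.69  1.37 -1.21] margin 0.3
-60
[-0.05  0.35 -0.98  1.89  0.68  1.47 -0.92] margin 0.29
[-0.76  0.9  -0.73  1.51  1.06  1.97 -1.19] margin -0.06
[-0.78  1.01 -0.69  1.52  1.09  1.9  -1.28] margin 0.01
[-0.67  1.03 -0.65  1.65  1.17  1.78 -1.31] margin 0.13
[-0.65  0.95 -0.68  1.66  1.14  1.81 -1.26] margin 0.1
[-0.18  0.7  -0.58  2.25  1.6   1.39 -1.26] margin 0.15
[-0.15  0.73 -0.54  2.11  1.64  1.36 -1.14] margin 0.29
[-0.17  0.82 -0.52  2.1   1.69  1.37 -1.21] margin 0.3
-70
[-0.05  0.35 -0.98  1.89  0.68  1.47 -0.92] margin 0.29
[-0.76  0.95 -0.69  1.36  0.99  2.04 -1.22] margin -0.13
[-0.77  1.06 -0.66  1.37  1.01  1.97 -1.29] margin -0.06
[-0.66  1.06 -0.64  1.53  1.07  1.83 -1.34] margin 0.08
[-0.65  0.99 -0.66  1.54  1.05  1.87 -1.29] margin 0.04
[-0.18  0.7  -0.58  2.25  1.6   1.39 -1.26] margin 0.15
[-0.15  0.73 -0.54  2.11  1.64  1.36 -1.13] margin 0.29
[-0.17  0.82 -0.52  2.1   1.69  1.37 -1.21] margin 0.3
xyz [  7.74   0.47 -21.99] ang [-14.8 -44.4  -8.8] rows 6.7 per row [ 1.11  0.07 -3.14] [-2.12 -6.35 -1.25]
```

```bash
python3 - <<'E'
from plan import *
from sim import *
import json
q0=[json.loads(l) for l in open('log.jsonl')][-1]['joint_positions']
b1=np.array([459.5,308.5,120])
for az in (-38,-45):
 for w in (toolR(-45,60,1),toolR(-35,50,1)):
  R=toolR(az,30,1); print(az); R2=toolR(-45,30,1)
  sim(q0,[(np.array([400,180,320]),toolR(-45,60,1)),([375,340,260],toolR(-45,45,1)),(b1+(11-100)*R[:,0],R),(b1+11*R[:,0],R),(b1+11*R[:,0]+[0,0,50],R),(rk(525,-45,168)+11*R2[:,0],R2),(rk(590,-45,168)+11*R2[:,0],R2),(rk(590,-45,128)+11*R2[:,0],R2)],20)
  break
tgt([400,180,320],toolR(-45,60,1))
E
```

```text
-38
[ 0.11  0.21 -1.12  2.04  0.74  1.25 -0.56] margin 0.15
[-0.57  0.65 -0.94  1.84  1.03  1.67 -1.1 ] margin 0.24
[-0.78  0.9  -0.75  1.86  1.27  1.75 -1.27] margin 0.16
[-0.67  0.95 -0.68  1.91  1.41  1.64 -1.28] margin 0.27
[-0.65  0.86 -0.71  1.92  1.37  1.66 -1.21] margin 0.25
[-0.18  0.68 -0.56  2.28  1.65  1.36 -1.26] margin 0.12
[-0.15  0.72 -0.52  2.14  1.69  1.32 -1.14] margin 0.26
[-0.17  0.81 -0.5   2.14  1.74  1.34 -1.22] margin 0.26
-45
[ 0.11  0.21 -1.12  2.04  0.74  1.25 -0.56] margin 0.15
[-0.57  0.65 -0.94  1.84  1.03  1.67 -1.1 ] margin 0.24
[-0.79  0.93 -0.73  1.75  1.21  1.79 -1.27] margin 0.12
[-0.67  0.97 -0.67  1.83  1.33  1.68 -1.28] margin 0.23
[-0.65  0.89 -0.7   1.84  1.29  1.71 -1.22] margin 0.2
[-0.18  0.68 -0.56  2.28  1.65  1.36 -1.26] margin 0.12
[-0.15  0.72 -0.53  2.14  1.69  1.32 -1.14] margin 0.26
[-0.17  0.81 -0.5   2.14  1.74  1.34 -1.22] margin 0.26
xyz [  7.74   0.47 -21.99] ang [-40.  -40.6  -5.3] rows 8.0 per row [ 0.97  0.06 -2.75] [-5.   -5.08 -0.66]
```

Use az −38 for grasp. First waypoint.

>>> drive_tool(steps=[{"xyz": [0.9, 0, -2.7], "angular": [-5, -5.1, -0.7], "grip": 100}, {"xyz": [1.9, 0.1, -5.5], "angular": [-10, -10.2, -1.3], "grip": 100}, {"xyz": [2.9, 0.2, -8.2], "angular": [-15, -15.2, -2], "grip": 100}, {"xyz": [3.9, 0.2, -11], "angular": [-20, -20.3, -2.6], "grip": 100}, {"xyz": [4.8, 0.3, -13.7], "angular": [-25, -25.4, -3.3], "grip": 100}, {"xyz": [5.8, 0.4, -16.5], "angular": [-30, -30.5, -4], "grip": 100}, {"xyz": [6.8, 0.4, -19.2], "angular": [-35, -35.5, -4.6], "grip": 100}, {"xyz": [7.7, 0.5, -22], "angular": [-40, -40.6, -5.3], "grip": 100}])

```text
clock: 10.8
eef_pos: [404.3, 175.6, 321.5]
ee_rot: [[0.346, 0.72, 0.602], [-0.344, 0.694, -0.632], [-0.873, 0.011, 0.488]]
ft_force: [0.3, -0.8, -0.5]
grip_width: 85.5
```

```bash
python3 - <<'E'
from plan import *
log();where()
tgt([375,340,260],toolR(-42,45,1))
E
```

```text
{'clock': 10.8, 'joint_positions': [0.139, 0.204, -1.124, 2.038, 0.732, 1.236, -0.551], 'eef_pos': [404.258, 175.635, 321.451], 'ee_rot': [[0.346, 0.72, 0.602], [-0.344, 0.694, -0.632], [-0.873, 0.011, 0.488]], 'ft_force': [0.344, -0.783, -0.535], 'grip_width': 85.494}
grasp pt [400.5 179.4 331.1] s 416.7 t 137.7 tilt 60.78 y_z 0.0115
xyz [ -1.31   9.23 -15.15] ang [ -3.6 -15.8   1.9] rows 4.3 per row [-0.26  1.85 -3.03] [-0.73 -3.15  0.39]
```

>>> drive_tool(steps=[{"xyz": [-0.2, 1.5, -2.5], "angular": [-0.6, -2.6, 0.3], "grip": 100}, {"xyz": [-0.4, 3.1, -5], "angular": [-1.2, -5.2, 0.6], "grip": 100}, {"xyz": [-0.6, 4.6, -7.6], "angular": [-1.8, -7.9, 1], "grip": 100}, {"xyz": [-0.9, 6.2, -10.1], "angular": [-2.4, -10.5, 1.3], "grip": 100}, {"xyz": [-1.1, 7.7, -12.6], "angular": [-3, -13.2, 1.6], "grip": 100}, {"xyz": [-1.3, 9.2, -15.1], "angular": [-3.6, -15.8, 1.9], "grip": 100}, {"xyz": [-1.3, 9.2, -15.1], "angular": [-3.6, -15.8, 1.9], "grip": 100}, {"xyz": [-1.3, 9.2, -15.1], "angular": [-3.6, -15.8, 1.9], "grip": 100}])

```text
clock: 11.47
eef_pos: [373.0, 339.4, 257.6]
ee_rot: [[0.518, 0.669, 0.533], [-0.473, 0.743, -0.473], [-0.713, -0.007, 0.701]]
ft_force: [0.5, -0.7, -0.1]
grip_width: 85.6
```

```bash
python3 - <<'E'
from plan import *
log();where()
R=toolR(-38,30,1)
tgt(np.array([459.5,308.8,120])+(11-95)*R[:,0],R)
E
```

```text
{'clock': 11.467, 'joint_positions': [-0.554, 0.642, -0.959, 1.869, 1.045, 1.646, -1.073], 'eef_pos': [372.986, 339.423, 257.572], 'ee_rot': [[0.518, 0.669, 0.533], [-0.473, 0.743, -0.473], [-0.713, -0.007, 0.701]], 'ft_force': [0.484, -0.702, -0.059], 'grip_width': 85.643}
grasp pt [367.3 344.6 265.4] s 400.5 t 305.4 tilt 45.48 y_z -0.0072
xyz [ 7.66  3.07 -5.81] ang [ -2.1 -15.5   3.4] rows 2.4 per row [ 2.55  1.02 -1.94] [-0.7  -5.16  1.14]
```

>>> drive_tool(steps=[{"xyz": [1.5, 0.6, -1.1], "angular": [-0.4, -3.1, 0.7], "grip": 100}, {"xyz": [3, 1.2, -2.3], "angular": [-0.8, -6.2, 1.4], "grip": 100}, {"xyz": [4.6, 1.8, -3.5], "angular": [-1.3, -9.3, 2], "grip": 100}, {"xyz": [6.1, 2.5, -4.6], "angular": [-1.7, -12.4, 2.7], "grip": 100}, {"xyz": [7.7, 3.1, -5.8], "angular": [-2.1, -15.5, 3.4], "grip": 100}, {"xyz": [7.7, 3.1, -5.8], "angular": [-2.1, -15.5, 3.4], "grip": 100}, {"xyz": [7.7, 3.1, -5.8], "angular": [-2.1, -15.5, 3.4], "grip": 100}, {"xyz": [7.7, 3.1, -5.8], "angular": [-2.1, -15.5, 3.4], "grip": 100}])

```text
clock: 12.13
eef_pos: [405.6, 351.6, 165.5]
ee_rot: [[0.681, 0.621, 0.388], [-0.536, 0.784, -0.314], [-0.499, 0.006, 0.867]]
ft_force: [-0.9, 0.9, 0.5]
grip_width: 85.4
```

```bash
python3 - <<'E'
from plan import *
log();where()
snap('wrist','wrist9'); snap('scene','scene9')
print(cyl(['wrist9'],(459.5,308.5),29,20,145),cyl(['scene9'],(459.5,308.5),29,20,145))
R=toolR(-38,30,1)
tgt(np.array([459.5,308.8,120])+(11)*R[:,0],R)
E
```

```text
{'clock': 12.133, 'joint_positions': [-0.765, 0.898, -0.756, 1.863, 1.283, 1.749, -1.269], 'eef_pos': [405.632, 351.597, 165.518], 'ee_rot': [[0.681, 0.621, 0.388], [-0.536, 0.784, -0.314], [-0.499, 0.006, 0.867]], 'ft_force': [-0.857, 0.859, 0.49], 'grip_width': 85.406}
grasp pt [398.1 357.5 171. ] s 432.5 t 315.0 tilt 29.94 y_z 0.0055
(array([458.9, 308.6]), 15697, np.float64(0.9021146576861483)) (array([460.7, 307.4]), 505, np.float64(1.8954376795504828))
xyz [ 9.38 -0.09 -0.54] ang [-0.5  0.1  0.1] rows 2.3 per row [ 3.13 -0.03 -0.18] [-0.18  0.02  0.04]
```

View pics/wrist9.png

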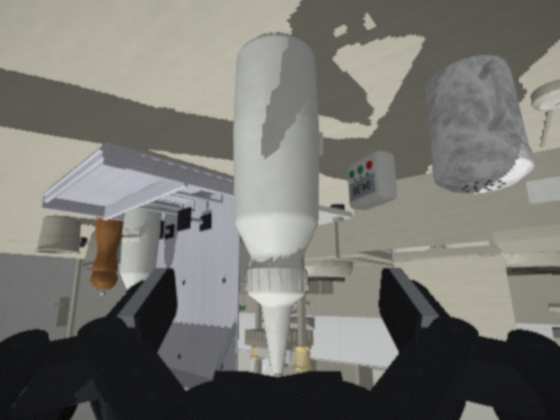

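>>> drive_tool(force=40, steps=[{"xyz": [1.8, -0.1, -0.5], "angular": [-0.5, 0.1, 0.1], "grip": 100}, {"xyz": [3.7, -0.1, -0.5], "angular": [-0.5, 0.1, 0.1], "grip": 100}, {"xyz": [5.6, -0.1, -0.5], "angular": [-0.5, 0.1, 0.1], "grip": 100}, {"xyz": [7.5, -0.1, -0.5], "angular": [-0.5, 0.1, 0.1], "grip": 100}, {"xyz": [9.3, -0.1, -0.5], "angular": [-0.5, 0.1, 0.1], "grip": 100}, {"xyz": [9.3, -0.1, -0.5], "angular": [-0.5, 0.1, 0.1], "grip": 100}, {"xyz": [9.3, -0.1, -0.5], "angular": [-0.5, 0.1, 0.1], "grip": 100}, {"xyz": [9.3, -0.1, -0.5], "angular": [-0.5, 0.1, 0.1], "grip": 100}])

```text
clock: 12.9
eef_pos: [465.9, 303.4, 113.8]
ee_rot: [[0.683, 0.615, 0.395], [-0.533, 0.789, -0.306], [-0.5, -0.002, 0.866]]
ft_force: [-0.6, 0.5, 0.3]
grip_width: 85.7
```

>>> drive_tool(force=40, steps=[{"xyz": [0, 0, 0], "angular": [0, 0, 0], "grip": 30}, {"xyz": [0, 0, 0], "angular": [0, 0, 0], "grip": 30}, {"xyz": [0, 0, 0], "angular": [0, 0, 0], "grip": 30}, {"xyz": [0, 0, 0], "angular": [0, 0, 0], "grip": 30}, {"xyz": [0, 0, 0], "angular": [0, 0, 0], "grip": 30}, {"xyz": [0, 0, 0], "angular": [0, 0, 0], "grip": 30}])

```text
clock: 13.4
eef_pos: [466.0, 303.6, 113.9]
ee_rot: [[0.684, 0.614, 0.395], [-0.533, 0.789, -0.305], [-0.499, -0.001, 0.867]]
ft_force: [-2.3, 0.6, 5.8]
grip_width: 52.8
```

```bash
python3 - <<'E'
from plan import *
log();where()
snap('scene','scene10');
print(cyl(['scene10'],(459.5,308.5),29,20,80))
crop('scene10',100,200,300,350,4,'e10')
R=toolR(-38,30,1)
tgt(np.array([459.5,308.5,168])+(11)*R[:,0],R)
E
```

```text
{'clock': 13.4, 'joint_positions': [-0.668, 0.955, -0.682, 1.911, 1.416, 1.646, -1.277], 'eef_pos': [465.953, 303.646, 113.915], 'ee_rot': [[0.684, 0.614, 0.395], [-0.533, 0.789, -0.305], [-0.499, -0.001, 0.867]], 'ft_force': [-2.268, 0.554, 5.794], 'grip_width': 52.839}
grasp pt [458.4 309.5 119.4] s 487.6 t 261.2 tilt 29.93 y_z -0.0015
(array([458.6, 308.3]), 222, np.float64(1.0870932541870975))
xyz [-2.3  -0.02  4.28] ang [ 0.1  0.1 -0. ] rows 1.2 per row [-1.15 -0.01  2.14] [ 0.07  0.04 -0.02]
```

View pics/e10.png

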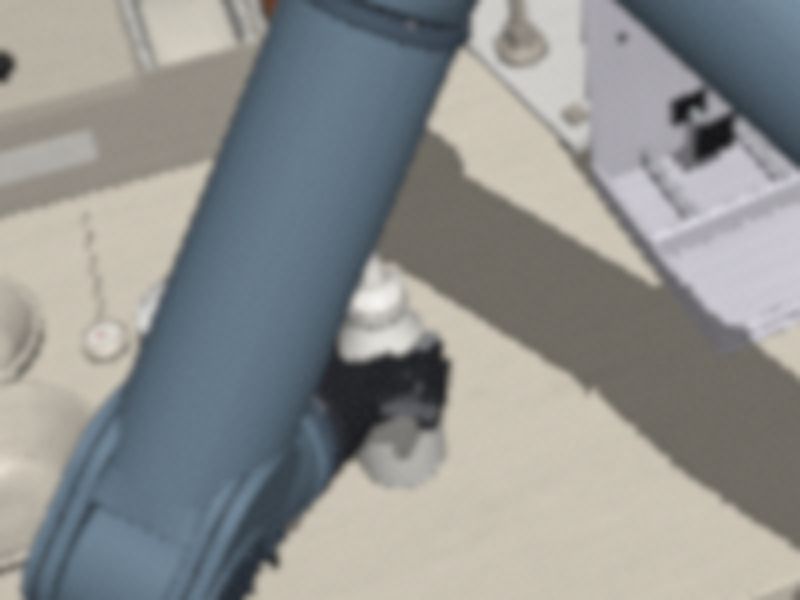

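```bash
cat >> sim.py <<'E'
def pts(q):
    R=np.eye(3); p=X[:3].copy(); out=[p.copy()]
    for i in range(7):
        R=R@Ro.from_euler('zyzyzyz'[i],S[i]*q[i]).as_matrix(); p=p+R@X[3*i+3:3*i+6]; out.append(p.copy())
    return np.array(out)
E
python3 - <<'E'
from plan import *
from sim import *
import json
q0=[json.loads(l) for l in open('log.jsonl')][-1]['joint_positions']
print(pts(q0).round(0).tolist())
R=toolR(-38,30,1); R2=toolR(-45,30,1); b=np.array([458.4,309.5,119.4])
q=sim(q0,[(b+11*R[:,0]+[0,0,50],R)])
q=sim(q,[(rk(520,-45,169.5)+11*R2[:,0],R2)],20);print(pts(q)[3:].round(0).tolist())
q=sim(q,[(rk(590,-45,169.5)+11*R2[:,0],R2)],20);print(pts(q)[3:].round(0).tolist())
q=sim(q,[(rk(590,-45,129)+11*R2[:,0],R2)],20);print(pts(q)[3:].round(0).tolist())
E
```

```text
[[0.0, -0.0, 348.0], [15.0, -19.0, 348.0], [338.0, 236.0, 640.0], [354.0, 228.0, 630.0], [242.0, 478.0, 277.0], [242.0, 478.0, 277.0], [466.0, 304.0, 114.0], [466.0, 304.0, 114.0]]
[-0.65  0.86 -0.72  1.92  1.37  1.66 -1.21] margin 0.25
[-0.18  0.68 -0.57  2.29  1.65  1.37 -1.27] margin 0.11
[[328.0, 17.0, 734.0], [328.0, 202.0, 328.0], [328.0, 202.0, 328.0], [529.0, 1.0, 164.0], [529.0, 1.0, 164.0]]
[-0.15  0.72 -0.53  2.14  1.69  1.32 -1.14] margin 0.26
[[341.0, 8.0, 722.0], [397.0, 209.0, 328.0], [398.0, 209.0, 328.0], [598.0, 9.0, 164.0], [598.0, 9.0, 164.0]]
[-0.17  0.81 -0.51  2.14  1.74  1.34 -1.22] margin 0.26
[[373.0, 20.0, 690.0], [397.0, 209.0, 287.0], [398.0, 209.0, 287.0], [598.0, 9.0, 123.0], [598.0, 9.0, 123.0]]
```

>>> drive_tool(steps=[{"xyz": [-0.6, 0, 1.1], "angular": [0, 0, 0], "grip": 30}, {"xyz": [-1.2, 0, 2.2], "angular": [0, 0, 0], "grip": 30}, {"xyz": [-1.9, 0, 3.2], "angular": [0, 0, 0], "grip": 30}, {"xyz": [-2.5, 0, 4.3], "angular": [0.1, 0.1, 0], "grip": 30}, {"xyz": [-2.5, 0, 4.3], "angular": [0.1, 0.1, 0], "grip": 30}, {"xyz": [-2.5, 0, 4.3], "angular": [0.1, 0.1, 0], "grip": 30}])

```text
clock: 13.95
eef_pos: [466.1, 303.6, 163.9]
ee_rot: [[0.682, 0.615, 0.395], [-0.532, 0.788, -0.309], [-0.501, 0.001, 0.865]]
ft_force: [0.3, -0.1, -4.0]
grip_width: 53.0
```

```bash
python3 - <<'E'
from plan import *
log();where()
R=toolR(-45,30,1)
tgt(rk(520,-45,169.5)+11*R[:,0],R)
E
```

```text
{'clock': 13.95, 'joint_positions': [-0.644, 0.861, -0.719, 1.921, 1.37, 1.661, -1.208], 'eef_pos': [466.126, 303.593, 163.937], 'ee_rot': [[0.682, 0.615, 0.395], [-0.532, 0.788, -0.309], [-0.501, 0.001, 0.865]], 'ft_force': [0.272, -0.063, -4.025], 'grip_width': 52.962}
grasp pt [458.6 309.4 169.5] s 487.8 t 261.1 tilt 30.09 y_z 0.0011
xyz [ 20.33 -19.96  11.82] ang [ 3.5 -0.1 -6.1] rows 7.4 per row [ 2.54 -2.5   1.48] [ 0.43 -0.01 -0.76]
```

>>> drive_tool(steps=[{"xyz": [1, -1, 0.6], "angular": [0.2, 0, -0.3], "grip": 30}, {"xyz": [3, -3, 1.8], "angular": [0.5, 0, -0.9], "grip": 30}, {"xyz": [5.2, -5.1, 3], "angular": [0.9, 0, -1.6], "grip": 30}, {"xyz": [7.4, -7.3, 4.3], "angular": [1.3, 0, -2.2], "grip": 30}, {"xyz": [9.6, -9.4, 5.6], "angular": [1.7, 0, -2.9], "grip": 30}, {"xyz": [11.8, -11.6, 6.9], "angular": [2, 0, -3.5], "grip": 30}, {"xyz": [14, -13.7, 8.1], "angular": [2.4, 0, -4.2], "grip": 30}, {"xyz": [16, -15.7, 9.3], "angular": [2.8, 0, -4.8], "grip": 30}])

```text
clock: 14.62
eef_pos: [515.0, 63.5, 162.9]
ee_rot: [[0.626, 0.69, 0.364], [-0.597, 0.724, -0.345], [-0.502, -0.002, 0.865]]
ft_force: [0.8, -0.4, -3.2]
grip_width: 53.1
```

```bash
python3 - <<'E'
from plan import *
log();where()
R=toolR(-45,30,1)
tgt(rk(520,-45,169.5)+11*R[:,0],R)
E
```

```text
{'clock': 14.617, 'joint_positions': [-0.283, 0.711, -0.623, 2.248, 1.555, 1.434, -1.272], 'eef_pos': [514.984, 63.535, 162.865], 'ee_rot': [[0.626, 0.69, 0.364], [-0.597, 0.724, -0.345], [-0.502, -0.002, 0.865]], 'ft_force': [0.815, -0.447, -3.248], 'grip_width': 53.062}
grasp pt [508.1  70.1 168.4] s 512.6 t 18.0 tilt 30.1 y_z -0.0019
xyz [ 4.5  -3.55  2.73] ang [ 0.8 -0.1 -1.2] rows 1.5 per row [ 2.25 -1.78  1.37] [ 0.4  -0.05 -0.58]
```

>>> drive_tool(steps=[{"xyz": [1.5, -1.2, 0.9], "angular": [0.2, 0, -0.4], "grip": 30}, {"xyz": [3, -2.4, 1.8], "angular": [0.5, 0, -0.8], "grip": 30}, {"xyz": [4.1, -3.3, 2.5], "angular": [0.8, 0, -1.2], "grip": 30}, {"xyz": [4.5, -3.6, 2.7], "angular": [0.8, 0, -1.2], "grip": 30}, {"xyz": [4.5, -3.6, 2.7], "angular": [0.8, 0, -1.2], "grip": 30}, {"xyz": [4.5, -3.6, 2.7], "angular": [0.8, 0, -1.2], "grip": 30}])

```text
clock: 15.12
eef_pos: [528.3, 4.3, 164.0]
ee_rot: [[0.613, 0.706, 0.355], [-0.61, 0.708, -0.355], [-0.502, 0.001, 0.865]]
ft_force: [-0.4, 0.3, -4.3]
grip_width: 52.9
```

```bash
python3 - <<'E'
from plan import *
log();where()
snap('scene','scene11'); where()
c=cyl(['scene11'],(521,8),29,60,110); print(c,c[0]@EX,c[0]@EY)
crop('scene11',190,110,430,290,3.3,'e11')
R=toolR(-45,30,1)
tgt(rk(590,-45,169.5)+11*R[:,0],R)
E
```

```text
{'clock': 15.117, 'joint_positions': [-0.181, 0.68, -0.577, 2.292, 1.642, 1.368, -1.267], 'eef_pos': [528.348, 4.257, 163.985], 'ee_rot': [[0.613, 0.706, 0.355], [-0.61, 0.708, -0.355], [-0.502, 0.001, 0.865]], 'ft_force': [-0.446, 0.336, -4.337], 'grip_width': 52.9}
grasp pt [521.6  11.  169.5] s 520.0 t -42.3 tilt 30.12 y_z 0.0012
grasp pt [521.7  11.6 169.5] s 520.2 t -41.6 tilt 30.13 y_z 0.0016
(array([522.1,  10.1]), 219, np.float64(1.1482746522046412)) 520.4104142173275 -43.16735773880218
xyz [4.06 5.19 2.34] ang [-0.  -0.1 -0.2] rows 1.7 per row [2.03 2.59 1.17] [-0.01 -0.06 -0.08]
```

View pics/e11.png

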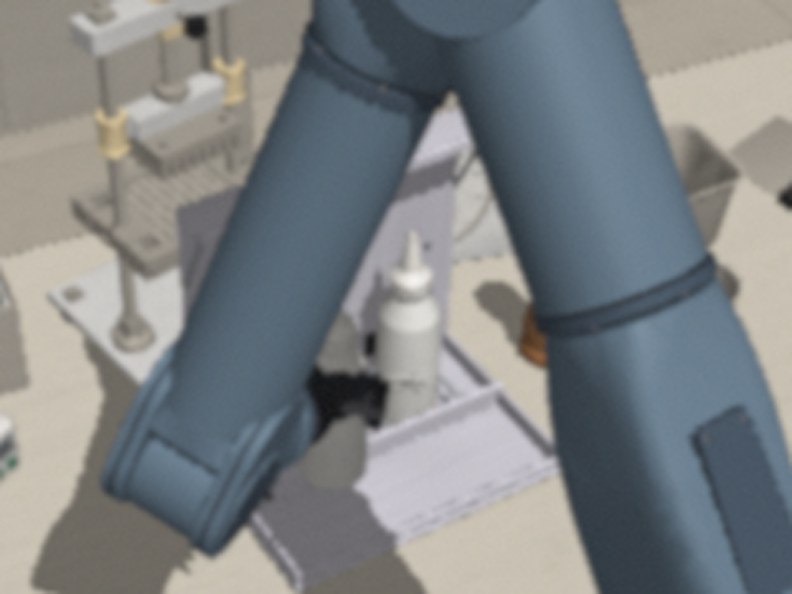

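>>> drive_tool(steps=[{"xyz": [0.6, 0.8, 0.35], "angular": [0, 0, 0], "grip": 30}, {"xyz": [1.3, 1.7, 0.75], "angular": [0, 0, 0], "grip": 30}, {"xyz": [2.0, 2.6, 1.15], "angular": [0, 0, 0], "grip": 30}, {"xyz": [2.7, 3.5, 1.55], "angular": [0, 0, 0], "grip": 30}, {"xyz": [3.4, 4.4, 1.95], "angular": [0, 0, 0], "grip": 30}, {"xyz": [3.9, 5.0, 2.25], "angular": [0, -0.1, -0.2], "grip": 30}, {"xyz": [4.06, 5.2, 2.34], "angular": [0, -0.1, -0.2], "grip": 30}, {"xyz": [4.06, 5.2, 2.34], "angular": [0, -0.1, -0.2], "grip": 30}])

```text
clock: 15.83
eef_pos: [599.1, 7.4, 164.3]
ee_rot: [[0.611, 0.709, 0.352], [-0.615, 0.705, -0.354], [-0.499, -0.0, 0.866]]
ft_force: [-1.3, 0.6, -4.0]
grip_width: 53.1
```

>>> drive_tool(steps=[{"xyz": [0, 0, 0], "angular": [0, 0, 0], "grip": 30}, {"xyz": [0, 0, 0], "angular": [0, 0, 0], "grip": 30}])

```text
clock: 16.0
eef_pos: [597.8, 7.1, 164.2]
ee_rot: [[0.611, 0.709, 0.353], [-0.614, 0.706, -0.353], [-0.5, -0.002, 0.866]]
ft_force: [-1.0, 0.0, -4.1]
grip_width: 53.4
```

```bash
python3 - <<'E'
from plan import *
log();where()
snap('scene','scene12'); snap('wrist','wrist12'); where()
c=cyl(['scene12'],(590,16),29,55,115); print(c,c[0]@EX,c[0]@EY)
crop('scene12',190,110,430,290,3.3,'e12')
R=toolR(-45,30,1)
tgt(rk(590,-45,130.5)+11*R[:,0],R)
E
```

```text
{'clock': 16.0, 'joint_positions': [-0.146, 0.716, -0.532, 2.144, 1.685, 1.325, -1.137], 'eef_pos': [597.83, 7.131, 164.161], 'ee_rot': [[0.611, 0.709, 0.353], [-0.614, 0.706, -0.353], [-0.5, -0.002, 0.866]], 'ft_force': [-1.026, 0.008, -4.134], 'grip_width': 53.367}
grasp pt [591.1  13.9 169.7] s 589.5 t -46.4 tilt 29.97 y_z -0.0015
grasp pt [591.1  13.9 169.7] s 589.5 t -46.4 tilt 29.98 y_z -0.0015
(array([591.2,  13.1]), 271, np.float64(1.2213682509820671)) 589.4563245804479 -47.22596120895496
xyz [ 1.89  0.14 -3.43] ang [0.  0.  0.1] rows 0.9 per row [ 1.89  0.14 -3.43] [0.02 0.02 0.14]
```

View pics/e12.png

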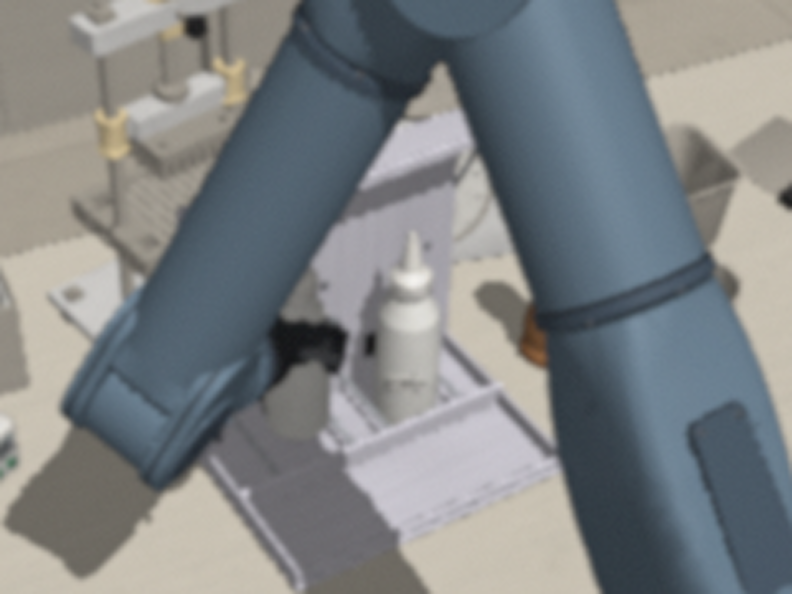

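View pics/wrist12.png

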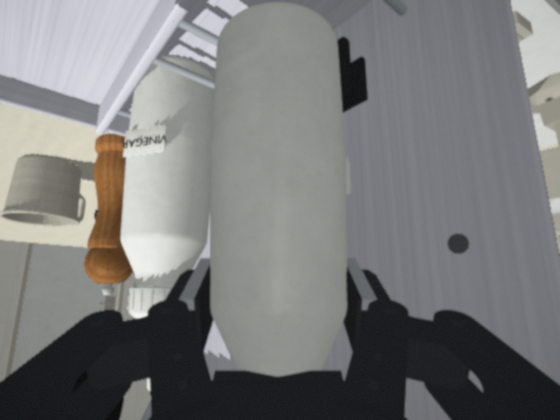

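>>> drive_tool(steps=[{"xyz": [0.3, 0.1, -0.6], "angular": [0, 0, 0], "grip": 30}, {"xyz": [0.6, 0.15, -1.2], "angular": [0, 0, 0], "grip": 30}, {"xyz": [0.9, 0.15, -1.8], "angular": [0, 0, 0], "grip": 30}, {"xyz": [1.25, 0.15, -2.4], "angular": [0, 0, 0], "grip": 30}, {"xyz": [1.6, 0.15, -2.9], "angular": [0, 0, 0], "grip": 30}, {"xyz": [1.8, 0.15, -3.3], "angular": [0, 0, 0], "grip": 30}, {"xyz": [1.89, 0.15, -3.43], "angular": [0, 0, 0.1], "grip": 30}, {"xyz": [1.89, 0.15, -3.43], "angular": [0, 0, 0.1], "grip": 30}])

```text
clock: 16.77
eef_pos: [598.6, 8.6, 124.4]
ee_rot: [[0.612, 0.708, 0.354], [-0.613, 0.706, -0.353], [-0.5, -0.001, 0.866]]
ft_force: [-1.7, -0.1, -4.2]
grip_width: 52.8
```

```bash
python3 - <<'E'
from plan import *
log();where()
snap('scene','scene13'); where()
crop('scene13',190,110,430,290,3.3,'e13')
R=toolR(-45,30,1)
tgt(rk(590,-45,129)+11*R[:,0],R)
tgt(rk(584,-45,129)+11*R[:,0],R)
E
```

```text
{'clock': 16.767, 'joint_positions': [-0.165, 0.806, -0.508, 2.135, 1.738, 1.344, -1.212], 'eef_pos': [598.564, 8.598, 124.399], 'ee_rot': [[0.612, 0.708, 0.354], [-0.613, 0.706, -0.353], [-0.5, -0.001, 0.866]], 'ft_force': [-1.744, -0.086, -4.232], 'grip_width': 52.775}
grasp pt [591.8  15.3 129.9] s 590.3 t -45.1 tilt 30.0 y_z -0.0008
grasp pt [591.9  15.4 130.2] s 590.4 t -45.0 tilt 29.99 y_z -0.0005
xyz [ 0.04 -0.03 -0.12] ang [-0.   0.   0.1] rows 0.0 per row [ 0.04 -0.03 -0.12] [-0.    0.01  0.06]
xyz [-0.29 -0.49 -0.31] ang [-0.   0.   0.1] rows 0.2 per row [-0.29 -0.49 -0.31] [-0.    0.01  0.06]
```

View pics/e13.png

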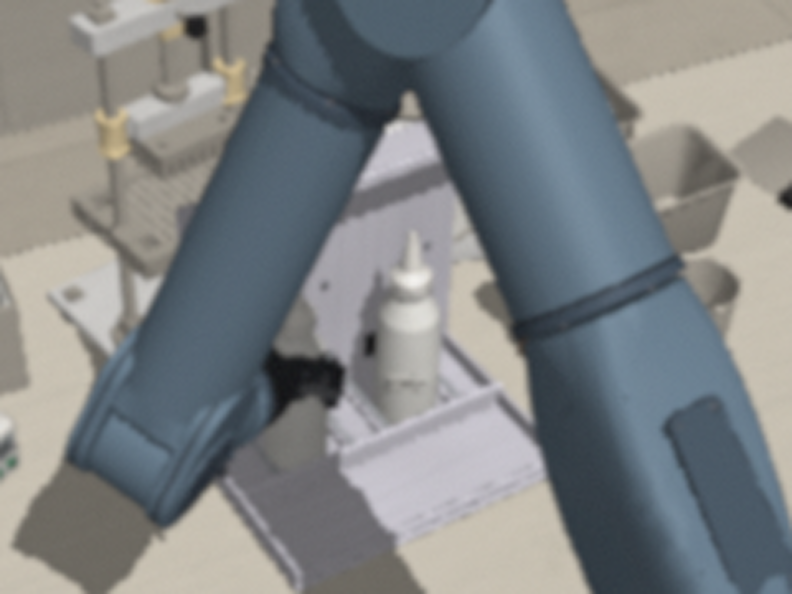

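>>> drive_tool(steps=[{"xyz": [0, -0.1, -0.1], "angular": [0, 0, 0], "grip": 30}, {"xyz": [-0.14, -0.28, -0.2], "angular": [0, 0, 0], "grip": 30}, {"xyz": [-0.27, -0.46, -0.3], "angular": [0, 0, 0], "grip": 30}, {"xyz": [-0.27, -0.46, -0.3], "angular": [0, 0, 0], "grip": 30}, {"xyz": [-0.22, -0.46, -0.38], "angular": [0, 0, 0], "grip": 30}, {"xyz": [-0.22, -0.46, -0.38], "angular": [0, 0, 0], "grip": 30}])

```text
clock: 17.32
eef_pos: [593.2, 7.8, 123.9]
ee_rot: [[0.613, 0.708, 0.351], [-0.614, 0.706, -0.352], [-0.497, 0.0, 0.868]]
ft_force: [-4.0, 0.1, 2.6]
grip_width: 53.1
```

```bash
python3 - <<'E'
from plan import *
log();where()
E
```

```text
{'clock': 17.317, 'joint_positions': [-0.168, 0.806, -0.509, 2.147, 1.738, 1.351, -1.227], 'eef_pos': [593.175, 7.78, 123.949], 'ee_rot': [[0.613, 0.708, 0.351], [-0.614, 0.706, -0.352], [-0.497, 0.0, 0.868]], 'ft_force': [-4.039, 0.081, 2.635], 'grip_width': 53.09}
grasp pt [586.4  14.5 129.4] s 584.9 t -45.3 tilt 29.82 y_z 0.0003
```

>>> drive_tool(steps=[{"xyz": [0, 0, 0], "angular": [0, 0, 0], "grip": 80}, {"xyz": [0, 0, 0], "angular": [0, 0, 0], "grip": 80}, {"xyz": [0, 0, 0], "angular": [0, 0, 0], "grip": 80}, {"xyz": [0, 0, 0], "angular": [0, 0, 0], "grip": 80}])

```text
clock: 17.65
eef_pos: [593.3, 8.3, 123.2]
ee_rot: [[0.613, 0.708, 0.352], [-0.613, 0.706, -0.354], [-0.499, 0.001, 0.867]]
ft_force: [-0.3, 0.4, -0.2]
grip_width: 68.1
```

```bash
python3 - <<'E'
from plan import *
log();where(); snap('wrist','wrist14')
E
```

```text
{'clock': 17.65, 'joint_positions': [-0.168, 0.807, -0.509, 2.146, 1.738, 1.349, -1.227], 'eef_pos': [593.283, 8.276, 123.239], 'ee_rot': [[0.613, 0.708, 0.352], [-0.613, 0.706, -0.354], [-0.499, 0.001, 0.867]], 'ft_force': [-0.328, 0.418, -0.226], 'grip_width': 68.109}
grasp pt [586.5  15.  128.7] s 585.0 t -44.8 tilt 29.93 y_z 0.0008
```

View pics/wrist14.png

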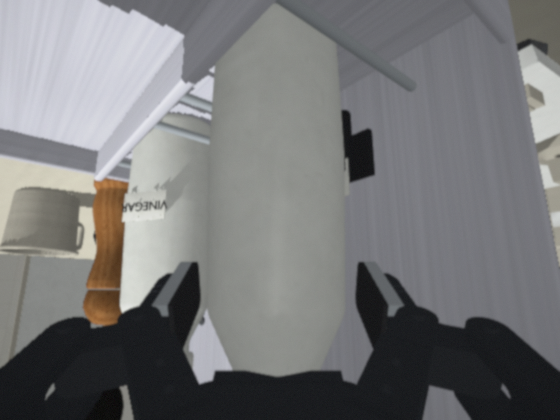

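```bash
python3 - <<'E'
from plan import *
from sim import *
import json
q0=[json.loads(l) for l in open('log.jsonl')][-1]['joint_positions']
p,R=fk(np.array(q0)); q=sim(q0,[(p-60*R[:,0],R),(p-110*R[:,0],R)]); 
# shaker data
for t in ('scene9','top0','wrist9','wrist14'):
    try: print(t,cyl([t],(576.5,416),33,15,80))
    except Exception as e: print(t,e)
E
```

```text
[-0.23  0.74 -0.58  2.18  1.62  1.4  -1.22] margin 0.22
[-0.29  0.69 -0.63  2.19  1.51  1.45 -1.22] margin 0.21
scene9 (array([576.5, 416. ]), 0, np.float64(nan))
top0 (array([577.4, 418.9]), 130, np.float64(1.1176844081993913))
wrist9 (array([575.9, 414.8]), 7109, np.float64(0.8177029147889456))
wrist14 (array([576.5, 416. ]), 0, np.float64(nan))
  return _methods._mean(a, axis=axis, dtype=dtype,
  ret = ret.dtype.type(ret / rcount)
```

>>> drive_tool(steps=[{"xyz": [-0.8, 0, 0], "angular": [0, 0, 0], "grip": 80}, {"xyz": [-2, 0, 0], "angular": [0, 0, 0], "grip": 80}, {"xyz": [-3.5, 0, 0], "angular": [0, 0, 0], "grip": 80}, {"xyz": [-5.5, 0, 0], "angular": [0, 0, 0], "grip": 80}, {"xyz": [-7.5, 0, 0], "angular": [0, 0, 0], "grip": 90}, {"xyz": [-9.5, 0, 0], "angular": [0, 0, 0], "grip": 100}, {"xyz": [-11, 0, 0], "angular": [0, 0, 0], "grip": 100}, {"xyz": [-11, 0, 0], "angular": [0, 0, 0], "grip": 100}])

```text
clock: 18.37
eef_pos: [524.4, 79.5, 179.4]
ee_rot: [[0.616, 0.704, 0.354], [-0.608, 0.71, -0.354], [-0.5, 0.003, 0.866]]
ft_force: [0.5, 0.0, -0.0]
grip_width: 85.5
```

```bash
python3 - <<'E'
from plan import *
log();where()
snap('wrist','wrist15'); snap('top','top15')
crop('top15',120,140,360,280,3.3,'e15')
print(cyl(['wrist15'],(586,15),29,50,145))
E
```

```text
{'clock': 18.367, 'joint_positions': [-0.29, 0.691, -0.638, 2.195, 1.509, 1.45, -1.218], 'eef_pos': [524.447, 79.466, 179.375], 'ee_rot': [[0.616, 0.704, 0.354], [-0.608, 0.71, -0.354], [-0.5, 0.003, 0.866]], 'ft_force': [0.523, 0.034, -0.026], 'grip_width': 85.496}
grasp pt [517.7  86.2 184.9] s 523.8 t 32.9 tilt 30.03 y_z 0.0028
(array([587. ,  13.7]), 10431, np.float64(0.8419380948863306))
```

View pics/wrist15.png

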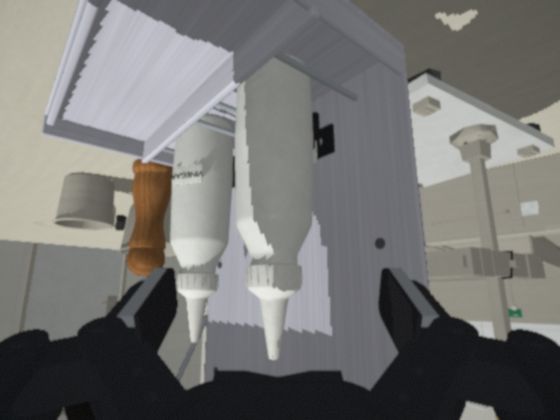

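View pics/e15.png

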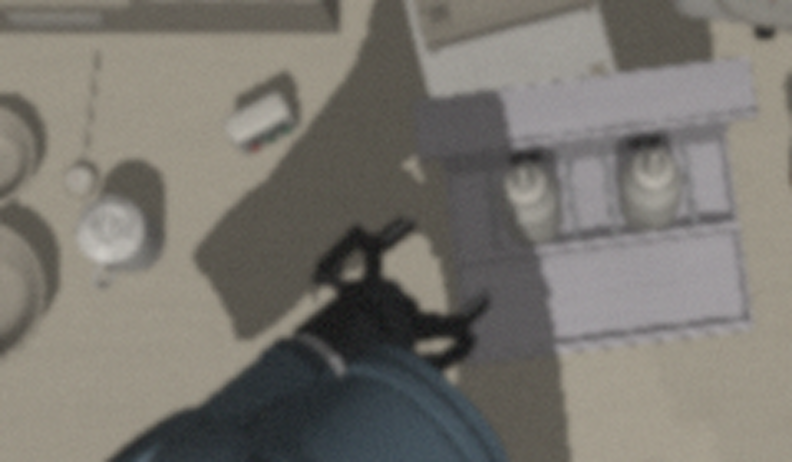

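```bash
python3 - <<'E'
from plan import *
c=np.array([576.,415.5])
print(raw(150.5,225.9,46)[:2]-c,raw(150.5,225.9,20)[:2]-c, raw(145.1,298.5,46,'scene0')[:2]-c)
for t in ('scene0','wrist1','wrist3','wrist7','top0','wrist9','scene8'):
    W,p=world(t); X=W.reshape(-1,3); d=X[:,:2]-c; rr=np.hypot(*d.T); k=(rr>40)&(rr<62)&(X[:,2]>25)&(X[:,2]<75)
    ang=np.degrees(np.arctan2(d[k,1],d[k,0]))%360
    if k.sum()>3: print(t,k.sum(),np.percentile(ang,[10,50,90]).round(0),X[k].mean(0).round(0))
    print(t,cyl([t],c,33,15,80,38))
crop('wrist7',0,10,120,130,6,'f7'); crop('wrist3',60,30,260,140,4,'f3')
E
```

```text
[-47.40376827  18.18544731] [-43.45180172  26.4918813 ] [-41.24597511  17.79195969]
scene0 30 [154. 158. 159.] [528. 436.  49.]
scene0 (array([576.6, 414.5]), 323, np.float64(1.3149874882135286))
wrist1 49 [157. 159. 161.] [528. 434.  46.]
wrist1 (array([574.2, 415.7]), 818, np.float64(0.9530668497910746))
wrist3 117 [157. 159. 161.] [528. 434.  46.]
wrist3 (array([574.2, 416. ]), 1835, np.float64(0.7762764954724659))
wrist7 159 [157. 159. 161.] [528. 434.  45.]
wrist7 (array([574. , 416.1]), 2525, np.float64(0.7766580315295428))
top0 13 [152. 154. 157.] [533. 437.  51.]
top0 (array([578.4, 418.5]), 117, np.float64(0.7967043273670029))
wrist9 673 [155. 157. 159.] [527. 436.  48.]
wrist9 (array([576. , 414.6]), 6898, np.float64(0.7742914625439923))
scene8 30 [155. 157. 160.] [528. 436.  51.]
scene8 (array([576.7, 414.5]), 319, np.float64(1.2120365048574726))
```

View pics/f3.png

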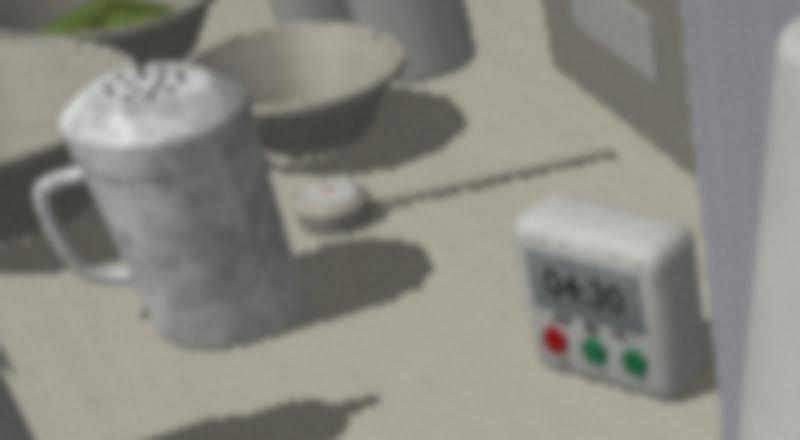

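```bash
python3 - <<'E'
from plan import *
from sim import *
import json
q0=[json.loads(l) for l in open('log.jsonl')][-1]['joint_positions']
c=np.array([576,415,58.])
for t in (65,75,85):
  R=toolR(-22.5,t,1); R2=toolR(5.85,t,1); print(t)
  q=sim(q0,[([440,200,300],toolR(-35,55,1)),(c+11*R[:,0]+[0,0,130],R),(c+11*R[:,0],R),(c+11*R[:,0]+[0,0,150],R),(rk(502,-103,230)+11*R2[:,0],R2),(rk(502,-103,68)+11*R2[:,0],R2)],20); print(pts(q)[3:].round(0).tolist())
tgt([440,200,300],toolR(-35,55,1))
E
```

```text
65
[-0.06  0.27 -0.98  2.07  0.92  1.18 -0.55] margin 0.29
[-0.32  0.81 -0.86  1.57  1.14  1.2  -0.38] margin 0.41
[-0.37  0.97 -0.76  1.61  1.3   1.08 -0.54] margin 0.51
[-0.31  0.79 -0.88  1.56  1.11  1.22 -0.35] margin 0.39
[ 1.15  0.44 -1.29  2.2   0.88  0.51  0.94] margin -0.02
[ 0.77  0.71 -0.86  2.29  1.87  0.42  0.04] margin 0.11
[[218.0, -264.0, 721.0], [377.0, -65.0, 355.0], [377.0, -65.0, 355.0], [515.0, -51.0, 58.0], [515.0, -51.0, 58.0]]
75
[-0.06  0.27 -0.98  2.07  0.92  1.18 -0.55] margin 0.29
[-0.24  0.84 -0.92  1.5   0.98  1.2  -0.21] margin 0.35
[-0.29  0.99 -0.82  1.55  1.13  1.05 -0.34] margin 0.45
[-0.23  0.82 -0.93  1.48  0.96  1.22 -0.19] margin 0.34
[ 1.1   0.58 -1.35  2.07  0.83  0.82  0.99] margin -0.08
[ 0.8   0.76 -0.95  2.17  1.31  0.57  0.58] margin 0.23
[[225.0, -282.0, 703.0], [428.0, -59.0, 374.0], [428.0, -60.0, 374.0], [513.0, -51.0, 57.0], [513.0, -51.0, 57.0]]
85
[-0.06  0.27 -0.98  2.07  0.92  1.18 -0.55] margin 0.29
[-0.17  0.89 -0.97  1.41  0.84  1.23 -0.06] margin 0.3
[-0.21  1.03 -0.87  1.47  0.96  1.06 -0.15] margin 0.4
[-0.17  0.87 -0.98  1.4   0.82  1.26 -0.05] margin 0.29
[ 1.    0.67 -1.33  1.94  0.78  1.06  1.02] margin -0.06
[ 0.81  0.86 -1.05  2.03  1.09  0.83  0.8 ] margin 0.22
[[247.0, -309.0, 664.0], [482.0, -54.0, 383.0], [482.0, -54.0, 383.0], [511.0, -51.0, 57.0], [511.0, -51.0, 57.0]]
xyz [-18.88   2.71   3.16] ang [-6.8 25.   7.4] rows 4.6 per row [-3.78  0.54  0.63] [-1.36  5.    1.47]
```

```bash
cat > scan.py <<'E'
from plan import *
from sim import *
import json,io,contextlib
q0=[json.loads(l) for l in open('log.jsonl')][-1]['joint_positions']
c=np.array([576,415,58.])
def run(A,t,tt,zup=140,zp=150):
  R=toolR(A-28.35,t,1); R2=toolR(A,t,1)
  buf=io.StringIO()
  with contextlib.redirect_stdout(buf):
    q=sim(q0,[([440,200,300],toolR((A-28-45)/2,(30+t)/2,1)),(c+11*R[:,0]+[0,0,130],R),(c+11*R[:,0],R),(c+11*R[:,0]+[0,0,zup-58],R),(rk(502,tt,zp)+11*R2[:,0],R2),(rk(502,tt,68)+11*R2[:,0],R2)],12)
  ms=[float(l.split()[-1]) for l in buf.getvalue().splitlines()]
  return ms,q
for A in (-45,-30,-15,5.85):
  for t in (50,60,70,80):
    for tt in (-103,-20):
      ms,q=run(A,t,tt); print(A,t,tt,min(ms),ms)
E
python3 scan.py
```

```text
-45 50 -103 0.09 [0.25, 0.13, 0.26, 0.18, 0.1, 0.09]
-45 50 -20 0.13 [0.25, 0.13, 0.26, 0.18, 0.15, 0.14]
-45 60 -103 0.15 [0.32, 0.27, 0.41, 0.32, 0.17, 0.15]
-45 60 -20 0.18 [0.32, 0.27, 0.41, 0.32, 0.2, 0.18]
-45 70 -103 0.23 [0.39, 0.41, 0.54, 0.47, 0.26, 0.23]
-45 70 -20 0.24 [0.39, 0.41, 0.54, 0.47, 0.27, 0.24]
-45 80 -103 0.29 [0.37, 0.44, 0.5, 0.46, 0.29, 0.32]
-45 80 -20 0.28 [0.37, 0.44, 0.5, 0.46, 0.28, 0.32]
-30 50 -103 0.0 [0.32, 0.26, 0.37, 0.3, 0.0, 0.0]
-30 50 -20 0.03 [0.32, 0.26, 0.37, 0.3, 0.04, 0.03]
-30 60 -103 0.08 [0.39, 0.37, 0.5, 0.42, 0.1, 0.08]
-30 60 -20 0.1 [0.39, 0.37, 0.5, 0.42, 0.12, 0.1]
-30 70 -103 0.19 [0.37, 0.45, 0.52, 0.47, 0.22, 0.19]
-30 70 -20 0.19 [0.37, 0.45, 0.52, 0.47, 0.22, 0.19]
-30 80 -103 0.24 [0.34, 0.4, 0.48, 0.43, 0.24, 0.3]
-30 80 -20 0.23 [0.34, 0.4, 0.48, 0.43, 0.23, 0.29]
-15 50 -103 -0.05 [0.35, 0.39, 0.5, 0.43, -0.05, -0.05]
-15 50 -20 -0.04 [0.35, 0.39, 0.5, 0.43, -0.04, -0.04]
-15 60 -103 0.05 [0.36, 0.46, 0.53, 0.49, 0.06, 0.05]
-15 60 -20 0.04 [0.36, 0.46, 0.53, 0.49, 0.06, 0.04]
-15 70 -103 0.16 [0.34, 0.41, 0.49, 0.44, 0.2, 0.16]
-15 70 -20 0.15 [0.34, 0.41, 0.49, 0.44, 0.19, 0.15]
-15 80 -103 0.18 [0.32, 0.37, 0.45, 0.4, 0.18, 0.29]
-15 80 -20 0.18 [0.32, 0.37, 0.45, 0.4, 0.18, 0.28]
5.85 50 -103 -0.04 [0.25, 0.46, 0.56, 0.5, -0.04, -0.04]
5.85 50 -20 -0.08 [0.25, 0.46, 0.56, 0.5, -0.08, -0.08]
5.85 60 -103 -0.02 [0.27, 0.41, 0.51, 0.45, -0.02, 0.06]
5.85 60 -20 0.02 [0.27, 0.41, 0.51, 0.45, 0.04, 0.02]
5.85 70 -103 0.17 [0.3, 0.37, 0.47, 0.41, 0.2, 0.17]
5.85 70 -20 0.14 [0.3, 0.37, 0.47, 0.41, 0.17, 0.14]
5.85 80 -103 0.11 [0.29, 0.33, 0.43, 0.36, 0.11, 0.28]
5.85 80 -20 0.11 [0.29, 0.33, 0.43, 0.36, 0.11, 0.27]
```

```bash
python3 - <<'E'
from plan import *
for t in ('wrist3','wrist9','top0','scene0'):
    W,p=world(t); X=W.reshape(-1,3)
    k=(X[:,0]>600)&(X[:,0]<680)&(X[:,1]>420)&(X[:,1]<480)&(X[:,2]>8)&(X[:,2]<200)
    if k.any(): print(t,k.sum(),np.percentile(X[k],[2,50,98],axis=0).round(0).tolist())
R=toolR(-44,51,1); tgt([440,200,300],R)
E
```

```text
wrist3 127 [[624.0, 454.0, 8.0], [638.0, 463.0, 11.0], [653.0, 478.0, 12.0]]
wrist9 474 [[622.0, 455.0, 8.0], [632.0, 465.0, 12.0], [649.0, 473.0, 14.0]]
top0 69 [[601.0, 421.0, 8.0], [641.0, 467.0, 13.0], [661.0, 479.0, 90.0]]
scene0 75 [[614.0, 440.0, 9.0], [634.0, 469.0, 14.0], [653.0, 479.0, 53.0]]
xyz [-18.88   2.71   3.16] ang [-0.7 21.   0.7] rows 4.6 per row [-3.78  0.54  0.63] [-0.13  4.21  0.14]
```

Thermometer only 14 mm tall. Move to the transit waypoint.

>>> drive_tool(steps=[{"xyz": [-3.1, 0.4, 0.5], "angular": [-0.1, 3.5, 0.1], "grip": 100}, {"xyz": [-6.3, 0.9, 1], "angular": [-0.2, 7, 0.2], "grip": 100}, {"xyz": [-9.4, 1.3, 1.6], "angular": [-0.3, 10.5, 0.3], "grip": 100}, {"xyz": [-12.6, 1.8, 2.1], "angular": [-0.5, 14, 0.5], "grip": 100}, {"xyz": [-15.8, 2.3, 2.6], "angular": [-0.6, 17.5, 0.6], "grip": 100}, {"xyz": [-18.9, 2.7, 3.2], "angular": [-0.7, 21, 0.7], "grip": 100}, {"xyz": [-18.9, 2.7, 3.2], "angular": [-0.7, 21, 0.7], "grip": 100}])

```text
clock: 19.05
eef_pos: [440.8, 203.5, 304.6]
ee_rot: [[0.456, 0.694, 0.557], [-0.431, 0.72, -0.544], [-0.778, 0.008, 0.628]]
ft_force: [0.5, 1.3, 1.8]
grip_width: 84.9
```

```bash
python3 - <<'E'
from plan import *
log();where()
R=toolR(-43.4,72,1); tgt(np.array([576,415,58+120])+11*R[:,0],R)
E
```

```text
{'clock': 19.05, 'joint_positions': [-0.176, 0.342, -0.934, 2.01, 0.949, 1.348, -0.743], 'eef_pos': [440.782, 203.474, 304.624], 'ee_rot': [[0.456, 0.694, 0.557], [-0.431, 0.72, -0.544], [-0.778, 0.008, 0.628]], 'ft_force': [0.542, 1.332, 1.829], 'grip_width': 84.925}
grasp pt [435.8 208.2 313.2] s 454.7 t 162.7 tilt 51.11 y_z 0.0079
xyz [  7.93  24.51 -12.31] ang [-0.7 20.9 -0.1] rows 6.8 per row [ 1.13  3.5  -1.76] [-0.1   2.98 -0.02]
```

>>> drive_tool(steps=[{"xyz": [0.6, 3, -2], "angular": [-0.1, 2.9, 0], "grip": 100}, {"xyz": [1.6, 6.5, -4], "angular": [-0.2, 5.9, 0], "grip": 100}, {"xyz": [2.8, 10, -6], "angular": [-0.3, 8.9, 0], "grip": 100}, {"xyz": [4, 13.5, -8], "angular": [-0.4, 11.9, 0], "grip": 100}, {"xyz": [5.2, 17, -9.5], "angular": [-0.5, 14.9, 0], "grip": 100}, {"xyz": [6.4, 20.5, -11], "angular": [-0.6, 17.9, 0], "grip": 100}, {"xyz": [7.4, 23.4, -12], "angular": [-0.7, 20.9, -0.1], "grip": 100}, {"xyz": [7.9, 24.5, -12.3], "angular": [-0.7, 20.9, -0.1], "grip": 100}])

```text
clock: 19.72
eef_pos: [581.7, 405.0, 156.6]
ee_rot: [[0.217, 0.693, 0.688], [-0.223, 0.721, -0.656], [-0.95, -0.011, 0.311]]
ft_force: [-0.3, -1.6, -0.3]
grip_width: 85.3
```

>>> drive_tool(steps=[{"xyz": [0, 0, 0], "angular": [0, 0, 0], "grip": 100}, {"xyz": [0, 0, 0], "angular": [0, 0, 0], "grip": 100}])

```text
clock: 19.88
eef_pos: [577.5, 405.6, 159.0]
ee_rot: [[0.218, 0.689, 0.691], [-0.223, 0.724, -0.652], [-0.95, -0.012, 0.312]]
ft_force: [-0.7, -0.2, -0.8]
grip_width: 85.7
```

```bash
python3 - <<'E'
from plan import *
log();where(); snap('wrist','wrist16'); snap('scene','scene16'); crop('scene16',80,120,360,330,2.8,'g16')
print(cyl(['wrist16'],(576,415),33,20,80,38),cyl(['scene16'],(576,415),33,20,80,38))
W,p=world('wrist16'); X=W.reshape(-1,3); d=X[:,:2]-[576,415]; rr=np.hypot(*d.T); k=(rr>40)&(rr<62)&(X[:,2]>25)&(X[:,2]<75)
if k.any(): print(k.sum(),np.percentile(np.degrees(np.arctan2(d[k,1],d[k,0]))%360,[10,50,90]))
R=toolR(-43.4,72,1); tgt(np.array([576,415,58])+11*R[:,0],R)
E
```

```text
{'clock': 19.883, 'joint_positions': [-0.319, 0.885, -0.855, 1.435, 0.983, 1.31, -0.571], 'eef_pos': [577.462, 405.608, 159.024], 'ee_rot': [[0.218, 0.689, 0.691], [-0.223, 0.724, -0.652], [-0.95, -0.012, 0.312]], 'ft_force': [-0.69, -0.196, -0.77], 'grip_width': 85.743}
grasp pt [575.1 408.1 169.5] s 613.7 t 347.3 tilt 71.82 y_z -0.0117
(array([575.2, 413.4]), 1951, np.float64(0.8469963484606637)) (array([576.7, 414.7]), 300, np.float64(1.240733699385892))
412 [152.82155248 154.98654208 157.89582222]
xyz [10.66  0.68 -3.85] ang [0.1 0.2 0.6] rows 2.7 per row [ 3.55  0.23 -1.28] [0.03 0.06 0.18]
```

View pics/wrist16.png

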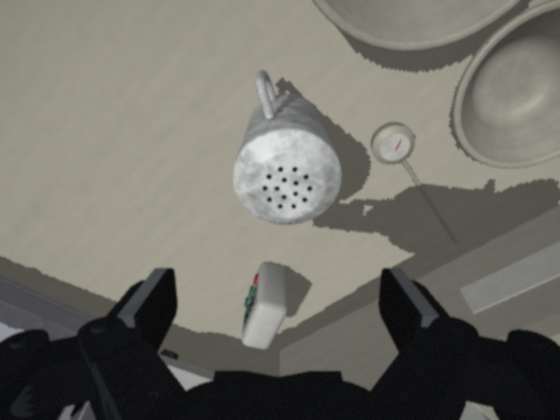

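View pics/g16.png

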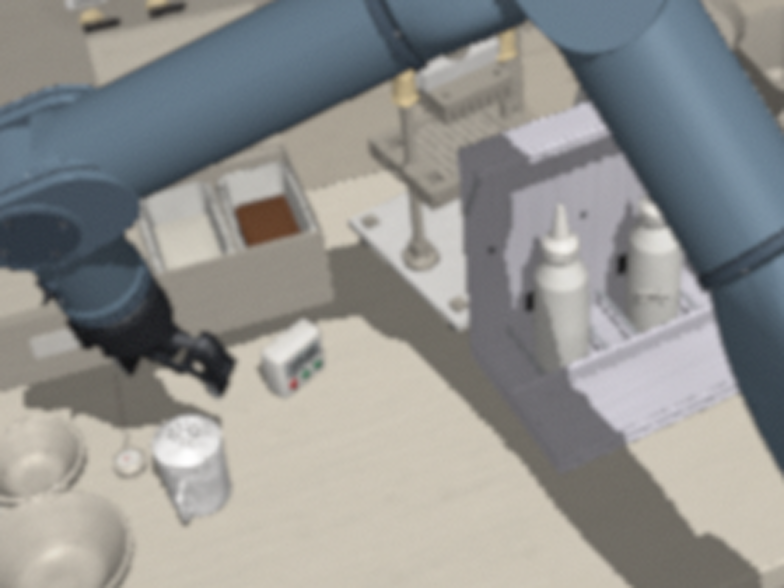

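>>> drive_tool(steps=[{"xyz": [0.3, 0.65, -0.3], "angular": [0.1, 0.2, 0.6], "grip": 100}, {"xyz": [1.8, 0.65, -0.8], "angular": [0.1, 0.2, 0.6], "grip": 100}, {"xyz": [3.8, 0.65, -1.5], "angular": [0.1, 0.2, 0.6], "grip": 100}, {"xyz": [5.8, 0.65, -2.2], "angular": [0.1, 0.2, 0.6], "grip": 100}, {"xyz": [7.8, 0.65, -2.9], "angular": [0.1, 0.2, 0.6], "grip": 100}, {"xyz": [9.4, 0.65, -3.4], "angular": [0.1, 0.2, 0.6], "grip": 100}, {"xyz": [10.6, 0.65, -3.8], "angular": [0.1, 0.2, 0.6], "grip": 100}, {"xyz": [10.6, 0.65, -3.8], "angular": [0.1, 0.2, 0.6], "grip": 100}])

```text
clock: 20.65
eef_pos: [577.6, 411.2, 43.8]
ee_rot: [[0.221, 0.687, 0.692], [-0.214, 0.727, -0.653], [-0.951, -0.004, 0.308]]
ft_force: [0.1, -0.0, -0.5]
grip_width: 85.3
```

>>> drive_tool(steps=[{"xyz": [0, 0, 0], "angular": [0, 0, 0], "grip": 100}])

```text
clock: 20.73
eef_pos: [578.8, 412.9, 47.2]
ee_rot: [[0.224, 0.687, 0.691], [-0.211, 0.726, -0.654], [-0.951, 0.0, 0.308]]
ft_force: [0.7, 0.3, -0.1]
grip_width: 85.4
```

```bash
python3 - <<'E'
from plan import *
log();where(); snap('wrist','wrist17')
R=toolR(-43.4,72,1); tgt(np.array([576,414.5,58])+11*R[:,0],R)
E
```

```text
{'clock': 20.733, 'joint_positions': [-0.358, 1.018, -0.785, 1.464, 1.09, 1.175, -0.673], 'eef_pos': [578.835, 412.854, 47.216], 'ee_rot': [[0.224, 0.687, 0.691], [-0.211, 0.726, -0.654], [-0.951, 0.0, 0.308]], 'ft_force': [0.736, 0.285, -0.103], 'grip_width': 85.404}
grasp pt [576.4 415.2  57.7] s 615.7 t 354.3 tilt 72.08 y_z 0.0004
xyz [ 0.1  -0.16 -0.  ] ang [-0.1 -0.1 -0.1] rows 0.0 per row [ 0.1  -0.16 -0.  ] [-0.06 -0.08 -0.12]
```

View pics/wrist17.png

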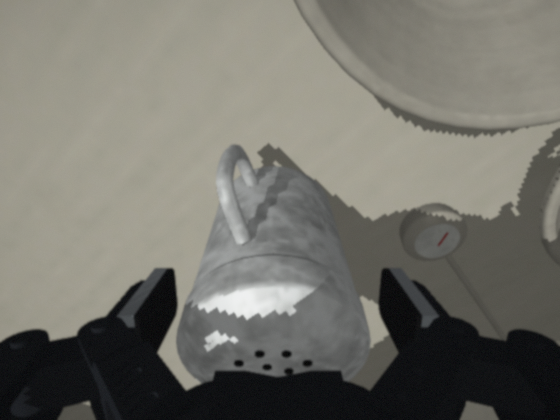

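>>> drive_tool(force=40, steps=[{"xyz": [0, 0, 0], "angular": [0, 0, 0], "grip": 40}, {"xyz": [0, 0, 0], "angular": [0, 0, 0], "grip": 40}, {"xyz": [0, 0, 0], "angular": [0, 0, 0], "grip": 40}, {"xyz": [0, 0, 0], "angular": [0, 0, 0], "grip": 40}, {"xyz": [0, 0, 0], "angular": [0, 0, 0], "grip": 40}])

```text
clock: 21.2
eef_pos: [579.6, 413.7, 49.9]
ee_rot: [[0.226, 0.687, 0.69], [-0.21, 0.726, -0.655], [-0.951, 0.004, 0.308]]
ft_force: [-1.6, -1.3, 6.5]
grip_width: 64.3
```

```bash
python3 - <<'E'
from plan import *
log();where(); snap('scene','scene18'); 
W,p=world('scene18'); X=W.reshape(-1,3); d=X[:,:2]-[576,415]; rr=np.hypot(*d.T); k=(rr>40)&(rr<60)&(X[:,2]>25)&(X[:,2]<65)&(d[:,0]<-20)
print(k.sum(),np.percentile(np.degrees(np.arctan2(d[k,1],d[k,0]))%360,[10,50,90]) if k.any() else 0)
from sim import *
import json
q0=[json.loads(l) for l in open('log.jsonl')][-1]['joint_positions']
o=r.observe(); R=np.array(o['ee_rot']); p0=np.array(o['eef_pos'])
for tt in (-20,-60,-103):
 for A in (-15,-13):
  R2=toolR(A,72,1)
  q=sim(q0,[(p0+[0,0,75],R),([500,200,150],toolR(A-10,72,1)),(rk(502,tt,145)+11*R2[:,0],R2),(rk(502,tt,68)+11*R2[:,0],R2),(rk(502,tt,68)-140*R2[:,0],R2)],15); print()
E
```

```text
{'clock': 21.2, 'joint_positions': [-0.357, 1.015, -0.786, 1.463, 1.089, 1.176, -0.673], 'eef_pos': [579.592, 413.702, 49.885], 'ee_rot': [[0.226, 0.687, 0.69], [-0.21, 0.726, -0.655], [-0.951, 0.004, 0.308]], 'ft_force': [-1.624, -1.324, 6.5], 'grip_width': 64.314}
grasp pt [577.1 416.   60.3] s 616.5 t 355.0 tilt 72.04 y_z 0.0035
31 [151.78187453 155.2138239  157.64358193]
[-0.33  0.93 -0.84  1.44  1.02  1.26 -0.61] margin 0.43
[ 0.14  0.61 -0.98  2.03  1.07  0.93 -0.35] margin 0.29
[ 0.57  0.54 -0.99  2.19  1.15  0.67  0.07] margin 0.21
[ 0.45  0.69 -0.84  2.22  1.46  0.63 -0.21] margin 0.18
[ 0.74  0.36 -1.19  2.23  0.87  0.7   0.26] margin 0.08

[-0.33  0.93 -0.84  1.44  1.02  1.26 -0.61] margin 0.43
[ 0.15  0.61 -0.99  2.04  1.08  0.92 -0.32] margin 0.28
[ 0.59  0.55 -1.    2.2   1.16  0.67  0.11] margin 0.2
[ 0.46  0.69 -0.85  2.23  1.47  0.62 -0.18] margin 0.17
[ 0.77  0.36 -1.21  2.24  0.87  0.69  0.3 ] margin 0.06

[-0.33  0.93 -0.84  1.44  1.02  1.26 -0.61] margin 0.43
[ 0.14  0.61 -0.98  2.03  1.07  0.93 -0.35] margin 0.29
[ 0.67  0.54 -0.98  2.19  1.14  0.64  0.17] margi
[... 261 characters left out ...]
5  0.63  0.21] margin 0.21
[ 0.55  0.69 -0.84  2.22  1.47  0.59 -0.09] margin 0.18
[ 0.88  0.36 -1.21  2.24  0.86  0.66  0.42] margin 0.06

[-0.33  0.93 -0.84  1.44  1.02  1.26 -0.61] margin 0.43
[ 0.14  0.61 -0.98  2.03  1.07  0.93 -0.35] margin 0.29
[ 0.76  0.55 -0.98  2.18  1.13  0.62  0.28] margin 0.22
[ 0.63  0.69 -0.82  2.21  1.46  0.56 -0.02] margin 0.19
[ 0.97  0.37 -1.2   2.23  0.84  0.64  0.49] margin 0.07

[-0.33  0.93 -0.84  1.44  1.02  1.26 -0.61] margin 0.43
[ 0.15  0.61 -0.99  2.04  1.08  0.92 -0.32] margin 0.28
[ 0.78  0.55 -0.99  2.18  1.13  0.61  0.33] margin 0.22
[ 0.64  0.69 -0.83  2.21  1.46  0.55  0.02] margin 0.19
[ 1.    0.37 -1.22  2.23  0.84  0.64  0.54] margin 0.05
```

>>> drive_tool(steps=[{"xyz": [-0.6, 0, 0.2], "angular": [0, 0, 0], "grip": 40}, {"xyz": [-1.6, 0, 0.5], "angular": [0, 0, 0], "grip": 40}, {"xyz": [-3, 0, 1], "angular": [0, 0, 0], "grip": 40}, {"xyz": [-4.6, 0, 1.5], "angular": [0, 0, 0], "grip": 40}, {"xyz": [-6.2, 0, 2], "angular": [0, 0, 0], "grip": 40}, {"xyz": [-7.2, 0, 2.35], "angular": [0, 0, 0], "grip": 40}, {"xyz": [-7.4, 0, 2.4], "angular": [0, 0, 0], "grip": 40}, {"xyz": [-7.4, 0, 2.4], "angular": [0, 0, 0], "grip": 40}])

```text
clock: 21.92
eef_pos: [579.6, 413.4, 127.5]
ee_rot: [[0.226, 0.687, 0.69], [-0.209, 0.726, -0.655], [-0.951, 0.004, 0.308]]
ft_force: [0.4, -0.7, -3.5]
grip_width: 64.0
```

```bash
python3 - <<'E'
from plan import *
log();where(); snap('scene','scene19'); crop('scene19',80,120,360,330,2.8,'g19')
R=toolR(-24,72,1); tgt([500,200,140],R)
E
```

```text
{'clock': 21.917, 'joint_positions': [-0.333, 0.922, -0.836, 1.445, 1.017, 1.261, -0.605], 'eef_pos': [579.631, 413.409, 127.549], 'ee_rot': [[0.226, 0.687, 0.69], [-0.209, 0.726, -0.655], [-0.951, 0.004, 0.308]], 'ft_force': [0.37, -0.675, -3.467], 'grip_width': 64.034}
grasp pt [577.1 415.7 138. ] s 616.5 t 354.7 tilt 72.05 y_z 0.004
xyz [  1.39 -20.91   8.89] ang [-18.5  -0.    5.9] rows 5.5 per row [ 0.23 -3.48  1.48] [-3.09 -0.01  0.98]
```

View pics/g19.png

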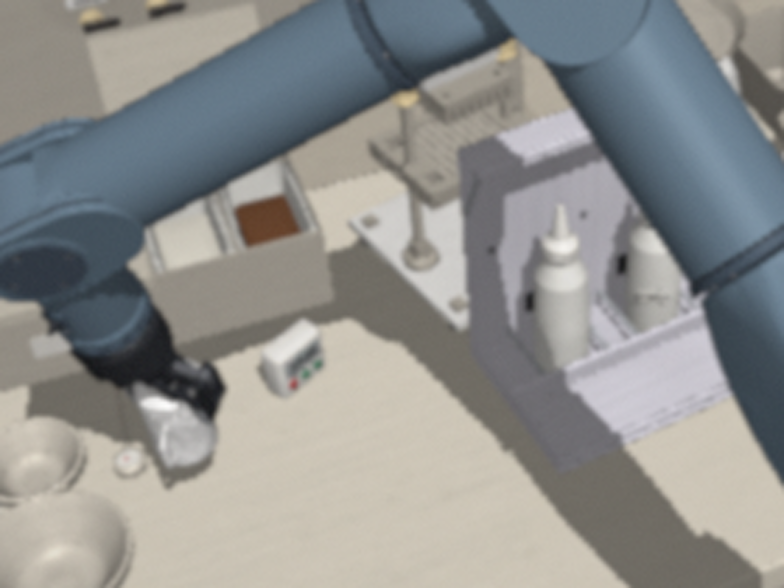

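```bash
python3 - <<'E'
from plan import *
snap('wrist','wrist19'); crop('scene19',100,220,200,310,8,'g19b')
E
```

```text
(no output)
```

View pics/g19b.png

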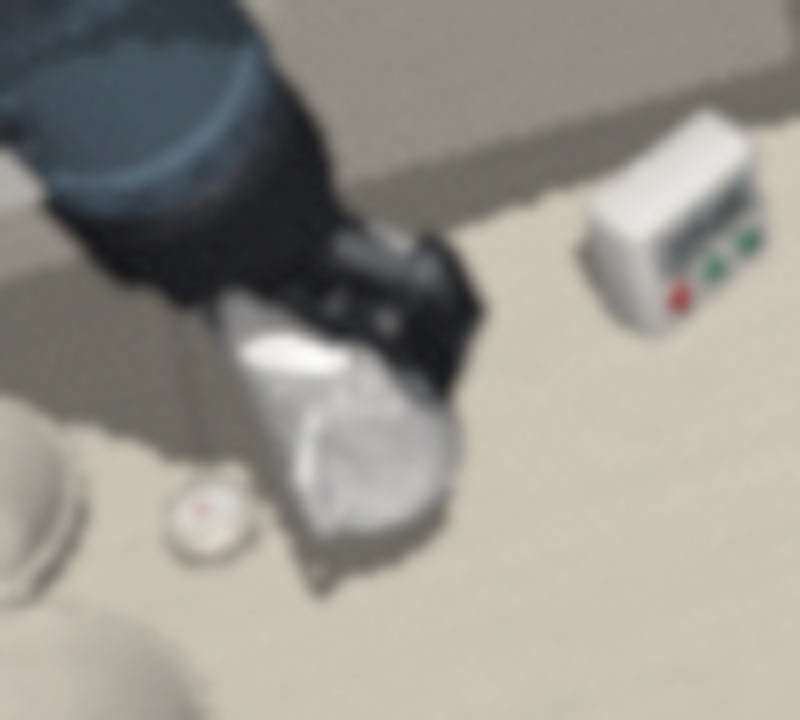

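View pics/wrist19.png

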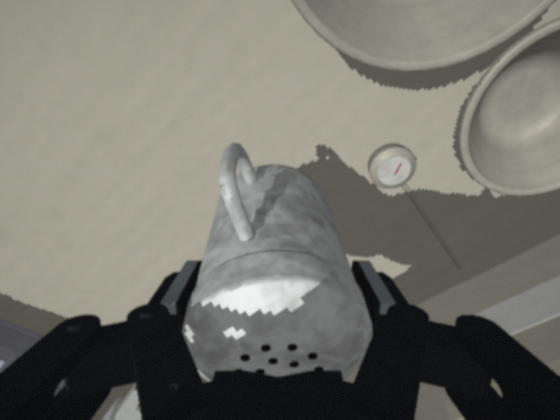

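>>> drive_tool(steps=[{"xyz": [0.1, -1.6, 0.7], "angular": [-1.4, 0, 0.4], "grip": 40}, {"xyz": [0.3, -4.4, 1.9], "angular": [-4, 0, 1.2], "grip": 40}, {"xyz": [0.5, -7.4, 3.1], "angular": [-6.6, 0, 2], "grip": 40}, {"xyz": [0.7, -10.4, 4.4], "angular": [-9.2, 0, 2.9], "grip": 40}, {"xyz": [0.9, -13.4, 5.7], "angular": [-11.9, 0, 3.8], "grip": 40}, {"xyz": [1.1, -16.4, 7], "angular": [-14.5, 0, 4.6], "grip": 40}, {"xyz": [1.3, -19.2, 8.2], "angular": [-17, 0, 5.4], "grip": 40}, {"xyz": [1.4, -20.9, 8.9], "angular": [-18.5, 0, 5.9], "grip": 40}])

```text
clock: 22.68
eef_pos: [498.2, 195.5, 138.4]
ee_rot: [[0.279, 0.407, 0.87], [-0.129, 0.914, -0.386], [-0.952, -0.005, 0.308]]
ft_force: [1.0, -0.6, -2.9]
grip_width: 63.7
```

```bash
python3 - <<'E'
from plan import *
log();where()
R=toolR(-14.5,72,1); tgt(rk(500,-20,142)+11*R[:,0],R)
E
```

```text
{'clock': 22.683, 'joint_positions': [0.135, 0.625, -0.967, 2.049, 1.1, 0.914, -0.35], 'eef_pos': [498.217, 195.466, 138.366], 'ee_rot': [[0.279, 0.407, 0.87], [-0.129, 0.914, -0.386], [-0.952, -0.005, 0.308]], 'ft_force': [1.023, -0.57, -2.938], 'grip_width': 63.697}
grasp pt [495.1 196.9 148.8] s 512.6 t 145.4 tilt 72.09 y_z -0.0047
xyz [  2.91 -14.91   6.56] ang [-9.  -0.1  3.2] rows 4.0 per row [ 0.73 -3.73  1.64] [-2.24 -0.03  0.8 ]
```

>>> drive_tool(steps=[{"xyz": [0.4, -2.4, 1], "angular": [-1.4, 0, 0.5], "grip": 40}, {"xyz": [1, -5.2, 2.3], "angular": [-3.1, 0, 1.1], "grip": 40}, {"xyz": [1.6, -8.2, 3.6], "angular": [-4.9, 0, 1.7], "grip": 40}, {"xyz": [2.2, -11.2, 4.9], "angular": [-6.7, 0, 2.4], "grip": 40}, {"xyz": [2.7, -13.7, 6], "angular": [-8.2, 0, 2.9], "grip": 40}, {"xyz": [2.9, -14.9, 6.6], "angular": [-9, -0.1, 3.2], "grip": 40}, {"xyz": [2.9, -14.9, 6.6], "angular": [-9, -0.1, 3.2], "grip": 40}, {"xyz": [2.9, -14.9, 6.6], "angular": [-9, -0.1, 3.2], "grip": 40}])

```text
clock: 23.35
eef_pos: [504.6, 33.7, 131.9]
ee_rot: [[0.3, 0.252, 0.92], [-0.074, 0.968, -0.241], [-0.951, 0.005, 0.309]]
ft_force: [0.5, 0.5, -1.4]
grip_width: 63.6
```

```bash
python3 - <<'E'
from plan import *
log();where()
snap('scene','scene20'); snap('top','top20'); snap('wrist','wrist20'); where()
crop('scene20',180,120,360,300,3.3,'g20'); crop('top20',200,130,370,270,4.5,'t20')
for t in ('scene20','wrist20'):
  try: c=cyl([t],(500,32),33,88,155,45); print(t,c,c[0]@EX,c[0]@EY)
  except Exception as e: print(e)
W,p=world('wrist20'); X=W.reshape(-1,3); c=rk(500,-20,0)[:2]; d=X[:,:2]-c; rr=np.hypot(*d.T); k=(rr>40)&(rr<62)&(X[:,2]>95)&(X[:,2]<150)
print(k.sum(),np.percentile(np.degrees(np.arctan2(d[k,1],d[k,0]))%360,[10,50,90]) if k.any() else 0)
R=toolR(-14.5,72,1); tgt(rk(500,-20,74)+11*R[:,0],R)
E
```

```text
{'clock': 23.35, 'joint_positions': [0.564, 0.548, -0.984, 2.196, 1.163, 0.666, 0.063], 'eef_pos': [504.558, 33.656, 131.868], 'ee_rot': [[0.3, 0.252, 0.92], [-0.074, 0.968, -0.241], [-0.951, 0.005, 0.309]], 'ft_force': [0.494, 0.521, -1.416], 'grip_width': 63.602}
grasp pt [501.3  34.5 142.3] s 502.2 t -16.8 tilt 71.99 y_z 0.0046
grasp pt [501.7  37.1 142.9] s 502.9 t -14.3 tilt 71.93 y_z 0.0059
scene20 (array([501.9,  32.7]), 360, np.float64(1.4642721221337247)) 502.6191056547087 -18.626181327927146
wrist20 (array([501.8,  35.5]), 11938, np.float64(0.8780844316394436)) 502.80501491675864 -15.83057088541481
2118 [ 86.31612529 175.03966558 178.50963743]
xyz [ 6.53 -0.69 -2.2 ] ang [ 0.   0.1 -0.4] rows 1.7 per row [ 3.26 -0.34 -1.1 ] [ 0.02  0.03 -0.18]
```

View pics/g20.png

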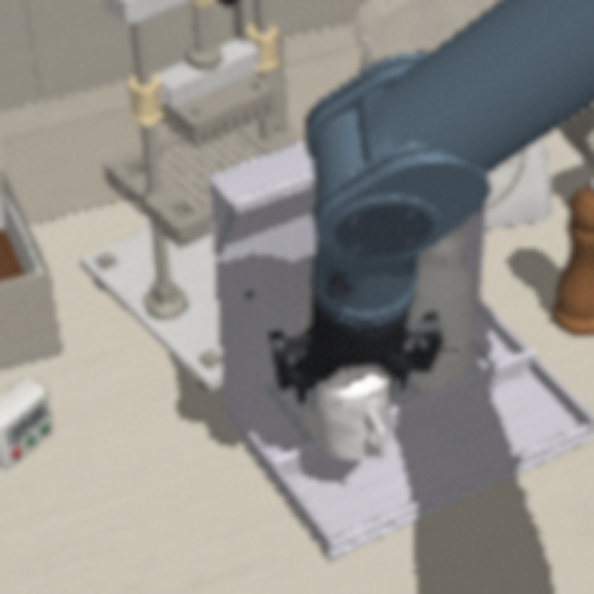

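View pics/wrist20.png

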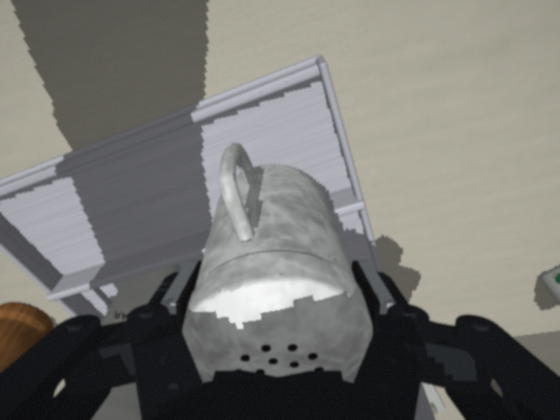

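View pics/t20.png

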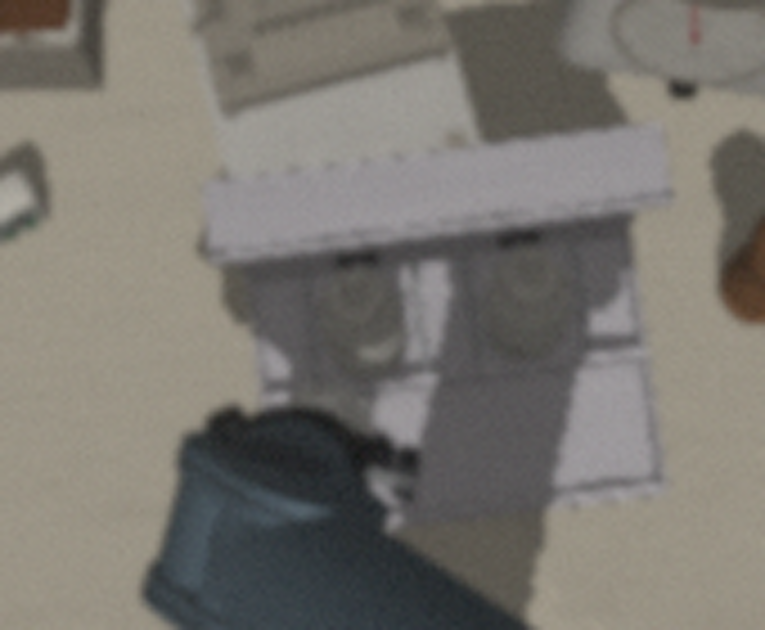

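```bash
python3 - <<'E'
from plan import *
W,p=world('wrist20'); X=W.reshape(-1,3); c=np.array([501.8,35.5]); d=X[:,:2]-c; rr=np.hypot(*d.T); k=(rr>40)&(rr<62)&(X[:,2]>95)&(X[:,2]<150)&(d[:,0]<-20)
print(k.sum(),np.percentile(np.degrees(np.arctan2(d[k,1],d[k,0]))%360,[10,50,90]), X[k].mean(0), X[k][:,2].min())
W,p=world('scene20'); X=W.reshape(-1,3); d=X[:,:2]-[501.9,32.7]; rr=np.hypot(*d.T); k=(rr>40)&(rr<62)&(X[:,2]>90)&(X[:,2]<150)&(d[:,0]<-20)
print(k.sum(),np.percentile(np.degrees(np.arctan2(d[k,1],d[k,0]))%360,[10,50,90]))
R=toolR(-14.5,72,1); tgt(rk(501,-18,74)+11*R[:,0],R);where()
R=toolR(-10.5,72,1); tgt(rk(501,-18,74)+11*R[:,0],R);where()
E
```

```text
1719 [179.22253432 181.19424033 184.14111218] [452.21806146  33.29912908 133.52713281] 102.7537994092012
37 [178.15315853 180.7642481  183.57448016]
xyz [ 6.53 -0.46 -2.18] ang [ 0.   0.1 -0.4] rows 1.7 per row [ 3.27 -0.23 -1.09] [ 0.02  0.03 -0.18]
grasp pt [501.7  37.1 142.9] s 502.9 t -14.3 tilt 71.93 y_z 0.0059
xyz [ 6.53 -0.44 -2.18] ang [-3.8  0.1  0.9] rows 1.7 per row [ 3.27 -0.22 -1.09] [-1.88  0.04  0.43]
grasp pt [501.7  37.1 142.9] s 502.9 t -14.3 tilt 71.93 y_z 0.0059
```

```bash
python3 - <<'E'
from plan import *
R=toolR(-10,72,1); tgt(rk(502,-18,76)+11*R[:,0],R)
E
```

```text
xyz [ 6.37 -0.4  -2.03] ang [-4.2  0.1  1. ] rows 1.6 per row [ 3.19 -0.2  -1.01] [-2.12  0.04  0.51]
```

>>> drive_tool(steps=[{"xyz": [0.5, -0.4, -0.2], "angular": [-1.4, 0, 0.3], "grip": 40}, {"xyz": [1.5, -0.4, -0.5], "angular": [-2.8, 0, 0.6], "grip": 40}, {"xyz": [2.7, -0.4, -0.9], "angular": [-4.2, 0.1, 1], "grip": 40}, {"xyz": [3.9, -0.4, -1.3], "angular": [-4.2, 0.1, 1], "grip": 40}, {"xyz": [5.1, -0.4, -1.6], "angular": [-4.2, 0.1, 1], "grip": 40}, {"xyz": [6, -0.4, -1.9], "angular": [-4.2, 0.1, 1], "grip": 40}, {"xyz": [6.4, -0.4, -2], "angular": [-4.2, 0.1, 1], "grip": 40}, {"xyz": [6.4, -0.4, -2], "angular": [-4.2, 0.1, 1], "grip": 40}])

```text
clock: 24.17
eef_pos: [504.3, 31.6, 64.3]
ee_rot: [[0.302, 0.174, 0.937], [-0.055, 0.985, -0.165], [-0.952, -0.001, 0.307]]
ft_force: [0.4, -0.2, -1.9]
grip_width: 63.8
```

>>> drive_tool(steps=[{"xyz": [0, 0, 0], "angular": [0, 0, 0], "grip": 40}, {"xyz": [0, 0, 0], "angular": [0, 0, 0], "grip": 40}])

```text
clock: 24.33
eef_pos: [505.3, 31.3, 65.8]
ee_rot: [[0.305, 0.176, 0.936], [-0.055, 0.984, -0.167], [-0.951, -0.001, 0.31]]
ft_force: [-0.2, 0.7, -1.3]
grip_width: 64.0
```

```bash
python3 - <<'E'
from plan import *
log();where(); snap('wrist','wrist21'); snap('scene','scene21'); crop('scene21',180,120,360,300,3.3,'g21')
W,p=world('wrist21'); X=W.reshape(-1,3)
g=cyl(['wrist21'],(501,34),33,35,85,42); print(g,g[0]@EX,g[0]@EY); c=g[0]
d=X[:,:2]-c; rr=np.hypot(*d.T); k=(rr>40)&(rr<62)&(X[:,2]>30)&(X[:,2]<95)&(d[:,0]<-20)
print(k.sum(),np.percentile(np.degrees(np.arctan2(d[k,1],d[k,0]))%360,[10,50,90]))
R=toolR(-10,72,1); tgt(rk(502,-18,70)+11*R[:,0],R)
E
```

```text
{'clock': 24.333, 'joint_positions': [0.48, 0.673, -0.863, 2.227, 1.442, 0.608, -0.097], 'eef_pos': [505.283, 31.312, 65.848], 'ee_rot': [[0.305, 0.176, 0.936], [-0.055, 0.984, -0.167], [-0.951, -0.001, 0.31]], 'ft_force': [-0.169, 0.73, -1.318], 'grip_width': 63.95}
grasp pt [501.9  31.9  76.3] s 502.6 t -19.4 tilt 71.97 y_z -0.0009
(array([502.4,  31.3]), 9648, np.float64(0.5962955379485635)) 502.9738074874764 -20.06985255429109
2048 [125.30149975 185.87734332 189.4874642 ]
xyz [ 0.58  0.14 -0.3 ] ang [-0.1  0.   0.1] rows 0.2 per row [ 0.58  0.14 -0.3 ] [-0.11  0.05  0.1 ]
```

View pics/g21.png

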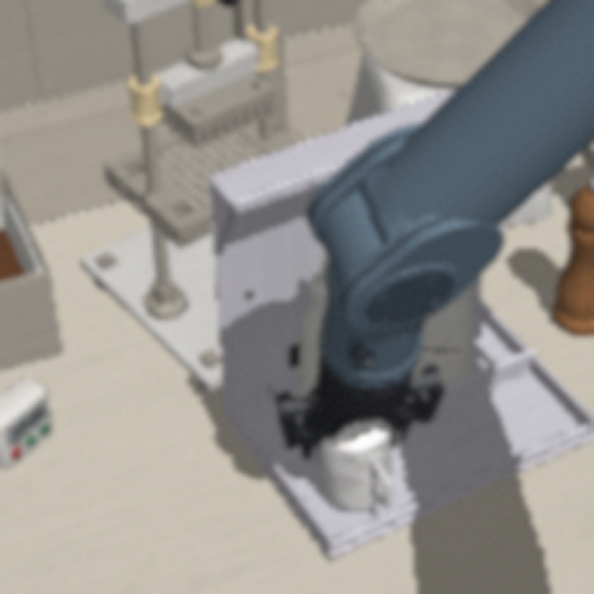

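View pics/wrist21.png

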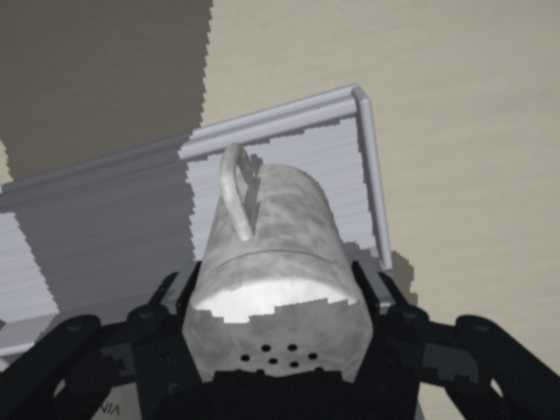

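>>> drive_tool(steps=[{"xyz": [0.2, 0, -0.06], "angular": [0, 0, 0], "grip": 40}, {"xyz": [0.4, 0, -0.12], "angular": [0, 0, 0], "grip": 40}, {"xyz": [0.5, 0, -0.16], "angular": [0, 0, 0], "grip": 40}, {"xyz": [0.6, 0, -0.19], "angular": [0, 0, 0], "grip": 40}, {"xyz": [0.65, 0, -0.21], "angular": [0, 0, 0], "grip": 40}, {"xyz": [0.65, 0, -0.21], "angular": [0, 0, 0], "grip": 40}])

```text
clock: 24.93
eef_pos: [505.9, 30.5, 59.8]
ee_rot: [[0.306, 0.176, 0.935], [-0.058, 0.984, -0.167], [-0.95, -0.003, 0.312]]
ft_force: [-4.8, -3.8, 18.7]
grip_width: 64.1
```

```bash
python3 - <<'E'
from plan import *
log();where()
E
```

```text
{'clock': 24.933, 'joint_positions': [0.472, 0.687, -0.852, 2.228, 1.473, 0.61, -0.124], 'eef_pos': [505.895, 30.537, 59.788], 'ee_rot': [[0.306, 0.176, 0.935], [-0.058, 0.984, -0.167], [-0.95, -0.003, 0.312]], 'ft_force': [-4.829, -3.76, 18.703], 'grip_width': 64.052}
grasp pt [502.5  31.2  70.2] s 503.1 t -20.2 tilt 71.84 y_z -0.0028
```

>>> drive_tool(steps=[{"xyz": [-0.08, 0, 0.03], "angular": [0, 0, 0], "grip": 40}, {"xyz": [-0.08, 0, 0.03], "angular": [0, 0, 0], "grip": 40}, {"xyz": [-0.08, 0, 0.03], "angular": [0, 0, 0], "grip": 95}, {"xyz": [-0.08, 0, 0.03], "angular": [0, 0, 0], "grip": 95}, {"xyz": [-0.08, 0, 0.03], "angular": [0, 0, 0], "grip": 95}, {"xyz": [-0.08, 0, 0.03], "angular": [0, 0, 0], "grip": 95}, {"xyz": [-0.08, 0, 0.03], "angular": [0, 0, 0], "grip": 95}])

```text
clock: 25.52
eef_pos: [505.0, 31.0, 59.3]
ee_rot: [[0.304, 0.176, 0.936], [-0.055, 0.984, -0.167], [-0.951, -0.001, 0.309]]
ft_force: [-0.8, 0.4, -0.7]
grip_width: 80.9
```

```bash
python3 - <<'E'
from plan import *
log();where(); snap('wrist','wrist22')
from sim import *
import json
q0=[json.loads(l) for l in open('log.jsonl')][-1]['joint_positions']
p,R=fk(np.array(q0)); sim(q0,[(p-80*R[:,0],R),(p-120*R[:,0],R),(p-120*R[:,0]+[-100,0,60],R)])
E
```

```text
{'clock': 25.517, 'joint_positions': [0.472, 0.687, -0.852, 2.228, 1.469, 0.607, -0.121], 'eef_pos': [505.039, 31.007, 59.313], 'ee_rot': [[0.304, 0.176, 0.936], [-0.055, 0.984, -0.167], [-0.951, -0.001, 0.309]], 'ft_force': [-0.817, 0.427, -0.692], 'grip_width': 80.94}
grasp pt [501.7  31.6  69.8] s 502.3 t -19.7 tilt 72.02 y_z -0.001
[ 0.6   0.51 -1.01  2.25  1.15  0.62  0.13] margin 0.15
[ 0.7   0.42 -1.13  2.25  0.99  0.65  0.26] margin 0.14
[ 1.6   0.19 -1.97  2.38  0.57  0.63  0.61] margin -0.7
```

View pics/wrist22.png

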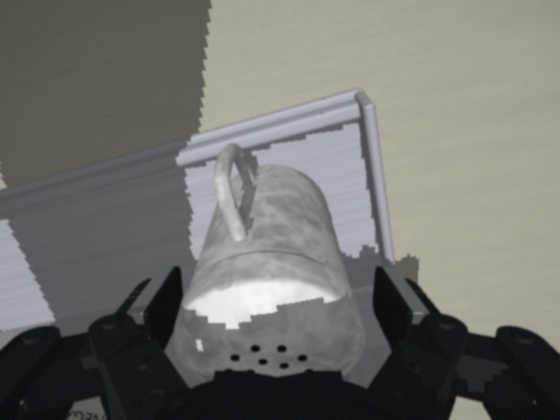

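Released and standing. Retreat along the tool axis.

>>> drive_tool(steps=[{"xyz": [-0.8, 0, 0], "angular": [0, 0, 0], "grip": 95}, {"xyz": [-2, 0, 0], "angular": [0, 0, 0], "grip": 95}, {"xyz": [-3.6, 0, 0], "angular": [0, 0, 0], "grip": 95}, {"xyz": [-5.5, 0, 0], "angular": [0, 0, 0], "grip": 95}, {"xyz": [-7.5, 0, 0], "angular": [0, 0, 0], "grip": 95}, {"xyz": [-9.5, 0, 0], "angular": [0, 0, 0], "grip": 95}, {"xyz": [-10.5, 0, 0], "angular": [0, 0, 0], "grip": 95}, {"xyz": [-10.5, 0, 0], "angular": [0, 0, 0], "grip": 95}])

```text
clock: 26.23
eef_pos: [473.7, 37.0, 161.0]
ee_rot: [[0.307, 0.176, 0.935], [-0.056, 0.984, -0.167], [-0.95, -0.001, 0.312]]
ft_force: [1.1, -0.7, -0.4]
grip_width: 81.1
```

```bash
python3 - <<'E'
from plan import *
log();where()
from sim import *
import json
q0=[json.loads(l) for l in open('log.jsonl')][-1]['joint_positions']
p,R=fk(np.array(q0)); 
for T in ([450,200,260],[440,260,300]):
    sim(q0,[(np.array(T),toolR(-45,65,1))]); tgt(T,toolR(-45,65,1))
E
```

```text
{'clock': 26.233, 'joint_positions': [0.659, 0.448, -1.079, 2.249, 1.046, 0.637, 0.214], 'eef_pos': [473.691, 36.978, 160.996], 'ee_rot': [[0.307, 0.176, 0.935], [-0.056, 0.984, -0.167], [-0.95, -0.001, 0.312]], 'ft_force': [1.085, -0.74, -0.403], 'grip_width': 81.097}
grasp pt [470.3  37.6 171.4] s 471.7 t -10.5 tilt 71.83 y_z -0.0013
[ 0.05  0.41 -1.03  1.99  0.85  1.2  -0.61] margin 0.24
xyz [-11.05  15.62  -1.85] ang [ 32.5  -6.6 -12.8] rows 5.0 per row [-2.21  3.12 -0.37] [ 6.49 -1.32 -2.55]
[-0.06  0.42 -1.05  1.86  0.81  1.33 -0.63] margin 0.22
xyz [-15.49  21.34  -2.54] ang [ 32.5  -6.6 -12.8] rows 6.4 per row [-2.21  3.05 -0.36] [ 4.64 -0.94 -1.82]
```

Move off to the left for a clear view.

>>> drive_tool(steps=[{"xyz": [-2.5, 2.5, -0.4], "angular": [4.1, -0.8, -1.6], "grip": 95}, {"xyz": [-5, 5.3, -0.7], "angular": [8.2, -1.6, -3.2], "grip": 95}, {"xyz": [-7, 8, -1], "angular": [12.2, -2.5, -4.8], "grip": 95}, {"xyz": [-9.5, 11, -1.4], "angular": [16.2, -3.3, -6.4], "grip": 95}, {"xyz": [-11.5, 14, -1.7], "angular": [20.3, -4.1, -8], "grip": 95}, {"xyz": [-13.5, 17, -2], "angular": [24.4, -5, -9.6], "grip": 95}, {"xyz": [-15, 20, -2.4], "angular": [28.5, -5.8, -11.2], "grip": 95}, {"xyz": [-15.5, 21.3, -2.5], "angular": [32.5, -6.6, -12.8], "grip": 95}])

```text
clock: 26.9
eef_pos: [439.7, 264.3, 300.2]
ee_rot: [[0.299, 0.708, 0.64], [-0.296, 0.707, -0.643], [-0.907, 0.003, 0.42]]
ft_force: [0.0, -0.3, -0.1]
grip_width: 81.1
```

>>> drive_tool(steps=[{"xyz": [0, 0, 0], "angular": [0, 0, 0], "grip": 95}, {"xyz": [0, 0, 0], "angular": [0, 0, 0], "grip": 95}])

```text
clock: 27.07
eef_pos: [440.0, 260.5, 297.7]
ee_rot: [[0.296, 0.706, 0.644], [-0.298, 0.708, -0.64], [-0.908, -0.003, 0.42]]
ft_force: [-0.7, 0.4, -0.5]
grip_width: 81.3
```

```bash
python3 - <<'E'
from plan import *
log()
for n in ('scene','top','wrist'): snap(n,n+'30')
crop('scene30',180,120,400,290,3.6,'z1'); crop('top30',180,130,440,270,3,'z2')
for nm,g,R,z0,z1,rad in (('L',(585,15),29,45,145,45),('R',(597,-100),29,45,145,45),('sh',(502,32),33,25,90,38)):
  for t in ('scene30','top30'):
    c=cyl([t],g,R,z0,z1,rad); print(nm,t,c,'s',(c[0]@EX).round(1),'t',(c[0]@EY).round(1))
W,p=world('scene30'); X=W.reshape(-1,3); d=X[:,:2]-[502.3,31.3]; rr=np.hypot(*d.T); k=(rr>40)&(rr<62)&(X[:,2]>30)&(X[:,2]<95)&(d[:,0]<-20)
print(k.sum(),np.percentile(np.degrees(np.arctan2(d[k,1],d[k,0]))%360,[10,50,90]))
E
```

```text
{'clock': 27.067, 'joint_positions': [-0.061, 0.428, -1.052, 1.865, 0.809, 1.327, -0.627], 'eef_pos': [439.984, 260.47, 297.737], 'ee_rot': [[0.296, 0.706, 0.644], [-0.298, 0.708, -0.64], [-0.908, -0.003, 0.42]], 'ft_force': [-0.653, 0.409, -0.533], 'grip_width': 81.253}
L scene30 (array([587.6,  13.4]), 474, np.float64(1.6714548821553201)) s 585.9 t -46.6
L top30 (array([590.5,  15.9]), 173, np.float64(1.4053678080058596)) s 589.0 t -44.4
R scene30 (array([ 597.7, -100.3]), 509, np.float64(1.5903738459326355)) s 584.4 t -160.7
R top30 (array([601.2, -97.9]), 181, np.float64(1.2575596705261987)) s 588.1 t -158.7
sh scene30 (array([502.4,  28.1]), 298, np.float64(1.336679926707241)) s 502.6 t -23.3
sh top30 (array([504. ,  32.6]), 41, np.float64(1.158274851751834)) s 504.7 t -18.9
40 [125.56865037 188.40987046 191.71227542]
```

View pics/z1.png

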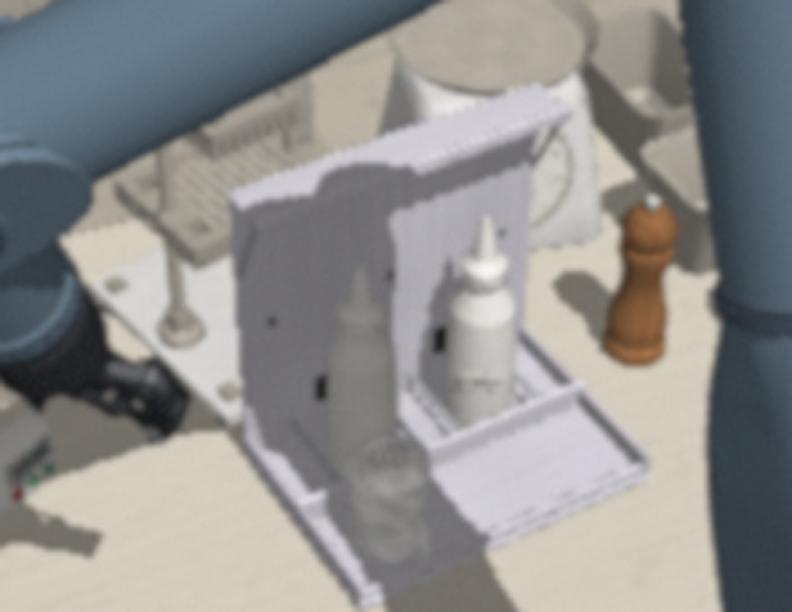

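View pics/z2.png

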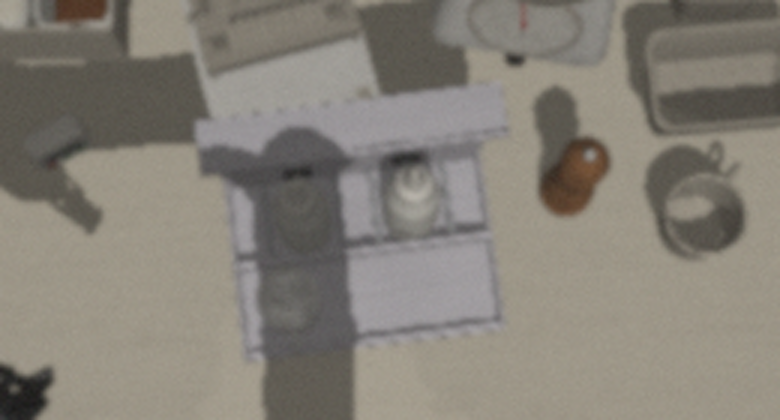

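View pics/wrist30.png

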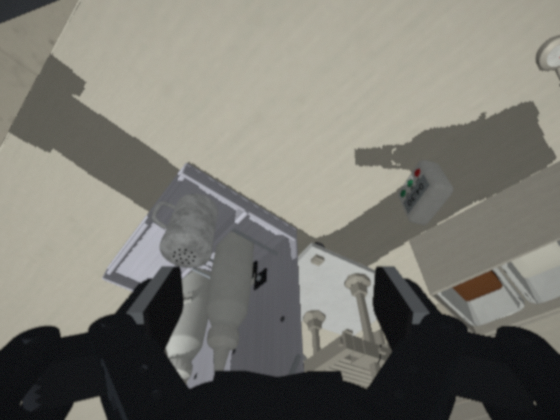

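```bash
python3 -c "
from h import *
print(r.observe()['clock'], order.job_done())"
```

```text
the job is handed in; nothing more can be done
27.2167 None
```

The rack is loaded and the job was handed in at 27.2 s. Both bottles stand upright in the back lanes, and the salt shaker stands in the front bay. It went in last, with its handle to the front of the rack.

The last pictures, taken with the arm clear of everything, showed:

- **Bottles:** both are behind the lip with their pushers pressed back. The scene camera puts the right one about 2 mm and the left one about 3 mm behind the fully home position, so neither has slid all the way onto the lip.
- **Shaker:** it is upright and within 1 mm of the bay's middle in depth. Its handle is about 3° off straight to the front in the last picture, and read dead on just before release.
- **Pepper mill, timer and measuring cup:** by eye they are where they were; I did not measure them again.

**Disagreements between cameras:** the top camera read everything about 3 mm farther back than the scene camera, rack and bottles alike, so the fits were not affected. One early wrist picture put the rack about 6 mm farther right than the other two cameras did. I went with those two, and both bottles went in without touching the wire guides.

**Forces:** the highest wrist force I saw was about 20 N, when the shaker touched the deck.

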